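Fetch the salt jar from behind the tall things in the condiment caddy

TASK

Please weigh the salt: the low lidded salt jar stands in the middle of the caddy's back row, hemmed in by the oil bottle, the square tin and the pepper mill. Stand those three on the rubber bar mat first, then take the jar out and set it gently in the middle of the scale's platform, and put the bottle, the tin and the mill each back into the very pocket it came from. Keep everything upright, and leave the cup of toothpicks and the small ramekin in their pockets.

Things in the scene. Friction and masses are not known exactly. Their poses are not given: they have to be found in the camera images.
- caddy: Black condiment caddy, fixed to the worktop, an open tray 166 (its x) by 246 (its y) by 33 mm high with 2 rows of 3 pockets, each about 78 by 78 mm inside; walls, dividers (33 mm high) and floor 3 mm. Pocket centres at x = +41 (back row) or -41 mm (front row) and y = +81, 0 or -81 mm in its frame. Origin: centre of its underside; +x points to the back, away from the robot. A low wire handle loop, 58 mm high, stands 9 mm out from each short end.
- jar: Salt jar: low round white ceramic jar with a flat wooden lid that stays on, straight-sided, diameter 66 mm, 86 mm high (lid from 70 mm up, diameter 63), about 0.4 kg. Stands in the middle pocket of the caddy's back row. Origin: centre of its underside; z up.
- bottle: Oil bottle: round green glass bottle with a paper band and a black cap, 190 mm high, body diameter 62 mm up to 105 mm, then narrowing to a neck of 27 mm at 148 to 162 mm; cap diameter 31 mm from 162 to 190 mm; about 0.45 kg. At the start in one of three caddy pockets round the jar (left, right or in front of it). Origin: centre of its underside; z up.
- tin: Square metal tin, 58 by 58 mm, 148 mm high, with a white screw cap (diameter 32 mm, 16 mm high) in the middle of its top; about 0.45 kg. At the start in one of the three pockets round the jar, squared up with the pocket. Origin: centre of its underside; z up, x and y square to its sides.
- mill: Turned dark wooden pepper mill with a small steel knob on top, 172 mm high: foot diameter 58 mm, waist 38 mm, head a cylinder of diameter 48 mm from 108 to 146 mm; about 0.3 kg. At the start in one of the three pockets round the jar. Origin: centre of its underside; z up.
- mat: Black rubber bar mat, fixed flat on the worktop, 300 (its x) by 150 (its y) by 8 mm thick, nothing on it at the start. Origin: centre of its underside.
- scale: Portion scale, fixed on the worktop: square steel platform 140 by 144 mm with its top 42 mm above the worktop, on a grey base with a black console on its -x side reaching 130 mm from the platform's centre. Origin: on the worktop, straight below the platform's centre. The platform does not give.
- pickcup: Bystander: small steel cup of toothpicks, diameter 46 mm, 68 mm high with the picks, in a front corner pocket of the caddy. Origin: centre of its underside.
- ramekin: Bystander: small open white ramekin, diameter 62 mm, 36 mm high, in the other front corner pocket. Origin: centre of its underside.

How it is judged:
By the outcome, as a careful person would: the job done as asked, in the order asked, and still so for the second after the job is handed in, with the robot touching nothing.
It also fails if it takes over 144 s, if anything falls off the work surface, if the arm or the gripper's body presses on something with over 40 N, if the wrist force passes 120 N, or if a joint passes its speed limit or range.

ROBOT

A 7-joint arm with a two-finger parallel gripper is mounted at the origin on the work surface. World frame = base frame: x ahead of the robot, y to its left, z up, the work surface at z = 0. Lengths are in m, angles in rad, forces in N, time in s.
With the tool pointing down it reaches from about 0.425 to 0.875 m from the base axis. Payload 8.4 kg.
Tool frame: the origin (TCP) lies at the very end of the fingers, on their centre line; the grasp point (between the pads) lies ctrl.hold_point_z behind it (ctrl.hold_point_z is the distance from the TCP to the grasp point, in m); z points along the fingers, y is the direction in which the jaws open and shut (so a half turn about z gives the same grasp; the last joint's range is limited). The gripper opens to 87 mm and grips with 3 to 60 N. Pads are 19 mm wide; open, the fingers measure 117 mm over their backs; the gripper's body (75 mm by 190 mm) begins 51 mm behind the grasp point.
Start: joints at [-1.237, 0.333, 0.04, 1.465, -0.013, 1.343, -0.059], TCP at [0.273, 0.59, 0.223] pointing down, gripper open.
Joint ranges: [-2.58, 2.58], [-0.38, 2.09], [-1.3, 1.39], [0.25, 2.4], [-1.5, 4.64], [0.08, 2.09], [-2.65, 2.65]. Speed limits (rad/s): [2.22, 2.22, 2.79, 2.79, 3.14, 3.14, 3.14].

INTERFACE

Orientations are given as a rotation vector (axis times angle).
In Python, from cell import ctrl gives the robot as it stands.
- The arm moves only by the tool send_rows, never from a script. Its argument "deltas" is a list of rows, each an object of numbers: "tx", "ty", "tz": the shift along the world's x, y, z in units of 100 mm (1.0 is 100 mm); "wx", "wy", "wz": the turn, a rotation vector about the world's x, y, z in units of pi rad (1.0 is pi rad); "fingers": the opening, from 0 (shut) to 1 (fully open). A call has exactly 5 rows; each row is the pose to reach, as a shift and turn from the pose commanded when the call began, turning the shorter way round; what a row does not reach only later rows make up. A row lasts 1/8 s, in which the tool goes at most 62.5 mm and 10.7 degrees, less where a joint would pass 70% of its speed; a pose out of reach is approached as far as the arm can. A call with a number of a shift or a turn outside -1 to 1 is refused whole. A call with a gripper value outside its range is refused whole. The fingers move at their own pace and stop on an object; "grip_force" is the grip in N (left out, the last holds). Time passes only in rows, so rows that repeat a pose let the fingers close, or fill a call up. It gives the time, the measured TCP pose, the force and the opening at its end, in the units of the state.
- ctrl.read_state(): the state, without advancing time (a new reading comes with each control period).
- ctrl.capture(name): name is "scene" or "top" or "wrist"; returns a dict with "img" (480x640x3 uint8, blue, green, red), "fx", "fy", "cx", "cy" (pixels), "cam_to_world" (4x4, takes a point from camera to world coordinates). Camera axes: x right, y up, looking along -z (the intrinsics and any distortion apply to the point x, -y, -z); pixel columns grow to the right and rows downward; lengths in m; the calibration is good to about 2 mm. A picture is of the moment at which its call begins. There is no depth.
- ctrl.close_job(): hands the job in, once; it reports no verdict.
Trained networks look in the newest picture that a camera, given by its name, has taken for a name from the list of things; names that differ only in an ending like _2 or _b are one class to them, and where a whole thing is asked for, a point or a joint stands for the part that bears it (a point fixed in the world has none). Each returns a list of dicts, best first, with "p" (0 to 1); they miss things now and then, are a little off and sometimes report something else, mostly with a low value. They report only what shows in the picture. A call takes as long as a camera call.
- ctrl.spot_in(camera, name): "pixel" ([column, row] in pixels, amid what is visible of it).
- ctrl.cut_out(camera, name): "region" (480x640 bool, what is visible of it) and "pixel" ([column, row] in pixels, amid what is visible of it).
- ctrl.mark_of(camera, name): "pixel" ([column, row] in pixels: a listed point, or the origin of a listed thing).
The state is a dict: "time": time; "q": joint angles; "joint_velocities": joint speeds; "tau": joint torques, N m; "ee_pos": TCP position; "eef_rot": TCP orientation; "ft_force": force on the tool from outside, world axes, zero at the start; "torque": the same for the moment, N m; "width": opening from 0.0 (shut) to 1.0 (fully open).
Only numpy, scipy, OpenCV 4.12 (cv2) and the standard library are available. Lean on these libraries where they do the work, as an engineer would, in place of code of your own. Each camera call takes 0.05 s, during which the arm holds its last target.

## Working session

There is one attempt and no reset: what is moved stays moved. The work goes in short steps, Python scripts to look and compute and a tool call to move; the robot and the scene stay as the last step left them, time stands still between calls to the robot, and variables do not carry over. Pictures are saved under pics/ and viewed, and the job is handed in when it is done.

Besides the shell and the picture viewer there is one more tool, called after ">>>" in YAML: its name, and indented under it one key for each argument. send_rows: Moves the arm, as the interface text tells. Shifts and turns lie within -1 to 1; 1 stands for 100 mm of shift or pi rad of turn. Its arguments: {"type":"object","properties":{"deltas":{"type":"array"},"grip_force":{"type":"number"}},"required":["deltas"]}

```bash
ls -la; mkdir -p pics; cat > h.py <<'E'
import numpy as np, cv2
from cell import ctrl
def cap(c,n=None):
    d=ctrl.capture(c)
    if n: cv2.imwrite('pics/%s.png'%n,d['img'])
    return d
def ray(d,px):
    K=np.array([[d['fx'],0,d['cx']],[0,d['fy'],d['cy']],[0,0,1]])
    dist=np.array(d.get('dist',d.get('distortion',np.zeros(5))),float).ravel()
    u=cv2.undistortPoints(np.array([[px]],float),K,dist)[0,0]
    T=np.array(d['cam_to_world']); r=T[:3,:3]@np.array([u[0],-u[1],-1.]); return T[:3,3],r
def at_z(d,px,z):
    o,r=ray(d,px); return o+r*(z-o[2])/r[2]
def proj(d,P):
    T=np.array(d['cam_to_world']); p=T[:3,:3].T@(np.array(P,float)-T[:3,3])
    return np.array([d['fx']*p[0]/-p[2]+d['cx'], d['fy']*(-p[1])/-p[2]+d['cy']])
E
python3 - <<'E'
from h import *
for c in ['scene','top','wrist']:
    d=cap(c,c+'0'); print(c,{k:v for k,v in d.items() if k!='img'})
s=ctrl.read_state(); print(s, ctrl.hold_point_z)
E
```

```text
total 12
drwxr-xr-x  3 agent agent 4096 Dec  6 21:00 .
drwxr-xr-x 23 root  root  4096 Dec  6 21:00 ..
drwxr-xr-x  2 agent agent 4096 Dec  6 21:00 pics
scene {'fx': 620.6041425645757, 'fy': 620.6041425645757, 'cx': 315.02359926907883, 'cy': 236.72420176933485, 'cam_to_world': array([[ 0.23516412, -0.63877979,  0.73256959,  1.41762768],
       [ 0.97182701,  0.14226876, -0.18791448, -0.25998339],
       [ 0.0158142 ,  0.75612167,  0.65423997,  0.84741739],
       [ 0.        ,  0.        ,  0.        ,  1.        ]])}
top {'fx': 464.590419567223, 'fy': 464.590419567223, 'cx': 312.9507530118417, 'cy': 239.61305076006852, 'cam_to_world': array([[ 2.89148177e-02,  9.93540066e-01, -1.09736371e-01,
         4.04253633e-01],
       [-9.99579014e-01,  2.90028183e-02, -7.94476672e-04,
         2.98676677e-03],
       [ 2.39331961e-03,  1.09713145e-01,  9.93960411e-01,
         9.37865874e-01],
       [ 0.00000000e+00,  0.00000000e+00,  0.00000000e+00,
         1.00000000e+00]])}
wrist {'fx': 378.23114507016845, 'fy': 378.23114507016845, 'cx': 318.31106712512485, 'cy': 242.50380520182824, 'cam_
[... 328 characters left out ...]
      1.00000000e+00]])}
{'time': 0.15, 'q': array([-1.23716261,  0.33379108,  0.03989379,  1.46608971, -0.01336241,
        1.34327012, -0.05853046]), 'joint_velocities': array([ 0.00027747, -0.00135087,  0.00175567, -0.00210361, -0.00016771,
        0.00013414, -0.00110725]), 'tau': array([ 2.40596179e-03, -6.56838369e+01,  1.33716166e+00, -4.04109550e+01,
       -5.95955062e-02,  4.16302658e-02,  1.12187756e-04]), 'ee_pos': array([0.27252896, 0.58970422, 0.22182585]), 'eef_rot': array([-6.74651695e-01, -3.06814248e+00,  2.01733010e-03]), 'ft_force': array([ 0.86405001, -0.99670896, -0.48752586]), 'torque': array([-0.00654824, -0.01027379, -0.01437566]), 'width': 1.0002161083394496} 0.0187
```

View pics/scene0.png

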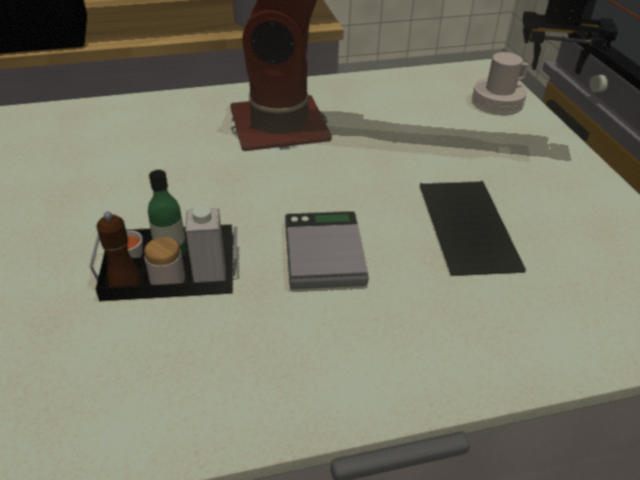

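View pics/top0.png

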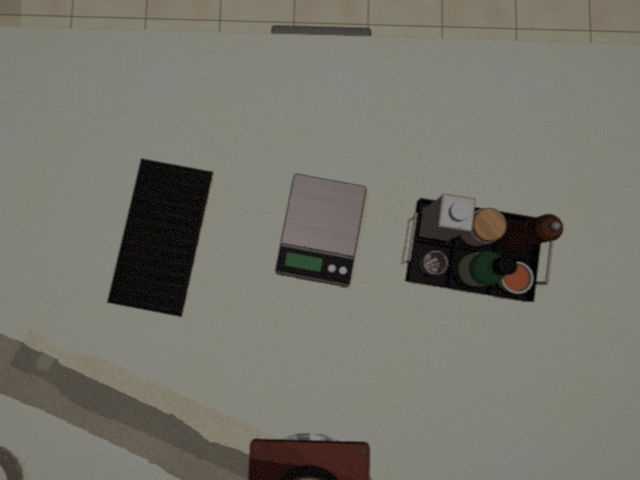

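View pics/wrist0.png

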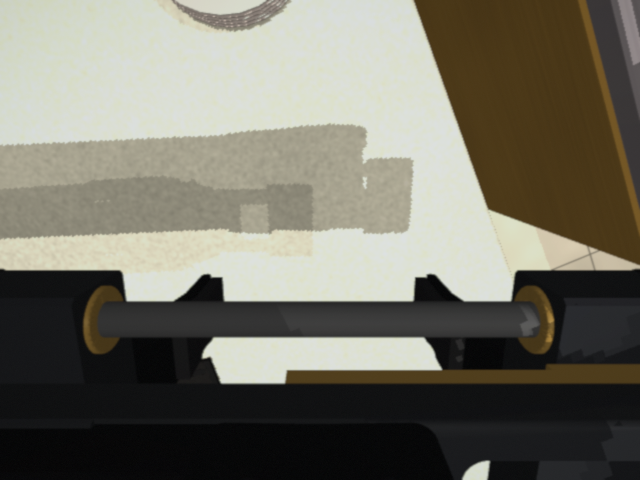

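The pictures show the caddy at right in the top view (x up, y left), with the tin left of the jar, the mill right of it and the bottle in front. The scale is in the centre at about (322,230) and the mat at left at about (160,237).

```bash
python3 - <<'E'
from h import *
for c in ['top','scene']:
    d=cap(c,c+'1')
    for n in ['caddy','jar','bottle','tin','mill','mat','scale','pickcup','ramekin']:
        m=ctrl.mark_of(c,n); r=ctrl.cut_out(c,n)
        if m:
            z={'pickcup':.003,'ramekin':.003,'jar':.003,'bottle':.003,'tin':.003,'mill':.003}.get(n,0)
            print(c,n,np.round(m[0]['p'],2),np.round(m[0]['pixel'],1),np.round(at_z(d,m[0]['pixel'],z),4), len(m))
        if r:
            g=r[0]['region'].astype(np.uint8); cs,_=cv2.findContours(g,0,2); k=max(cs,key=cv2.contourArea)
            rc=cv2.minAreaRect(k); print('   region',round(r[0]['p'],2),g.sum(),np.round(cv2.boxPoints(rc),1).tolist())
    big=cv2.resize(d['img'],None,fx=4,fy=4,interpolation=cv2.INTER_CUBIC)
    if c=='top':
        cv2.imwrite('pics/topc.png',cv2.resize(d['img'][170:320,390:580],(760,600),interpolation=cv2.INTER_CUBIC))
        cv2.imwrite('pics/tops.png',cv2.resize(d['img'][160:310,250:400],(600,600),interpolation=cv2.INTER_CUBIC))
E
```

```text
top caddy 0.67 [473.4 251.6] [ 0.4929 -0.322   0.    ] 1
   region 0.84 4649 [[400.1000061035156, 279.6000061035156], [415.6000061035156, 195.39999389648438], [559.2000122070312, 221.8000030517578], [543.5999755859375, 306.1000061035156]]
top jar 0.58 [471.  230.2] [ 0.5361 -0.3165  0.003 ] 1
   region 0.97 1197 [[458.0, 238.3000030517578], [481.3999938964844, 199.89999389648438], [512.2999877929688, 218.6999969482422], [488.8999938964844, 257.20001220703125]]
top bottle 0.77 [469.4 272.1] [ 0.451  -0.3126  0.003 ] 1
   region 0.77 1736 [[454.0, 251.0], [516.0, 251.0], [516.0, 286.0], [454.0, 286.0]]
top tin 0.68 [432.8 223.1] [ 0.5484 -0.2389  0.003 ] 1
   region 0.82 2059 [[418.1000061035156, 236.39999389648438], [424.29998779296875, 190.5], [475.6000061035156, 197.3000030517578], [469.5, 243.3000030517578]]
top mill 0.66 [512.8 236.3] [ 0.5261 -0.4012  0.003 ] 1
   region 0.74 1523 [[496.20001220703125, 226.0], [557.5, 210.3000030517578], [564.5, 237.60000610351562], [503.20001220703125, 253.39999389648438]]
top mat 0.56 [159.9 237.2] [0.5037 0.3145 0.    ] 1
   region 0.85 11198 
[... 1444 characters left out ...]
.4056  0.003 ] 2
scene mat 0.82 [466.1 225.8] [ 0.5044  0.308  -0.    ] 1
   region 0.78 6610 [[417.70001220703125, 184.60000610351562], [486.5, 159.3000030517578], [527.5, 271.1000061035156], [458.70001220703125, 296.29998779296875]]
scene scale 0.96 [326.5 264.1] [ 0.5545 -0.0139  0.    ] 2
   region 0.85 5688 [[285.29998779296875, 213.1999969482422], [364.70001220703125, 209.0], [368.70001220703125, 285.1000061035156], [289.29998779296875, 289.20001220703125]]
scene ramekin 0.76 [131.8 254.4] [ 0.4449 -0.3879  0.003 ] 1
   region 0.75 2506 [[183.39999389648438, 207.60000610351562], [218.39999389648438, 203.6999969482422], [226.8000030517578, 279.6000061035156], [191.8000030517578, 283.5]]
```

View pics/topc.png

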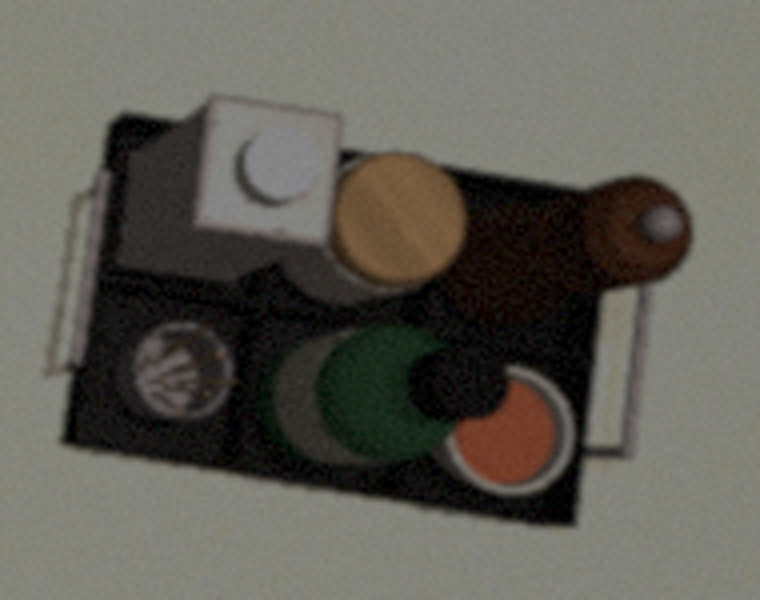

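View pics/tops.png

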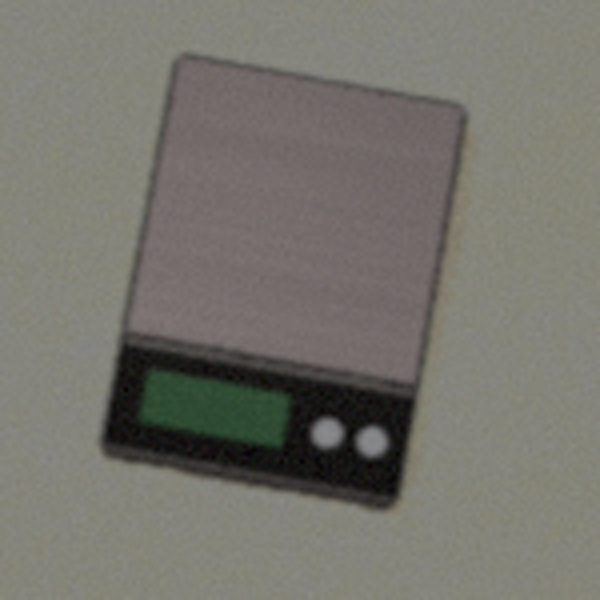

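```bash
python3 - <<'E'
from h import *
d=cap('top'); s=cap('scene')
cr=lambda u,o:(np.array(u)+.5)/4-.5+np.array(o)
C=(390,170);S=(250,160)
for n,u,z,o in [('FL',(65,440),.033,C),('FR',(575,523),.033,C),('BL',(113,115),.033,C),
 ('jarlid',(400,217),.089,C),('bottlecap',(457,383),.193,C),('tintop TL',(212,95),.151,C),('tin TR',(342,118),.151,C),('tin BR',(325,247),.151,C),('tin BL',(195,224),.151,C),('tincap',(279,167),.16,C),('millknob',(660,222),.172,C),('millhead',(637,230),.149,C),('bottle shoulder',(388,394),.108,C),('pick',(185,370),.06,C),('ram',(512,430),.039,C),
 ('s1',(178,57),.042,S),('s2',(465,105),.042,S),('s3',(413,382),.042,S),('s4',(125,338),.042,S)]:
    p=at_z(d,cr(u,o),z); print(n,np.round(p*1000,1))
g=[at_z(d,cr(u,S),.042)[:2] for u in [(178,57),(465,105),(413,382),(125,338)]]
print('scale c',np.mean(g,0))
for u in [(142,159),(212,172),(182,316),(108,302)]: print('mat',np.round(at_z(d,u,.008)*1000,1))
# model check projection
for yaw in [-0.15,-.16,-.17,-.18]:
    R=np.array([[np.cos(yaw),-np.sin(yaw)],[np.sin(yaw),np.cos(yaw)]])
    FL=at_z(d,cr((65,440),C),.033)[:2];FR=at_z(d,cr((575,523),C),.033)[:2]
    m=(FL+FR)/2; c=m+R@np.array([.083,0]); print(yaw,c, np.linalg.norm(FL-FR), np.arctan2(*(FL-FR)[::1])) 
for n,c,cc in [('top',d,0),('scene',s,0)]:
    im=c['img'].copy()
    cv2.imwrite('pics/x_%s.png'%n,im)
im=s['img'][150:310,80:250]; cv2.imwrite('pics/scenec.png',cv2.resize(im,None,fx=3.75,fy=3.75,interpolation=cv2.INTER_CUBIC))
E
```

```text
FL [ 431.3 -178.9   33. ]
FR [ 398.4 -425.8   33. ]
BL [ 592.3 -201.6   33. ]
jarlid [ 536.7 -321.6   89. ]
bottlecap [ 453.9 -303.9  193. ]
tintop TL [ 577.8 -217.5  151. ]
tin TR [ 569.4 -273.5  151. ]
tin BR [ 513.2 -265.7  151. ]
tin BL [ 521.5 -210.2  151. ]
tincap [ 545.6 -243.4  160. ]
millknob [ 524.8 -398.2  172. ]
millhead [ 524.7 -400.3  149. ]
bottle shoulder [ 453.7 -308.   108. ]
pick [ 465.1 -230.    60. ]
ram [ 442.2 -393.5   39. ]
s1 [632.4  44.6  42. ]
s2 [612.4 -97.2  42. ]
s3 [475.3 -74.3  42. ]
s4 [492.6  65.6  42. ]
scale c [ 0.55314596 -0.01535158]
mat [663. 359.   8.]
mat [640.  214.2   8. ]
mat [347.5 258.    8. ]
mat [370.7 406.2   8. ]
-0.15 [ 0.49692008 -0.3147597 ] 0.24902827451733953 0.132304870071381
-0.16 [ 0.49679195 -0.31557975] 0.24902827451733953 0.132304870071381
-0.17 [ 0.49665562 -0.31639847] 0.24902827451733953 0.132304870071381
-0.18 [ 0.49651111 -0.31721579] 0.24902827451733953 0.132304870071381
```

View pics/scenec.png

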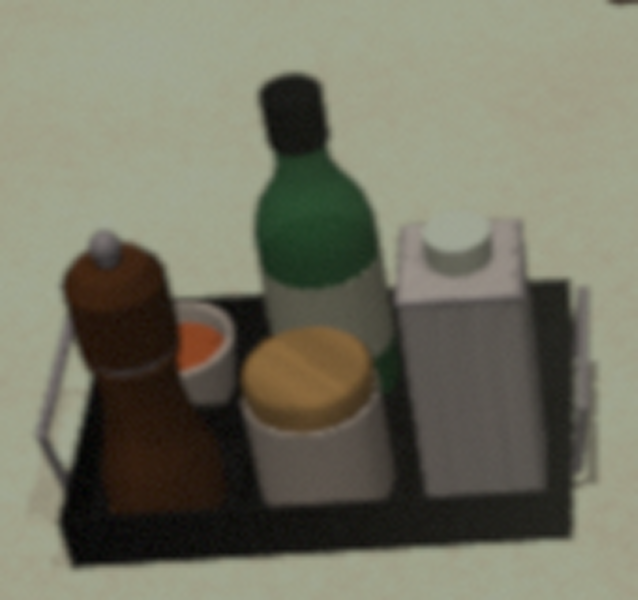

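```bash
python3 - <<'E'
from h import *
from scipy.optimize import least_squares
d=cap('top'); s=cap('scene')
ct=lambda u:(np.array(u)+.5)/4-.5+np.array((390,170))
cs=lambda u:(np.array(u)+.5)/3.75-.5+np.array((80,150))
for n,a,b,z in [('jarlid',(400,217),(309,365),.089),('bottlecap',(461,381),(292,84),.193),('tincap',(279,167),(457,232),.151),('mill',(660,222),(104,243),.170)]:
    p=least_squares(lambda p:np.r_[proj(d,p)-ct(a),proj(s,p)-cs(b)],[.5,-.3,.1])
    print(n,np.round(p.x*1000,1),np.round(p.fun,2),'top@z',np.round(at_z(d,ct(a),z)*1000,1),'scene@z',np.round(at_z(s,cs(b),z)*1000,1))
# project caddy model in both images
def ov(c,yaw,dims,im):
    R=np.array([[np.cos(yaw),-np.sin(yaw)],[np.sin(yaw),np.cos(yaw)]])
    (x0,x1,y0,y1,z)=dims
    P=[proj(im,[*(np.array(c)+R@np.array(q)),z]) for q in [(x0,y0),(x1,y0),(x1,y1),(x0,y1)]]
    return np.array(P)
for nm,im in [('top',d),('scene',s)]:
    big=cv2.resize(im['img'],None,fx=4,fy=4,interpolation=cv2.INTER_CUBIC)
    def dr(P,col): cv2.polylines(big,[np.int32((P+.5)*4-.5)],True,col,1)
    C=(.497,-.3145);Y=-.137
    dr(ov(C,Y,(-.083,.083,-.123,.123,.033),im),(0,255,255))
    dr(ov(C,Y,(-.083,.083,-.123,.123,.0),im),(0,128,255))
    for x in(-.041,.041):
        for y in (-.081,0,.081): dr(ov(C,Y,(x-.039,x+.039,y-.039,y+.039,.033),im),(255,255,0))
    dr(ov((.5531,-.0153),-.145,(-.07,.07,-.072,.072,.042),im),(0,255,0))
    dr(ov((.505,.310),-.152,(-.15,.15,-.075,.075,.008),im),(0,0,255))
    if nm=='top':
        cv2.imwrite('pics/ovt.png',big[740:1240,1580:2240]); cv2.imwrite('pics/ovt2.png',cv2.resize(big[600:1300,400:1560],None,fx=.69,fy=.69))
    else: cv2.imwrite('pics/ovs.png',big[800:1240,320:1000]); cv2.imwrite('pics/ovs2.png',cv2.resize(big[640:1200,1100:2200],None,fx=.7,fy=.7))
E
```

```text
jarlid [ 536.6 -321.1   90. ] [-0.08 -0.02 -0.08 -0.02] top@z [ 536.7 -321.6   89. ] scene@z [ 535.5 -321.1   89. ]
bottlecap [ 454.1 -306.6  195.9] [1.42 0.29 1.64 0.49] top@z [ 454.7 -305.5  193. ] scene@z [ 447.6 -309.6  193. ]
tincap [ 544.6 -242.2  165. ] [0.23 0.05 0.25 0.05] top@z [ 547.2 -246.2  151. ] scene@z [ 526.5 -242.3  151. ]
mill [ 525.  -400.4  170. ] [0.66 0.13 0.7  0.25] top@z [ 525.2 -399.3  170. ] scene@z [ 524.  -401.5  170. ]
```

View pics/ovt.png

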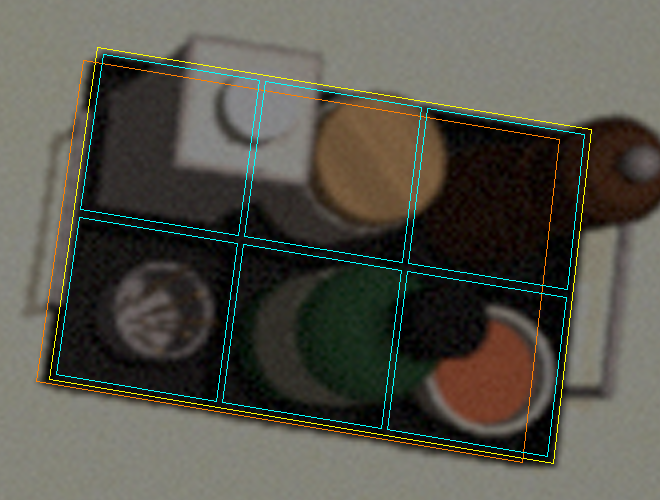

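View pics/ovs.png

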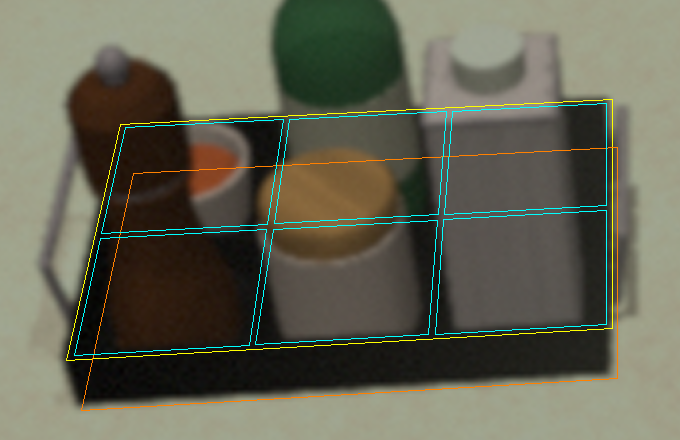

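View pics/ovt2.png

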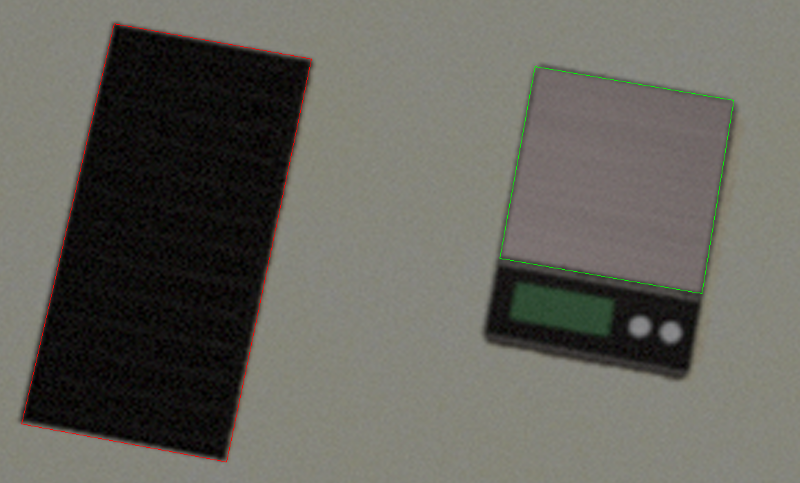

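View pics/ovs2.png

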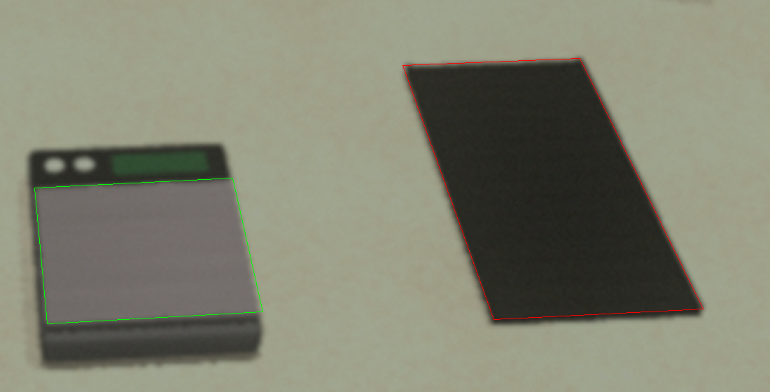

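The model overlay agrees with both cameras. The tin's cap triangulates to about 165 mm, so the cap sits above the 148 mm body. My order is bottle, mill, tin, jar, then back with tin, mill, bottle. The jaws stay along the caddy's y throughout.

>>> send_rows:
  deltas:
    - {"tx":0.2,"ty":-0.2,"tz":0.05,"wz":0.019,"fingers":1}
    - {"tx":0.4,"ty":-0.4,"tz":0.1,"wz":0.038,"fingers":1}
    - {"tx":0.6,"ty":-0.6,"tz":0.15,"wz":0.057,"fingers":1}
    - {"tx":0.8,"ty":-0.8,"tz":0.15,"wz":0.076,"fingers":1}
    - {"tx":1,"ty":-1,"tz":0.15,"wz":0.0942,"fingers":1}
  grip_force: 30

```text
invalid input at $.deltas[0]: expected keys tx, ty, tz, wx, wy, wz, fingers
```

>>> send_rows:
  deltas:
    - {"tx":0.2,"ty":-0.2}
    - {"tx":0.4,"ty":-0.4}
    - {"tx":0.6,"ty":-0.6}
    - {"tx":0.75,"ty":-0.8}
    - {"tx":0.82,"ty":-1}

```text
invalid input at $.deltas[0]: expected keys tx, ty, tz, wx, wy, wz, fingers
```

```bash
python3 - <<'E'
from h import *
s=ctrl.read_state(); print(s['time'],s['ee_pos'],s['eef_rot'],s['q'])
E
```

```text
2.25 [0.27261614 0.59003766 0.22254773] [-6.74607966e-01 -3.06830658e+00  6.51128595e-05] [-1.23719803  0.33319908  0.03988596  1.46539708 -0.01338122  1.34330306
 -0.05852844]
```

>>> send_rows:
  deltas:
    - {"tx":0.2,"ty":-0.2,"tz":0.05,"wx":0,"wy":0,"wz":0.019,"fingers":1}
    - {"tx":0.4,"ty":-0.4,"tz":0.1,"wx":0,"wy":0,"wz":0.038,"fingers":1}
    - {"tx":0.6,"ty":-0.6,"tz":0.15,"wx":0,"wy":0,"wz":0.057,"fingers":1}
    - {"tx":0.8,"ty":-0.8,"tz":0.15,"wx":0,"wy":0,"wz":0.076,"fingers":1}
    - {"tx":1,"ty":-1,"tz":0.15,"wx":0,"wy":0,"wz":0.0942,"fingers":1}
  grip_force: 30

```text
time: 2.88
ee_pos: [0.3733, 0.4894, 0.2377]
eef_rot: [0.212, 3.134, 0.0]
ft_force: [0.2, 0.6, 0.3]
width: 1.0
```

>>> send_rows:
  deltas:
    - {"tx":0.2,"ty":-0.2,"tz":0,"wx":0,"wy":0,"wz":0,"fingers":1}
    - {"tx":0.4,"ty":-0.4,"tz":0,"wx":0,"wy":0,"wz":0,"fingers":1}
    - {"tx":0.6,"ty":-0.6,"tz":0,"wx":0,"wy":0,"wz":0,"fingers":1}
    - {"tx":0.75,"ty":-0.8,"tz":0,"wx":0,"wy":0,"wz":0,"fingers":1}
    - {"tx":0.82,"ty":-1,"tz":0,"wx":0,"wy":0,"wz":0,"fingers":1}

```text
time: 3.5
ee_pos: [0.4553, 0.389, 0.2374]
eef_rot: [0.216, 3.134, -0.0]
ft_force: [0.6, -0.3, -1.1]
width: 1.006
```

>>> send_rows:
  deltas:
    - {"tx":0,"ty":-0.2,"tz":0,"wx":0,"wy":0,"wz":0,"fingers":1}
    - {"tx":0,"ty":-0.4,"tz":0,"wx":0,"wy":0,"wz":0,"fingers":1}
    - {"tx":0,"ty":-0.6,"tz":0,"wx":0,"wy":0,"wz":0,"fingers":1}
    - {"tx":0,"ty":-0.8,"tz":0,"wx":0,"wy":0,"wz":0,"fingers":1}
    - {"tx":0,"ty":-1,"tz":0,"wx":0,"wy":0,"wz":0,"fingers":1}

```text
time: 4.12
ee_pos: [0.4545, 0.2887, 0.2377]
eef_rot: [0.215, 3.134, 0.0]
ft_force: [-0.2, 0.9, 1.1]
width: 0.997
```

```bash
python3 - <<'E'
from h import *
s=ctrl.read_state(); print(s['time'],s['ee_pos'],s['eef_rot'],s['q'])
E
```

```text
4.125 [0.45450534 0.28873559 0.2376594 ] [2.14724161e-01 3.13414459e+00 2.09244616e-04] [-0.82066999  0.09539455  0.18532552  1.72372876 -0.01813802  1.3239688
  0.8022488 ]
```

>>> send_rows:
  deltas:
    - {"tx":0,"ty":-0.2,"tz":0,"wx":0,"wy":0,"wz":0,"fingers":1}
    - {"tx":0,"ty":-0.4,"tz":0,"wx":0,"wy":0,"wz":0,"fingers":1}
    - {"tx":0,"ty":-0.6,"tz":0,"wx":0,"wy":0,"wz":0,"fingers":1}
    - {"tx":0,"ty":-0.8,"tz":0,"wx":0,"wy":0,"wz":0,"fingers":1}
    - {"tx":0,"ty":-1,"tz":0,"wx":0,"wy":0,"wz":0,"fingers":1}

```text
time: 4.75
ee_pos: [0.4546, 0.1887, 0.2376]
eef_rot: [0.215, 3.134, -0.0]
ft_force: [0.6, -0.4, 0.2]
width: 1.001
```

>>> send_rows:
  deltas:
    - {"tx":0,"ty":-0.2,"tz":0,"wx":0,"wy":0,"wz":0,"fingers":1}
    - {"tx":0,"ty":-0.4,"tz":0,"wx":0,"wy":0,"wz":0,"fingers":1}
    - {"tx":0,"ty":-0.6,"tz":0,"wx":0,"wy":0,"wz":0,"fingers":1}
    - {"tx":0,"ty":-0.8,"tz":0,"wx":0,"wy":0,"wz":0,"fingers":1}
    - {"tx":0,"ty":-1,"tz":0,"wx":0,"wy":0,"wz":0,"fingers":1}

```text
time: 5.38
ee_pos: [0.4546, 0.0887, 0.2376]
eef_rot: [0.215, 3.134, -0.0]
ft_force: [-0.4, -0.2, 0.4]
width: 1.001
```

>>> send_rows:
  deltas:
    - {"tx":0,"ty":-0.2,"tz":0,"wx":0,"wy":0,"wz":0,"fingers":1}
    - {"tx":0,"ty":-0.4,"tz":0,"wx":0,"wy":0,"wz":0,"fingers":1}
    - {"tx":0,"ty":-0.6,"tz":0,"wx":0,"wy":0,"wz":0,"fingers":1}
    - {"tx":0,"ty":-0.8,"tz":0,"wx":0,"wy":0,"wz":0,"fingers":1}
    - {"tx":0,"ty":-1,"tz":0,"wx":0,"wy":0,"wz":0,"fingers":1}

```text
time: 6.0
ee_pos: [0.4545, -0.0113, 0.2376]
eef_rot: [0.215, 3.134, -0.0]
ft_force: [1.1, -0.5, 0.7]
width: 0.995
```

>>> send_rows:
  deltas:
    - {"tx":0,"ty":-0.2,"tz":0,"wx":0,"wy":0,"wz":0,"fingers":1}
    - {"tx":0,"ty":-0.4,"tz":0,"wx":0,"wy":0,"wz":0,"fingers":1}
    - {"tx":0,"ty":-0.6,"tz":0,"wx":0,"wy":0,"wz":0,"fingers":1}
    - {"tx":0,"ty":-0.8,"tz":0,"wx":0,"wy":0,"wz":0,"fingers":1}
    - {"tx":0,"ty":-1,"tz":0,"wx":0,"wy":0,"wz":0,"fingers":1}

```text
time: 6.62
ee_pos: [0.4544, -0.1112, 0.2376]
eef_rot: [0.215, 3.134, 0.0]
ft_force: [-0.4, -0.1, -0.6]
width: 1.0
```

>>> send_rows:
  deltas:
    - {"tx":0,"ty":-0.2,"tz":0,"wx":0,"wy":0,"wz":0,"fingers":1}
    - {"tx":0,"ty":-0.4,"tz":0,"wx":0,"wy":0,"wz":0,"fingers":1}
    - {"tx":0,"ty":-0.6,"tz":0,"wx":0,"wy":0,"wz":0,"fingers":1}
    - {"tx":0,"ty":-0.8,"tz":0,"wx":0,"wy":0,"wz":0,"fingers":1}
    - {"tx":0,"ty":-1,"tz":0,"wx":0,"wy":0,"wz":0,"fingers":1}

```text
time: 7.25
ee_pos: [0.4542, -0.2112, 0.2376]
eef_rot: [0.215, 3.134, -0.0]
ft_force: [0.5, 1.0, 0.4]
width: 1.0
```

>>> send_rows:
  deltas:
    - {"tx":0,"ty":-0.2,"tz":0,"wx":0,"wy":0,"wz":0,"fingers":0.9}
    - {"tx":0,"ty":-0.4,"tz":0,"wx":0,"wy":0,"wz":0,"fingers":0.8}
    - {"tx":0,"ty":-0.6,"tz":0,"wx":0,"wy":0,"wz":0,"fingers":0.8}
    - {"tx":0,"ty":-0.8,"tz":0,"wx":0,"wy":0,"wz":0,"fingers":0.8}
    - {"tx":0,"ty":-0.95,"tz":0,"wx":0,"wy":0,"wz":0,"fingers":0.8}

```text
time: 7.88
ee_pos: [0.454, -0.3064, 0.2376]
eef_rot: [-0.216, -3.134, 0.001]
ft_force: [0.9, 0.3, 0.2]
width: 0.801
```

```bash
python3 - <<'E'
from h import *
s=ctrl.read_state(); print(s['time'],s['ee_pos'],s['eef_rot'],s['q'])
cap('wrist','w1'); cap('top','t1')
E
```

```text
7.875 [ 0.45401484 -0.30642677  0.23757907] [-2.15537134e-01 -3.13411110e+00  6.05937658e-04] [-0.23473033  0.13401198  0.8289462   1.72730452 -0.10135467  1.3245422
  2.0479729 ]
```

View pics/w1.png

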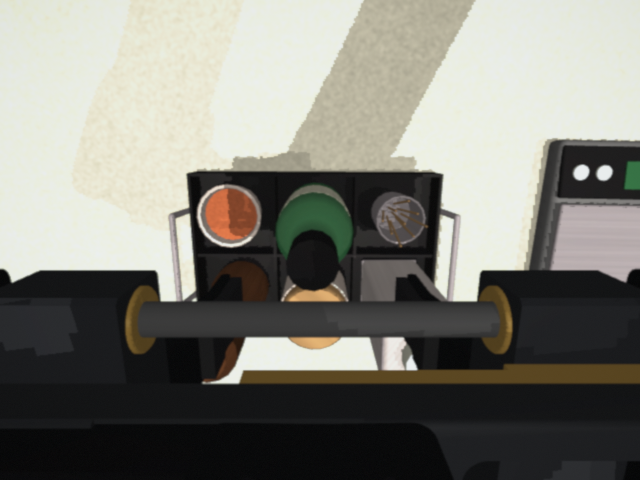

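View pics/t1.png

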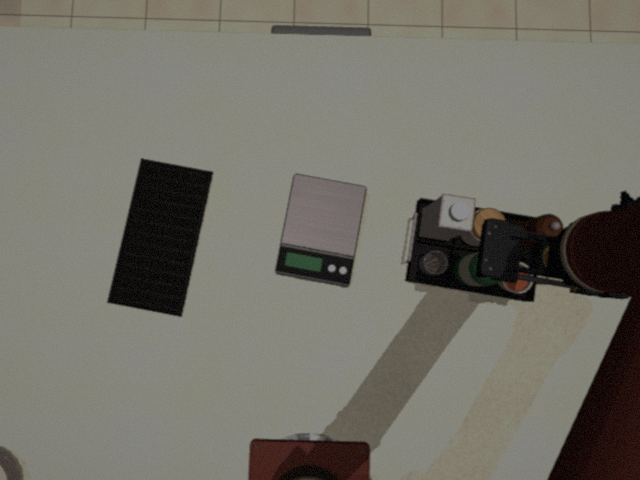

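```bash
python3 - <<'E'
from h import *
d=cap('wrist'); s=ctrl.read_state()
print('cam',d['cam_to_world'])
print('cap top c',at_z(d,(313,258),.193), 'tcp proj',proj(d,s['ee_pos']), 'cap exp', proj(d,[.4544,-.306,.193]))
E
```

```text
cam [[ 1.38634343e-01 -9.60127639e-01 -2.42766214e-01  3.88644169e-01]
 [ 9.90343377e-01  1.34227079e-01  3.46855326e-02 -2.97193500e-01]
 [-7.16738796e-04 -2.45230519e-01  9.69464532e-01  3.99608242e-01]
 [ 0.00000000e+00  0.00000000e+00  0.00000000e+00  1.00000000e+00]]
cap top c [ 0.44897575 -0.30884201  0.193     ] tcp proj [319.53402271 295.11425508] cap exp [319.25877778 266.34218948]
```

>>> send_rows:
  deltas:
    - {"tx":-0.005,"ty":-0.01,"tz":-0.2,"wx":0,"wy":0,"wz":0,"fingers":0.8}
    - {"tx":-0.01,"ty":-0.02,"tz":-0.4,"wx":0,"wy":0,"wz":0,"fingers":0.8}
    - {"tx":-0.015,"ty":-0.02,"tz":-0.6,"wx":0,"wy":0,"wz":0,"fingers":0.8}
    - {"tx":-0.015,"ty":-0.02,"tz":-0.776,"wx":0,"wy":0,"wz":0,"fingers":0.8}
    - {"tx":-0.015,"ty":-0.02,"tz":-0.776,"wx":0,"wy":0,"wz":0,"fingers":0.5}

```text
time: 8.65
ee_pos: [0.4526, -0.3061, 0.1589]
eef_rot: [-0.214, -3.132, -0.001]
ft_force: [0.2, -0.8, 0.3]
width: 0.748
```

>>> send_rows:
  deltas:
    - {"tx":0,"ty":0,"tz":0,"wx":0,"wy":0,"wz":0,"fingers":0.4}
    - {"tx":0,"ty":0,"tz":0,"wx":0,"wy":0,"wz":0,"fingers":0.3}
    - {"tx":0,"ty":0,"tz":0,"wx":0,"wy":0,"wz":0,"fingers":0.2}
    - {"tx":0,"ty":0,"tz":0,"wx":0,"wy":0,"wz":0,"fingers":0.2}
    - {"tx":0,"ty":0,"tz":0.05,"wx":0,"wy":0,"wz":0,"fingers":0.2}

```text
time: 9.28
ee_pos: [0.4526, -0.3066, 0.1646]
eef_rot: [-0.215, -3.133, -0.001]
ft_force: [-0.7, -0.7, -3.8]
width: 0.349
```

```bash
python3 - <<'E'
from h import *
s=ctrl.read_state(); print(s['time'],s['ee_pos'],s['ft_force'],s['width']*87)
cap('wrist','w2'); 
E
```

```text
9.275 [ 0.45262101 -0.30663999  0.1645705 ] [-0.68123628 -0.72039313 -3.81483334] 30.351431620846977
```

View pics/w2.png

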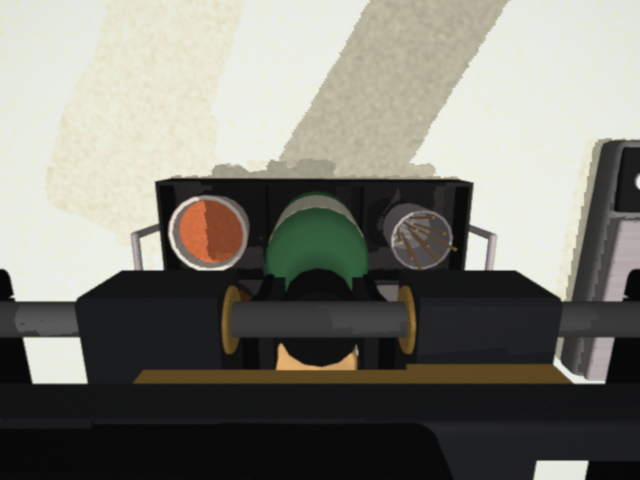

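>>> send_rows:
  deltas:
    - {"tx":0,"ty":0,"tz":0.2,"wx":0,"wy":0,"wz":0,"fingers":0.2}
    - {"tx":0,"ty":0,"tz":0.45,"wx":0,"wy":0,"wz":0,"fingers":0.2}
    - {"tx":0,"ty":0,"tz":0.7,"wx":0,"wy":0,"wz":0,"fingers":0.2}
    - {"tx":0,"ty":0,"tz":0.85,"wx":0,"wy":0,"wz":0,"fingers":0.2}
    - {"tx":0,"ty":0.1,"tz":0.9,"wx":0,"wy":0,"wz":0,"fingers":0.2}
  grip_force: 40

```text
time: 9.95
ee_pos: [0.453, -0.2973, 0.2554]
eef_rot: [0.217, 3.134, -0.001]
ft_force: [-0.2, 0.0, -3.0]
width: 0.349
```

```bash
python3 - <<'E'
from h import *
s=ctrl.read_state(); print(s['time'],s['ee_pos'],s['ft_force'],s['width']*87,s['q'])
cap('scene','s2'); 
E
```

```text
9.95 [ 0.45299135 -0.29731934  0.2553812 ] [-0.15593281  0.0305648  -3.02085996] 30.396706784992453 [-0.25845296  0.10283442  0.82500876  1.71387082 -0.07691291  1.3577908
  2.01266345]
```

View pics/s2.png

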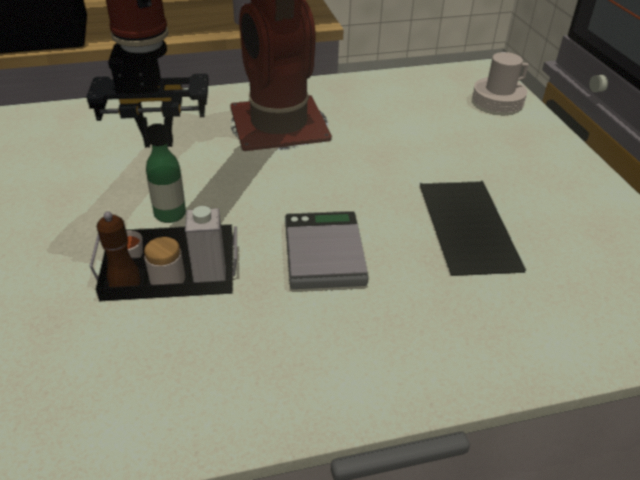

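The bottle hangs upright from the gripper above the caddy at about (165,180). Next I carry it to the mat.

>>> send_rows:
  deltas:
    - {"tx":0,"ty":0.2,"tz":0,"wx":0,"wy":0,"wz":0,"fingers":0.2}
    - {"tx":0,"ty":0.4,"tz":0,"wx":0,"wy":0,"wz":0,"fingers":0.2}
    - {"tx":0,"ty":0.6,"tz":0,"wx":0,"wy":0,"wz":0,"fingers":0.2}
    - {"tx":0,"ty":0.8,"tz":0,"wx":0,"wy":0,"wz":0,"fingers":0.2}
    - {"tx":0,"ty":1,"tz":0,"wx":0,"wy":0,"wz":0,"fingers":0.2}

```text
time: 10.62
ee_pos: [0.4526, -0.1955, 0.2539]
eef_rot: [-0.213, -3.133, -0.0]
ft_force: [0.7, -1.8, -4.0]
width: 0.343
```

>>> send_rows:
  deltas:
    - {"tx":0,"ty":0.2,"tz":0,"wx":0,"wy":0,"wz":0,"fingers":0.2}
    - {"tx":0,"ty":0.4,"tz":0,"wx":0,"wy":0,"wz":0,"fingers":0.2}
    - {"tx":0,"ty":0.6,"tz":0,"wx":0,"wy":0,"wz":0,"fingers":0.2}
    - {"tx":0,"ty":0.8,"tz":0,"wx":0,"wy":0,"wz":0,"fingers":0.2}
    - {"tx":0,"ty":1,"tz":0,"wx":0,"wy":0,"wz":0,"fingers":0.2}

```text
time: 11.25
ee_pos: [0.4524, -0.0957, 0.2539]
eef_rot: [-0.214, -3.133, 0.0]
ft_force: [1.1, 0.1, -3.8]
width: 0.344
```

>>> send_rows:
  deltas:
    - {"tx":0,"ty":0.2,"tz":0,"wx":0,"wy":0,"wz":0,"fingers":0.2}
    - {"tx":0,"ty":0.4,"tz":0,"wx":0,"wy":0,"wz":0,"fingers":0.2}
    - {"tx":0,"ty":0.6,"tz":0,"wx":0,"wy":0,"wz":0,"fingers":0.2}
    - {"tx":0,"ty":0.8,"tz":0,"wx":0,"wy":0,"wz":0,"fingers":0.2}
    - {"tx":0,"ty":1,"tz":0,"wx":0,"wy":0,"wz":0,"fingers":0.2}

```text
time: 11.88
ee_pos: [0.4523, 0.0042, 0.2539]
eef_rot: [-0.214, -3.133, 0.001]
ft_force: [-0.0, 0.4, -2.7]
width: 0.345
```

>>> send_rows:
  deltas:
    - {"tx":0,"ty":0.2,"tz":0,"wx":0,"wy":0,"wz":0,"fingers":0.2}
    - {"tx":0,"ty":0.4,"tz":0,"wx":0,"wy":0,"wz":0,"fingers":0.2}
    - {"tx":0,"ty":0.6,"tz":0,"wx":0,"wy":0,"wz":0,"fingers":0.2}
    - {"tx":0,"ty":0.8,"tz":0,"wx":0,"wy":0,"wz":0,"fingers":0.2}
    - {"tx":0,"ty":1,"tz":0,"wx":0,"wy":0,"wz":0,"fingers":0.2}

```text
time: 12.5
ee_pos: [0.4527, 0.1042, 0.2545]
eef_rot: [-0.214, -3.134, 0.001]
ft_force: [0.1, 0.1, -3.8]
width: 0.342
```

>>> send_rows:
  deltas:
    - {"tx":0,"ty":0.2,"tz":0,"wx":0,"wy":0,"wz":0,"fingers":0.2}
    - {"tx":0,"ty":0.4,"tz":0,"wx":0,"wy":0,"wz":0,"fingers":0.2}
    - {"tx":0,"ty":0.6,"tz":0,"wx":0,"wy":0,"wz":0,"fingers":0.2}
    - {"tx":-0.05,"ty":0.8,"tz":0,"wx":0,"wy":0,"wz":0,"fingers":0.2}
    - {"tx":-0.1,"ty":1,"tz":0,"wx":0,"wy":0,"wz":0,"fingers":0.2}

```text
time: 13.12
ee_pos: [0.443, 0.2044, 0.2549]
eef_rot: [-0.215, -3.134, 0.0]
ft_force: [-0.0, 0.2, -3.5]
width: 0.35
```

>>> send_rows:
  deltas:
    - {"tx":-0.06,"ty":0.22,"tz":-0.05,"wx":0,"wy":0,"wz":0,"fingers":0.2}
    - {"tx":-0.12,"ty":0.44,"tz":-0.15,"wx":0,"wy":0,"wz":0,"fingers":0.2}
    - {"tx":-0.18,"ty":0.66,"tz":-0.3,"wx":0,"wy":0,"wz":0,"fingers":0.2}
    - {"tx":-0.24,"ty":0.88,"tz":-0.45,"wx":0,"wy":0,"wz":0,"fingers":0.2}
    - {"tx":-0.3,"ty":1,"tz":-0.6,"wx":0,"wy":0,"wz":0,"fingers":0.2}

```text
time: 13.75
ee_pos: [0.4125, 0.3047, 0.1942]
eef_rot: [-0.213, -3.134, -0.0]
ft_force: [-1.1, -0.3, -3.3]
width: 0.343
```

```bash
python3 - <<'E'
from h import *
s=ctrl.read_state(); print(s['time'],s['ee_pos'],s['ft_force'],s['width']*87,s['q'])
cap('scene','s3'); 
E
```

```text
13.75 [0.4124971  0.30471411 0.19418444] [-1.06484265 -0.32395846 -3.29515527] 29.835839525641305 [-0.85594144  0.07053543  0.13985035  1.83963229 -0.01058186  1.23225913
  0.72225411]
```

View pics/s3.png

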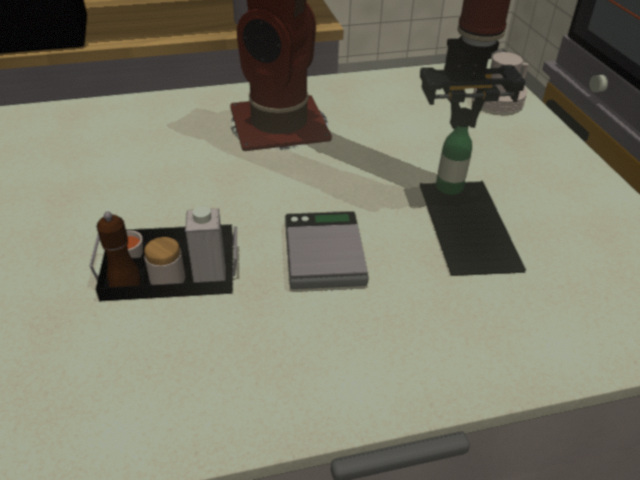

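>>> send_rows:
  deltas:
    - {"tx":0,"ty":0.05,"tz":-0.06,"wx":0,"wy":0,"wz":0,"fingers":0.2}
    - {"tx":0,"ty":0.1,"tz":-0.12,"wx":0,"wy":0,"wz":0,"fingers":0.2}
    - {"tx":0,"ty":0.1,"tz":-0.18,"wx":0,"wy":0,"wz":0,"fingers":0.2}
    - {"tx":0,"ty":0.1,"tz":-0.23,"wx":0,"wy":0,"wz":0,"fingers":0.2}
    - {"tx":0,"ty":0.1,"tz":-0.26,"wx":0,"wy":0,"wz":0,"fingers":0.2}

```text
time: 14.42
ee_pos: [0.4132, 0.3127, 0.1687]
eef_rot: [-0.216, -3.134, 0.0]
ft_force: [0.6, -0.5, -3.6]
width: 0.343
```

>>> send_rows:
  deltas:
    - {"tx":0,"ty":0,"tz":-0.01,"wx":0,"wy":0,"wz":0,"fingers":0.2}
    - {"tx":0,"ty":0,"tz":-0.02,"wx":0,"wy":0,"wz":0,"fingers":0.2}
    - {"tx":0,"ty":0,"tz":-0.03,"wx":0,"wy":0,"wz":0,"fingers":0.2}
    - {"tx":0,"ty":0,"tz":-0.03,"wx":0,"wy":0,"wz":0,"fingers":0.2}
    - {"tx":0,"ty":0,"tz":-0.03,"wx":0,"wy":0,"wz":0,"fingers":0.2}

```text
time: 15.05
ee_pos: [0.4132, 0.3131, 0.166]
eef_rot: [0.215, 3.134, 0.0]
ft_force: [-0.4, 0.4, -4.0]
width: 0.341
```

>>> send_rows:
  deltas:
    - {"tx":0,"ty":0,"tz":-0.01,"wx":0,"wy":0,"wz":0,"fingers":0.2}
    - {"tx":0,"ty":0,"tz":-0.02,"wx":0,"wy":0,"wz":0,"fingers":0.2}
    - {"tx":0,"ty":0,"tz":-0.02,"wx":0,"wy":0,"wz":0,"fingers":0.2}
    - {"tx":0,"ty":0,"tz":-0.02,"wx":0,"wy":0,"wz":0,"fingers":0.2}
    - {"tx":0,"ty":0,"tz":-0.02,"wx":0,"wy":0,"wz":0,"fingers":0.2}

```text
time: 15.68
ee_pos: [0.4138, 0.3133, 0.1652]
eef_rot: [0.215, 3.133, 0.002]
ft_force: [-0.2, -2.1, 6.1]
width: 0.345
```

>>> send_rows:
  deltas:
    - {"tx":0,"ty":0,"tz":0,"wx":0,"wy":0,"wz":0,"fingers":0.5}
    - {"tx":0,"ty":0,"tz":0,"wx":0,"wy":0,"wz":0,"fingers":0.8}
    - {"tx":0,"ty":0,"tz":0,"wx":0,"wy":0,"wz":0,"fingers":0.8}
    - {"tx":0,"ty":0,"tz":0.15,"wx":0,"wy":0,"wz":0,"fingers":0.8}
    - {"tx":0,"ty":0,"tz":0.45,"wx":0,"wy":0,"wz":0,"fingers":0.8}

```text
time: 16.3
ee_pos: [0.4126, 0.3127, 0.2094]
eef_rot: [-0.215, -3.133, 0.002]
ft_force: [0.5, 1.0, 0.3]
width: 0.772
```

```bash
python3 - <<'E'
from h import *
s=ctrl.read_state(); print(s['time'],s['ee_pos'],s['ft_force'],s['width']*87)
d=cap('scene','s4'); cv2.imwrite('pics/s4c.png',cv2.resize(d['img'][60:300,360:600],(600,600)))
E
```

```text
16.3 [0.41264741 0.31266919 0.20936215] [0.51283734 1.00693103 0.29509586] 67.19473143188338
```

View pics/s4c.png

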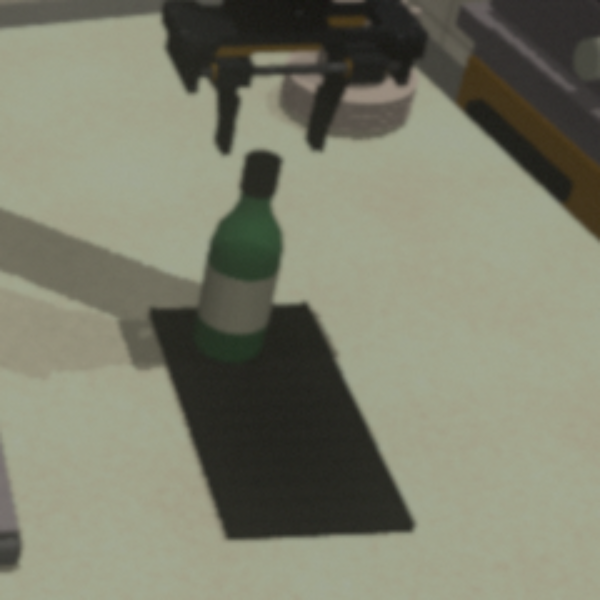

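The bottle stands upright on the mat, clear of the gripper. Next is the mill.

>>> send_rows:
  deltas:
    - {"tx":0.1,"ty":-0.2,"tz":0.1,"wx":0,"wy":0,"wz":0,"fingers":1}
    - {"tx":0.2,"ty":-0.4,"tz":0.15,"wx":0,"wy":0,"wz":0,"fingers":1}
    - {"tx":0.3,"ty":-0.6,"tz":0.15,"wx":0,"wy":0,"wz":0,"fingers":1}
    - {"tx":0.4,"ty":-0.8,"tz":0.15,"wx":0,"wy":0,"wz":0,"fingers":1}
    - {"tx":0.5,"ty":-1,"tz":0.15,"wx":0,"wy":0,"wz":0,"fingers":1}

```text
time: 16.98
ee_pos: [0.4637, 0.2125, 0.225]
eef_rot: [0.215, 3.133, 0.001]
ft_force: [0.4, -0.4, 0.1]
width: 1.002
```

>>> send_rows:
  deltas:
    - {"tx":0.1,"ty":-0.2,"tz":0,"wx":0,"wy":0,"wz":0,"fingers":1}
    - {"tx":0.2,"ty":-0.4,"tz":0,"wx":0,"wy":0,"wz":0,"fingers":1}
    - {"tx":0.3,"ty":-0.6,"tz":0,"wx":0,"wy":0,"wz":0,"fingers":1}
    - {"tx":0.4,"ty":-0.8,"tz":0,"wx":0,"wy":0,"wz":0,"fingers":1}
    - {"tx":0.5,"ty":-1,"tz":0,"wx":0,"wy":0,"wz":0,"fingers":1}

```text
time: 17.6
ee_pos: [0.5137, 0.1125, 0.225]
eef_rot: [0.215, 3.133, 0.001]
ft_force: [-0.2, 0.1, -0.8]
width: 1.001
```

>>> send_rows:
  deltas:
    - {"tx":0.02,"ty":-0.2,"tz":0,"wx":0,"wy":0,"wz":0,"fingers":1}
    - {"tx":0.04,"ty":-0.4,"tz":0,"wx":0,"wy":0,"wz":0,"fingers":1}
    - {"tx":0.06,"ty":-0.6,"tz":0,"wx":0,"wy":0,"wz":0,"fingers":1}
    - {"tx":0.08,"ty":-0.8,"tz":0,"wx":0,"wy":0,"wz":0,"fingers":1}
    - {"tx":0.1,"ty":-1,"tz":0,"wx":0,"wy":0,"wz":0,"fingers":1}

```text
time: 18.23
ee_pos: [0.5234, 0.0124, 0.225]
eef_rot: [0.215, 3.133, 0.001]
ft_force: [0.3, -0.8, -0.2]
width: 1.003
```

>>> send_rows:
  deltas:
    - {"tx":0,"ty":-0.2,"tz":0,"wx":0,"wy":0,"wz":0,"fingers":1}
    - {"tx":0,"ty":-0.4,"tz":0,"wx":0,"wy":0,"wz":0,"fingers":1}
    - {"tx":0,"ty":-0.6,"tz":0,"wx":0,"wy":0,"wz":0,"fingers":1}
    - {"tx":0,"ty":-0.8,"tz":0,"wx":0,"wy":0,"wz":0,"fingers":1}
    - {"tx":0,"ty":-1,"tz":0,"wx":0,"wy":0,"wz":0,"fingers":1}

```text
time: 18.85
ee_pos: [0.5234, -0.0876, 0.225]
eef_rot: [0.215, 3.133, 0.001]
ft_force: [0.2, 1.3, -0.3]
width: 1.002
```

>>> send_rows:
  deltas:
    - {"tx":0,"ty":-0.2,"tz":0,"wx":0,"wy":0,"wz":0,"fingers":1}
    - {"tx":0,"ty":-0.4,"tz":0,"wx":0,"wy":0,"wz":0,"fingers":1}
    - {"tx":0,"ty":-0.6,"tz":0,"wx":0,"wy":0,"wz":0,"fingers":1}
    - {"tx":0,"ty":-0.8,"tz":0,"wx":0,"wy":0,"wz":0,"fingers":1}
    - {"tx":0,"ty":-1,"tz":0,"wx":0,"wy":0,"wz":0,"fingers":1}

```text
time: 19.48
ee_pos: [0.5234, -0.1876, 0.225]
eef_rot: [0.214, 3.133, 0.0]
ft_force: [-0.6, -0.1, 0.7]
width: 1.001
```

>>> send_rows:
  deltas:
    - {"tx":0,"ty":-0.2,"tz":0,"wx":0,"wy":0,"wz":0,"fingers":1}
    - {"tx":0,"ty":-0.4,"tz":0,"wx":0,"wy":0,"wz":0,"fingers":1}
    - {"tx":0,"ty":-0.6,"tz":0,"wx":0,"wy":0,"wz":0,"fingers":1}
    - {"tx":0,"ty":-0.8,"tz":0,"wx":0,"wy":0,"wz":0,"fingers":1}
    - {"tx":0,"ty":-1,"tz":0,"wx":0,"wy":0,"wz":0,"fingers":1}

```text
time: 20.1
ee_pos: [0.5234, -0.2876, 0.225]
eef_rot: [0.214, 3.133, 0.0]
ft_force: [-0.3, -0.4, -0.7]
width: 1.0
```

>>> send_rows:
  deltas:
    - {"tx":0,"ty":-0.2,"tz":0,"wx":0,"wy":0,"wz":0,"fingers":1}
    - {"tx":0,"ty":-0.4,"tz":0,"wx":0,"wy":0,"wz":0,"fingers":1}
    - {"tx":0,"ty":-0.6,"tz":0,"wx":0,"wy":0,"wz":0,"fingers":1}
    - {"tx":0,"ty":-0.8,"tz":0,"wx":0,"wy":0,"wz":0,"fingers":1}
    - {"tx":0,"ty":-1,"tz":0,"wx":0,"wy":0,"wz":0,"fingers":1}

```text
time: 20.72
ee_pos: [0.5235, -0.3876, 0.2247]
eef_rot: [0.214, 3.133, -0.0]
ft_force: [0.0, 0.8, 0.5]
width: 1.002
```

```bash
python3 - <<'E'
from h import *
s=ctrl.read_state(); print(s['time'],s['ee_pos'],s['eef_rot'],s['width']*87,s['q'])
d=cap('wrist','w5'); print(proj(d,[.525,-.4004,.17]),proj(d,[.525,-.4004,.149]))
E
```

```text
20.725 [ 0.52350766 -0.38760859  0.22473914] [ 2.13816540e-01  3.13344778e+00 -7.43137677e-05] 87.14783856077985 [ 0.05348344  0.38880367  0.69181968  1.48590982 -0.2506017   1.3560574
  2.19635482]
[296.49947775 265.20810821] [298.27972038 255.43054226]
```

View pics/w5.png

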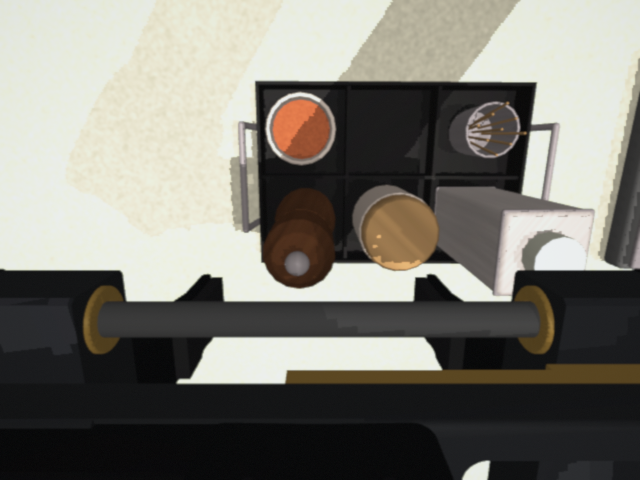

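The wrist view shows the mill's knob at (297,264) against a predicted (296,265), so the position holds.

>>> send_rows:
  deltas:
    - {"tx":0.015,"ty":-0.125,"tz":0,"wx":0,"wy":0,"wz":0,"fingers":1}
    - {"tx":0.015,"ty":-0.125,"tz":-0.2,"wx":0,"wy":0,"wz":0,"fingers":1}
    - {"tx":0.015,"ty":-0.125,"tz":-0.45,"wx":0,"wy":0,"wz":0,"fingers":1}
    - {"tx":0.015,"ty":-0.125,"tz":-0.7,"wx":0,"wy":0,"wz":0,"fingers":1}
    - {"tx":0.015,"ty":-0.125,"tz":-0.9,"wx":0,"wy":0,"wz":0,"fingers":1}

```text
time: 21.4
ee_pos: [0.5243, -0.3982, 0.1316]
eef_rot: [-0.213, -3.133, -0.002]
ft_force: [0.5, -0.7, -0.5]
width: 0.997
```

>>> send_rows:
  deltas:
    - {"tx":0,"ty":0,"tz":-0.12,"wx":0,"wy":0,"wz":0,"fingers":1}
    - {"tx":0,"ty":0,"tz":-0.22,"wx":0,"wy":0,"wz":0,"fingers":0.8}
    - {"tx":0,"ty":0,"tz":-0.22,"wx":0,"wy":0,"wz":0,"fingers":0.6}
    - {"tx":0,"ty":0,"tz":-0.22,"wx":0,"wy":0,"wz":0,"fingers":0.5}
    - {"tx":0,"ty":0,"tz":-0.22,"wx":0,"wy":0,"wz":0,"fingers":0.4}
  grip_force: 30

```text
time: 22.02
ee_pos: [0.5249, -0.3998, 0.1127]
eef_rot: [0.215, 3.133, -0.001]
ft_force: [1.0, -0.7, 0.3]
width: 0.631
```

>>> send_rows:
  deltas:
    - {"tx":0,"ty":0,"tz":0,"wx":0,"wy":0,"wz":0,"fingers":0.4}
    - {"tx":0,"ty":0,"tz":0,"wx":0,"wy":0,"wz":0,"fingers":0.4}
    - {"tx":0,"ty":0,"tz":0.05,"wx":0,"wy":0,"wz":0,"fingers":0.4}
    - {"tx":0,"ty":0,"tz":0.1,"wx":0,"wy":0,"wz":0,"fingers":0.4}
    - {"tx":0,"ty":0,"tz":0.15,"wx":0,"wy":0,"wz":0,"fingers":0.4}

```text
time: 22.65
ee_pos: [0.5246, -0.3992, 0.1271]
eef_rot: [-0.215, -3.134, -0.0]
ft_force: [-1.0, 0.2, -3.5]
width: 0.544
```

```bash
python3 - <<'E'
from h import *
s=ctrl.read_state(); print(s['time'],s['ee_pos'],s['ft_force'],s['width']*87,s['q'])
d=cap('scene','s6'); cv2.imwrite('pics/s6c.png',cv2.resize(d['img'][60:310,40:290],(600,600)))
E
```

```text
22.65 [ 0.52456765 -0.3992373   0.12712939] [-0.99675318  0.22695096 -3.50349814] 47.29788047081161 [ 0.09353366  0.47742559  0.66121771  1.5819399  -0.30896152  1.18945236
  2.25057819]
```

View pics/s6c.png

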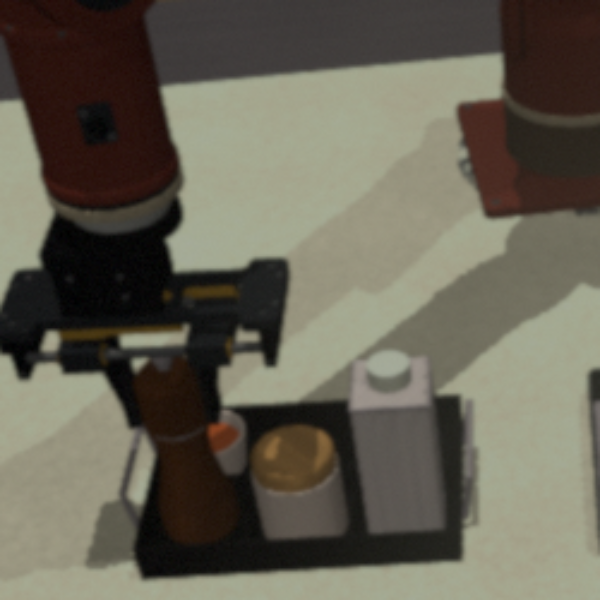

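>>> send_rows:
  deltas:
    - {"tx":0,"ty":0,"tz":0.2,"wx":0,"wy":0,"wz":0,"fingers":0.4}
    - {"tx":0,"ty":0,"tz":0.4,"wx":0,"wy":0,"wz":0,"fingers":0.4}
    - {"tx":0,"ty":0,"tz":0.6,"wx":0,"wy":0,"wz":0,"fingers":0.4}
    - {"tx":0,"ty":0,"tz":0.8,"wx":0,"wy":0,"wz":0,"fingers":0.4}
    - {"tx":0,"ty":0,"tz":1,"wx":0,"wy":0,"wz":0,"fingers":0.4}
  grip_force: 35

```text
time: 23.32
ee_pos: [0.5247, -0.3995, 0.2286]
eef_rot: [0.215, 3.134, -0.0]
ft_force: [-0.2, -0.9, -2.5]
width: 0.539
```

>>> send_rows:
  deltas:
    - {"tx":0,"ty":0.1,"tz":0.2,"wx":0,"wy":0,"wz":0,"fingers":0.4}
    - {"tx":0,"ty":0.2,"tz":0.4,"wx":0,"wy":0,"wz":0,"fingers":0.4}
    - {"tx":0,"ty":0.4,"tz":0.6,"wx":0,"wy":0,"wz":0,"fingers":0.4}
    - {"tx":0,"ty":0.6,"tz":0.65,"wx":0,"wy":0,"wz":0,"fingers":0.4}
    - {"tx":0,"ty":0.8,"tz":0.65,"wx":0,"wy":0,"wz":0,"fingers":0.4}

```text
time: 23.95
ee_pos: [0.5249, -0.3182, 0.2933]
eef_rot: [0.214, 3.133, -0.0]
ft_force: [0.5, -0.5, -3.3]
width: 0.54
```

>>> send_rows:
  deltas:
    - {"tx":0,"ty":0.2,"tz":0,"wx":0,"wy":0,"wz":0,"fingers":0.4}
    - {"tx":0,"ty":0.4,"tz":0,"wx":0,"wy":0,"wz":0,"fingers":0.4}
    - {"tx":0,"ty":0.6,"tz":0,"wx":0,"wy":0,"wz":0,"fingers":0.4}
    - {"tx":0,"ty":0.8,"tz":0,"wx":0,"wy":0,"wz":0,"fingers":0.4}
    - {"tx":0,"ty":1,"tz":0,"wx":0,"wy":0,"wz":0,"fingers":0.4}

```text
time: 24.58
ee_pos: [0.5245, -0.2181, 0.2926]
eef_rot: [0.214, 3.134, 0.0]
ft_force: [0.3, -0.4, -4.3]
width: 0.537
```

>>> send_rows:
  deltas:
    - {"tx":0,"ty":0.2,"tz":0,"wx":0,"wy":0,"wz":0,"fingers":0.4}
    - {"tx":0,"ty":0.4,"tz":0,"wx":0,"wy":0,"wz":0,"fingers":0.4}
    - {"tx":0,"ty":0.6,"tz":0,"wx":0,"wy":0,"wz":0,"fingers":0.4}
    - {"tx":0,"ty":0.8,"tz":0,"wx":0,"wy":0,"wz":0,"fingers":0.4}
    - {"tx":0,"ty":1,"tz":0,"wx":0,"wy":0,"wz":0,"fingers":0.4}

```text
time: 25.2
ee_pos: [0.5243, -0.1182, 0.2927]
eef_rot: [0.214, 3.134, 0.0]
ft_force: [-0.8, 0.2, -2.0]
width: 0.541
```

>>> send_rows:
  deltas:
    - {"tx":0,"ty":0.2,"tz":0,"wx":0,"wy":0,"wz":0,"fingers":0.4}
    - {"tx":0,"ty":0.4,"tz":0,"wx":0,"wy":0,"wz":0,"fingers":0.4}
    - {"tx":0,"ty":0.6,"tz":0,"wx":0,"wy":0,"wz":0,"fingers":0.4}
    - {"tx":0,"ty":0.8,"tz":0,"wx":0,"wy":0,"wz":0,"fingers":0.4}
    - {"tx":0,"ty":1,"tz":0,"wx":0,"wy":0,"wz":0,"fingers":0.4}

```text
time: 25.82
ee_pos: [0.5242, -0.0184, 0.2927]
eef_rot: [0.214, 3.134, 0.0]
ft_force: [0.6, -0.0, -3.5]
width: 0.538
```

>>> send_rows:
  deltas:
    - {"tx":0,"ty":0.2,"tz":0,"wx":0,"wy":0,"wz":0,"fingers":0.4}
    - {"tx":0,"ty":0.4,"tz":0,"wx":0,"wy":0,"wz":0,"fingers":0.4}
    - {"tx":0,"ty":0.6,"tz":0,"wx":0,"wy":0,"wz":0,"fingers":0.4}
    - {"tx":0,"ty":0.8,"tz":0,"wx":0,"wy":0,"wz":0,"fingers":0.4}
    - {"tx":0,"ty":1,"tz":0,"wx":0,"wy":0,"wz":0,"fingers":0.4}

```text
time: 26.45
ee_pos: [0.5244, 0.0818, 0.2923]
eef_rot: [0.215, 3.134, 0.0]
ft_force: [0.8, -0.7, -3.4]
width: 0.544
```

>>> send_rows:
  deltas:
    - {"tx":0,"ty":0.2,"tz":0,"wx":0,"wy":0,"wz":0,"fingers":0.4}
    - {"tx":-0.02,"ty":0.4,"tz":0,"wx":0,"wy":0,"wz":0,"fingers":0.4}
    - {"tx":-0.04,"ty":0.6,"tz":-0.1,"wx":0,"wy":0,"wz":0,"fingers":0.4}
    - {"tx":-0.06,"ty":0.8,"tz":-0.2,"wx":0,"wy":0,"wz":0,"fingers":0.4}
    - {"tx":-0.08,"ty":1,"tz":-0.3,"wx":0,"wy":0,"wz":0,"fingers":0.4}

```text
time: 27.08
ee_pos: [0.5162, 0.1818, 0.2608]
eef_rot: [-0.215, -3.134, 0.001]
ft_force: [0.2, 0.3, -3.3]
width: 0.539
```

>>> send_rows:
  deltas:
    - {"tx":-0.02,"ty":0.25,"tz":-0.1,"wx":0,"wy":0,"wz":0,"fingers":0.4}
    - {"tx":-0.04,"ty":0.5,"tz":-0.25,"wx":0,"wy":0,"wz":0,"fingers":0.4}
    - {"tx":-0.06,"ty":0.75,"tz":-0.45,"wx":0,"wy":0,"wz":0,"fingers":0.4}
    - {"tx":-0.08,"ty":0.95,"tz":-0.65,"wx":0,"wy":0,"wz":0,"fingers":0.4}
    - {"tx":-0.08,"ty":1,"tz":-0.8,"wx":0,"wy":0,"wz":0,"fingers":0.4}

```text
time: 27.7
ee_pos: [0.5077, 0.282, 0.1799]
eef_rot: [-0.211, -3.133, 0.001]
ft_force: [0.8, -0.2, -2.7]
width: 0.54
```

>>> send_rows:
  deltas:
    - {"tx":0,"ty":0.1,"tz":-0.16,"wx":0,"wy":0,"wz":0,"fingers":0.4}
    - {"tx":0,"ty":0.15,"tz":-0.3,"wx":0,"wy":0,"wz":0,"fingers":0.4}
    - {"tx":0,"ty":0.15,"tz":-0.42,"wx":0,"wy":0,"wz":0,"fingers":0.4}
    - {"tx":0,"ty":0.15,"tz":-0.52,"wx":0,"wy":0,"wz":0,"fingers":0.4}
    - {"tx":0,"ty":0.15,"tz":-0.6,"wx":0,"wy":0,"wz":0,"fingers":0.4}

```text
time: 28.32
ee_pos: [0.5088, 0.2951, 0.1215]
eef_rot: [0.216, 3.134, -0.0]
ft_force: [0.7, 0.6, -3.3]
width: 0.544
```

```bash
python3 - <<'E'
from h import *
s=ctrl.read_state(); print(s['time'],s['ee_pos'],s['ft_force'],s['width']*87,s['q'])
d=cap('scene','s7'); cv2.imwrite('pics/s7c.png',cv2.resize(d['img'][60:300,360:600],(600,600)))
E
```

```text
28.325 [0.50877992 0.29512253 0.12149566] [ 0.66580397  0.57285308 -3.29609398] 47.2905602409972 [-0.78121068  0.28325955  0.21327213  1.75346232 -0.06587641  1.11180175
  0.88635668]
```

View pics/s7c.png

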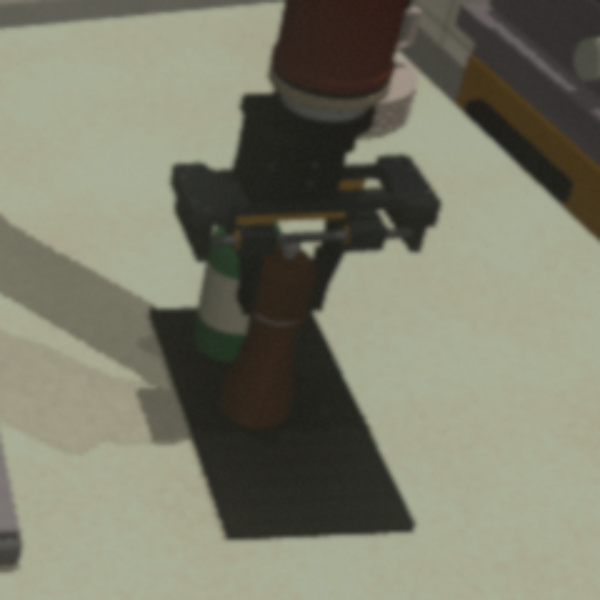

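>>> send_rows:
  deltas:
    - {"tx":0,"ty":0,"tz":-0.015,"wx":0,"wy":0,"wz":0,"fingers":0.4}
    - {"tx":0,"ty":0,"tz":-0.03,"wx":0,"wy":0,"wz":0,"fingers":0.4}
    - {"tx":0,"ty":0,"tz":-0.045,"wx":0,"wy":0,"wz":0,"fingers":0.4}
    - {"tx":0,"ty":0,"tz":-0.05,"wx":0,"wy":0,"wz":0,"fingers":0.4}
    - {"tx":0,"ty":0,"tz":-0.05,"wx":0,"wy":0,"wz":0,"fingers":0.4}

```text
time: 29.0
ee_pos: [0.5089, 0.2956, 0.1174]
eef_rot: [0.215, 3.134, 0.001]
ft_force: [-0.6, -0.0, 1.4]
width: 0.543
```

>>> send_rows:
  deltas:
    - {"tx":0,"ty":0,"tz":0,"wx":0,"wy":0,"wz":0,"fingers":0.6}
    - {"tx":0,"ty":0,"tz":0,"wx":0,"wy":0,"wz":0,"fingers":0.8}
    - {"tx":0,"ty":0,"tz":0.05,"wx":0,"wy":0,"wz":0,"fingers":0.9}
    - {"tx":0,"ty":0,"tz":0.3,"wx":0,"wy":0,"wz":0,"fingers":0.9}
    - {"tx":0,"ty":0,"tz":0.6,"wx":0,"wy":0,"wz":0,"fingers":0.9}

```text
time: 29.62
ee_pos: [0.5083, 0.2954, 0.1775]
eef_rot: [-0.215, -3.134, 0.001]
ft_force: [0.8, 0.2, 0.4]
width: 0.885
```

>>> send_rows:
  deltas:
    - {"tx":0,"ty":0,"tz":0.2,"wx":0,"wy":0,"wz":0,"fingers":1}
    - {"tx":0.05,"ty":-0.2,"tz":0.3,"wx":0,"wy":0,"wz":0,"fingers":1}
    - {"tx":0.1,"ty":-0.4,"tz":0.3,"wx":0,"wy":0,"wz":0,"fingers":1}
    - {"tx":0.15,"ty":-0.6,"tz":0.3,"wx":0,"wy":0,"wz":0,"fingers":1}
    - {"tx":0.2,"ty":-0.8,"tz":0.3,"wx":0,"wy":0,"wz":0,"fingers":1}

```text
time: 30.25
ee_pos: [0.5287, 0.2133, 0.2062]
eef_rot: [-0.217, -3.133, 0.001]
ft_force: [-0.4, -0.3, -0.6]
width: 1.001
```

```bash
python3 - <<'E'
from h import *
s=ctrl.read_state(); print(s['time'],s['ee_pos'],s['ft_force'],s['width']*87)
d=cap('scene','s8'); cv2.imwrite('pics/s8c.png',cv2.resize(d['img'][60:300,360:600],(600,600)))
E
```

```text
30.25 [0.52873407 0.21328504 0.20616477] [-0.4419265  -0.29553104 -0.62368617] 87.09426463309912
```

View pics/s8c.png

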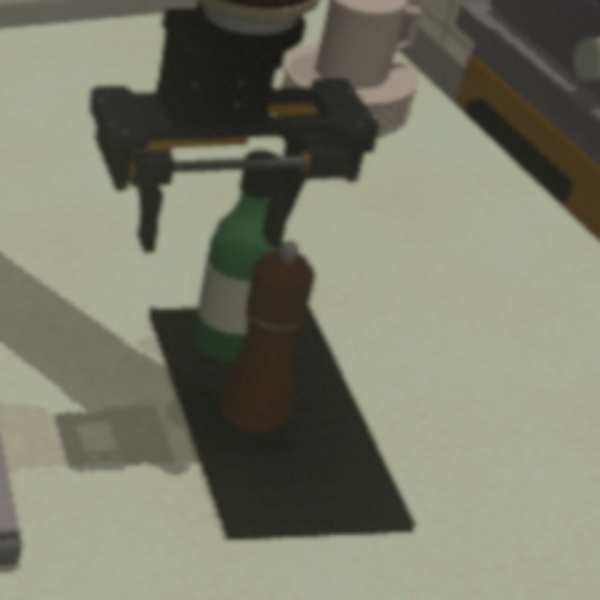

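The mill stands next to the bottle on the mat. The tin comes next.

>>> send_rows:
  deltas:
    - {"tx":0,"ty":-0.2,"tz":0,"wx":0,"wy":0,"wz":0,"fingers":1}
    - {"tx":0.05,"ty":-0.4,"tz":0,"wx":0,"wy":0,"wz":0,"fingers":1}
    - {"tx":0.1,"ty":-0.6,"tz":0,"wx":0,"wy":0,"wz":0,"fingers":1}
    - {"tx":0.15,"ty":-0.8,"tz":0,"wx":0,"wy":0,"wz":0,"fingers":1}
    - {"tx":0.16,"ty":-1,"tz":0,"wx":0,"wy":0,"wz":0,"fingers":1}

```text
time: 30.92
ee_pos: [0.5445, 0.1144, 0.2068]
eef_rot: [-0.214, -3.134, 0.0]
ft_force: [-0.5, 0.3, -1.0]
width: 0.998
```

>>> send_rows:
  deltas:
    - {"tx":0,"ty":-0.2,"tz":0,"wx":0,"wy":0,"wz":0,"fingers":1}
    - {"tx":0,"ty":-0.4,"tz":0,"wx":0,"wy":0,"wz":0,"fingers":1}
    - {"tx":0,"ty":-0.6,"tz":0,"wx":0,"wy":0,"wz":0,"fingers":1}
    - {"tx":0,"ty":-0.8,"tz":0,"wx":0,"wy":0,"wz":0,"fingers":1}
    - {"tx":0,"ty":-1,"tz":0,"wx":0,"wy":0,"wz":0,"fingers":1}

```text
time: 31.55
ee_pos: [0.5446, 0.0142, 0.207]
eef_rot: [0.215, 3.134, 0.0]
ft_force: [-0.9, -0.2, -0.2]
width: 1.001
```

>>> send_rows:
  deltas:
    - {"tx":0,"ty":-0.2,"tz":0,"wx":0,"wy":0,"wz":0,"fingers":1}
    - {"tx":0,"ty":-0.4,"tz":0,"wx":0,"wy":0,"wz":0,"fingers":1}
    - {"tx":0,"ty":-0.6,"tz":0,"wx":0,"wy":0,"wz":0,"fingers":1}
    - {"tx":0,"ty":-0.8,"tz":0,"wx":0,"wy":0,"wz":0,"fingers":1}
    - {"tx":0,"ty":-1,"tz":0,"wx":0,"wy":0,"wz":0,"fingers":1}

```text
time: 32.17
ee_pos: [0.5444, -0.0858, 0.207]
eef_rot: [0.215, 3.134, -0.0]
ft_force: [0.1, 0.2, -1.4]
width: 1.002
```

>>> send_rows:
  deltas:
    - {"tx":0,"ty":-0.2,"tz":0,"wx":0,"wy":0,"wz":0,"fingers":1}
    - {"tx":0,"ty":-0.4,"tz":0,"wx":0,"wy":0,"wz":0,"fingers":1}
    - {"tx":0,"ty":-0.6,"tz":0,"wx":0,"wy":0,"wz":0,"fingers":1}
    - {"tx":0,"ty":-0.8,"tz":0,"wx":0,"wy":0,"wz":0,"fingers":1}
    - {"tx":0,"ty":-1,"tz":0,"wx":0,"wy":0,"wz":0,"fingers":1}

```text
time: 32.8
ee_pos: [0.5443, -0.1857, 0.207]
eef_rot: [0.215, 3.134, -0.0]
ft_force: [1.3, 0.1, 0.1]
width: 1.001
```

```bash
python3 - <<'E'
from h import *
s=ctrl.read_state(); print(s['time'],s['ee_pos'],s['eef_rot'],s['width']*87,s['q'])
d=cap('wrist','w9'); print(proj(d,[.5446,-.242,.167]))
c,s_=np.cos(-.14),np.sin(-.14)
for a,b in [(-1,-1),(1,-1),(1,1),(-1,1)]:
    print(proj(d,[.5446+.029*(c*a-s_*b),-.242+.029*(s_*a+c*b),.151]))
E
```

```text
32.8 [ 0.54434042 -0.18573264  0.20695529] [ 2.14709266e-01  3.13423998e+00 -1.16259652e-04] 87.06703349180458 [-0.23102535  0.2029908   0.55838739  1.69792364 -0.11190378  1.27258893
  1.78508548]
[218.68875315 281.15064297]
[173.23859806 225.00880014]
[181.65797618 315.98264224]
[274.4323384  316.26129923]
[271.96016215 225.33409871]
```

View pics/w9.png

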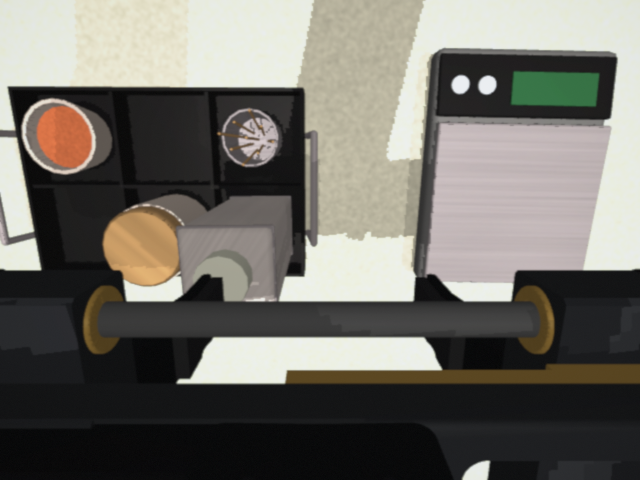

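>>> send_rows:
  deltas:
    - {"tx":-0.005,"ty":-0.25,"tz":0,"wx":0,"wy":0,"wz":0,"fingers":1}
    - {"tx":-0.01,"ty":-0.48,"tz":0,"wx":0,"wy":0,"wz":0,"fingers":1}
    - {"tx":-0.01,"ty":-0.55,"tz":-0.05,"wx":0,"wy":0,"wz":0,"fingers":1}
    - {"tx":-0.01,"ty":-0.55,"tz":-0.2,"wx":0,"wy":0,"wz":0,"fingers":1}
    - {"tx":-0.01,"ty":-0.55,"tz":-0.4,"wx":0,"wy":0,"wz":0,"fingers":1}

```text
time: 33.48
ee_pos: [0.5438, -0.2381, 0.1657]
eef_rot: [-0.213, -3.134, -0.001]
ft_force: [-0.1, -0.2, -0.3]
width: 1.002
```

>>> send_rows:
  deltas:
    - {"tx":0,"ty":0,"tz":-0.2,"wx":0,"wy":0,"wz":0,"fingers":1}
    - {"tx":0,"ty":0,"tz":-0.4,"wx":0,"wy":0,"wz":0,"fingers":1}
    - {"tx":0,"ty":0,"tz":-0.55,"wx":0,"wy":0,"wz":0,"fingers":1}
    - {"tx":0,"ty":0,"tz":-0.6,"wx":0,"wy":0,"wz":0,"fingers":0.8}
    - {"tx":0,"ty":0,"tz":-0.6,"wx":0,"wy":0,"wz":0,"fingers":0.65}
  grip_force: 30

```text
time: 34.1
ee_pos: [0.5436, -0.2392, 0.1068]
eef_rot: [-0.214, -3.134, -0.0]
ft_force: [-0.2, 0.5, 0.4]
width: 0.85
```

>>> send_rows:
  deltas:
    - {"tx":0,"ty":0,"tz":0,"wx":0,"wy":0,"wz":0,"fingers":0.5}
    - {"tx":0,"ty":0,"tz":0,"wx":0,"wy":0,"wz":0,"fingers":0.5}
    - {"tx":0,"ty":0,"tz":0,"wx":0,"wy":0,"wz":0,"fingers":0.5}
    - {"tx":0,"ty":0,"tz":0.05,"wx":0,"wy":0,"wz":0,"fingers":0.5}
    - {"tx":0,"ty":0,"tz":0.1,"wx":0,"wy":0,"wz":0,"fingers":0.5}

```text
time: 34.72
ee_pos: [0.5431, -0.239, 0.1167]
eef_rot: [-0.214, -3.133, -0.001]
ft_force: [0.3, 0.5, -5.3]
width: 0.664
```

```bash
python3 - <<'E'
from h import *
s=ctrl.read_state(); print(s['time'],s['ee_pos'],s['ft_force'],s['width']*87,s['q'])
d=cap('scene','s10'); cv2.imwrite('pics/s10c.png',cv2.resize(d['img'][60:310,40:290],(600,600)))
E
```

```text
34.725 [ 0.543123   -0.23896923  0.11669333] [ 0.26584608  0.48394504 -5.29515192] 57.802623277806106 [-0.12893444  0.32929969  0.56885551  1.75856024 -0.19559539  1.11187921
  1.93703652]
```

View pics/s10c.png

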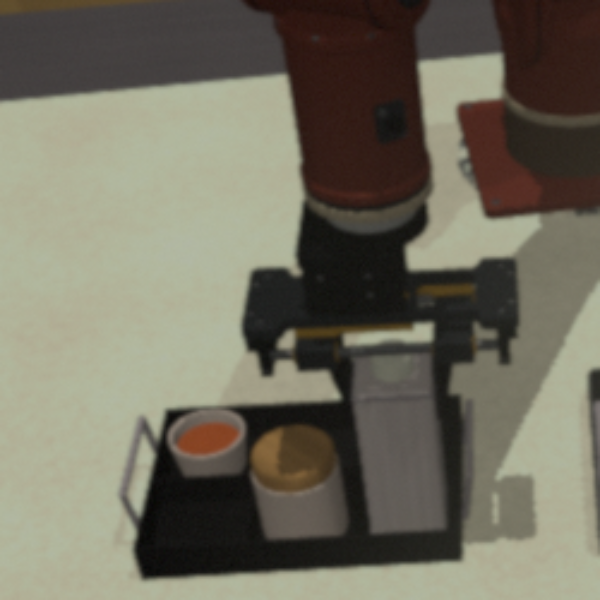

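>>> send_rows:
  deltas:
    - {"tx":0,"ty":0,"tz":0.2,"wx":0,"wy":0,"wz":0,"fingers":0.5}
    - {"tx":0,"ty":0,"tz":0.4,"wx":0,"wy":0,"wz":0,"fingers":0.5}
    - {"tx":0,"ty":0.1,"tz":0.6,"wx":0,"wy":0,"wz":0,"fingers":0.5}
    - {"tx":0,"ty":0.3,"tz":0.8,"wx":0,"wy":0,"wz":0,"fingers":0.5}
    - {"tx":0,"ty":0.5,"tz":0.9,"wx":0,"wy":0,"wz":0,"fingers":0.5}
  grip_force: 40

```text
time: 35.4
ee_pos: [0.5439, -0.1883, 0.2084]
eef_rot: [0.215, 3.133, 0.0]
ft_force: [-0.2, -0.7, -4.6]
width: 0.668
```

>>> send_rows:
  deltas:
    - {"tx":0.02,"ty":0.2,"tz":0,"wx":0,"wy":0,"wz":0,"fingers":0.5}
    - {"tx":0.04,"ty":0.4,"tz":0,"wx":0,"wy":0,"wz":0,"fingers":0.5}
    - {"tx":0.06,"ty":0.6,"tz":0,"wx":0,"wy":0,"wz":0,"fingers":0.5}
    - {"tx":0.08,"ty":0.8,"tz":0,"wx":0,"wy":0,"wz":0,"fingers":0.5}
    - {"tx":0.1,"ty":1,"tz":0,"wx":0,"wy":0,"wz":0,"fingers":0.5}

```text
time: 36.02
ee_pos: [0.5534, -0.0879, 0.2072]
eef_rot: [-0.214, -3.134, -0.001]
ft_force: [-0.3, 0.6, -5.2]
width: 0.668
```

>>> send_rows:
  deltas:
    - {"tx":0.03,"ty":0.2,"tz":0,"wx":0,"wy":0,"wz":0,"fingers":0.5}
    - {"tx":0.06,"ty":0.4,"tz":0,"wx":0,"wy":0,"wz":0,"fingers":0.5}
    - {"tx":0.09,"ty":0.6,"tz":0,"wx":0,"wy":0,"wz":0,"fingers":0.5}
    - {"tx":0.12,"ty":0.8,"tz":0,"wx":0,"wy":0,"wz":0,"fingers":0.5}
    - {"tx":0.15,"ty":1,"tz":0,"wx":0,"wy":0,"wz":0,"fingers":0.5}

```text
time: 36.65
ee_pos: [0.5688, 0.0119, 0.2069]
eef_rot: [-0.215, -3.134, 0.0]
ft_force: [-0.2, 0.2, -5.0]
width: 0.666
```

>>> send_rows:
  deltas:
    - {"tx":0.03,"ty":0.2,"tz":0,"wx":0,"wy":0,"wz":0,"fingers":0.5}
    - {"tx":0.06,"ty":0.4,"tz":0,"wx":0,"wy":0,"wz":0,"fingers":0.5}
    - {"tx":0.09,"ty":0.6,"tz":0,"wx":0,"wy":0,"wz":0,"fingers":0.5}
    - {"tx":0.12,"ty":0.8,"tz":0,"wx":0,"wy":0,"wz":0,"fingers":0.5}
    - {"tx":0.15,"ty":1,"tz":0,"wx":0,"wy":0,"wz":0,"fingers":0.5}

```text
time: 37.28
ee_pos: [0.5838, 0.1119, 0.2069]
eef_rot: [-0.215, -3.134, 0.0]
ft_force: [0.9, 0.3, -5.1]
width: 0.664
```

>>> send_rows:
  deltas:
    - {"tx":0.03,"ty":0.2,"tz":0,"wx":0,"wy":0,"wz":0,"fingers":0.5}
    - {"tx":0.06,"ty":0.4,"tz":0,"wx":0,"wy":0,"wz":0,"fingers":0.5}
    - {"tx":0.09,"ty":0.6,"tz":0,"wx":0,"wy":0,"wz":0,"fingers":0.5}
    - {"tx":0.12,"ty":0.8,"tz":-0.1,"wx":0,"wy":0,"wz":0,"fingers":0.5}
    - {"tx":0.15,"ty":1,"tz":-0.2,"wx":0,"wy":0,"wz":0,"fingers":0.5}

```text
time: 37.9
ee_pos: [0.5987, 0.2118, 0.1859]
eef_rot: [-0.215, -3.134, 0.0]
ft_force: [0.2, 0.1, -5.7]
width: 0.665
```

>>> send_rows:
  deltas:
    - {"tx":0,"ty":0.2,"tz":-0.1,"wx":0,"wy":0,"wz":0,"fingers":0.5}
    - {"tx":0,"ty":0.4,"tz":-0.25,"wx":0,"wy":0,"wz":0,"fingers":0.5}
    - {"tx":0,"ty":0.6,"tz":-0.45,"wx":0,"wy":0,"wz":0,"fingers":0.5}
    - {"tx":0,"ty":0.75,"tz":-0.65,"wx":0,"wy":0,"wz":0,"fingers":0.5}
    - {"tx":0,"ty":0.77,"tz":-0.75,"wx":0,"wy":0,"wz":0,"fingers":0.5}

```text
time: 38.52
ee_pos: [0.5977, 0.2882, 0.1119]
eef_rot: [-0.212, -3.133, 0.002]
ft_force: [-15.5, -5.9, 46.5]
width: 0.659
```

```bash
python3 - <<'E'
from h import *
s=ctrl.read_state(); print(s['time'],s['ee_pos'],s['ft_force'],s['width']*87,s['q'])
d=cap('scene','s11'); cv2.imwrite('pics/s11c.png',cv2.resize(d['img'][60:300,360:600],(600,600)))
E
```

```text
38.525 [0.59772367 0.28823065 0.1119136 ] [-15.54617666  -5.94839388  46.49409898] 57.34982266110772 [-0.73246308  0.44397839  0.28614575  1.56848585 -0.13291876  1.15063532
  1.01758495]
```

View pics/s11c.png

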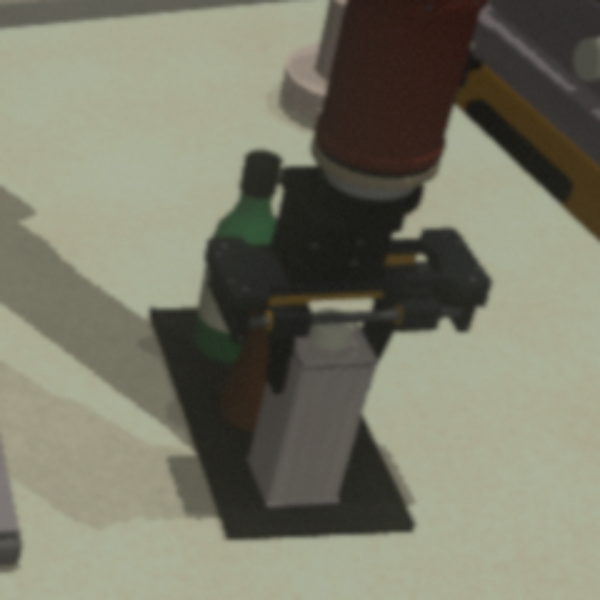

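>>> send_rows:
  deltas:
    - {"tx":0,"ty":0,"tz":0.02,"wx":0,"wy":0,"wz":0,"fingers":0.5}
    - {"tx":0,"ty":0,"tz":0.03,"wx":0,"wy":0,"wz":0,"fingers":0.5}
    - {"tx":0,"ty":0,"tz":0.03,"wx":0,"wy":0,"wz":0,"fingers":0.5}
    - {"tx":0,"ty":0,"tz":0.03,"wx":0,"wy":0,"wz":0,"fingers":0.5}
    - {"tx":0,"ty":0,"tz":0.03,"wx":0,"wy":0,"wz":0,"fingers":0.5}

```text
time: 39.2
ee_pos: [0.5986, 0.2875, 0.1149]
eef_rot: [-0.215, -3.134, 0.0]
ft_force: [0.4, -1.0, -4.8]
width: 0.666
```

```bash
python3 - <<'E'
from h import *
s=ctrl.read_state(); print(s['time'],s['ee_pos'],s['ft_force'],s['torque'],s['width']*87)
d=cap('wrist','w12')
E
```

```text
39.2 [0.59859445 0.28747066 0.11486343] [ 0.44753931 -1.04622871 -4.75522305] [ 0.00367145  0.02701784 -0.02922094] 57.92171769308385
```

View pics/w12.png

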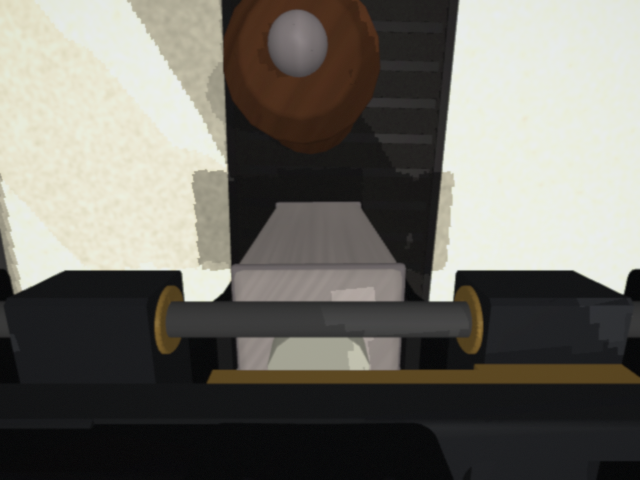

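>>> send_rows:
  deltas:
    - {"tx":0,"ty":0,"tz":-0.01,"wx":0,"wy":0,"wz":0,"fingers":0.5}
    - {"tx":0,"ty":0,"tz":-0.02,"wx":0,"wy":0,"wz":0,"fingers":0.5}
    - {"tx":0,"ty":0,"tz":-0.025,"wx":0,"wy":0,"wz":0,"fingers":0.5}
    - {"tx":0,"ty":0,"tz":-0.025,"wx":0,"wy":0,"wz":0,"fingers":0.5}
    - {"tx":0,"ty":0,"tz":-0.025,"wx":0,"wy":0,"wz":0,"fingers":0.5}

```text
time: 39.88
ee_pos: [0.5986, 0.2876, 0.1125]
eef_rot: [0.215, 3.134, 0.0]
ft_force: [-0.6, 0.3, -5.1]
width: 0.666
```

>>> send_rows:
  deltas:
    - {"tx":0,"ty":0,"tz":-0.01,"wx":0,"wy":0,"wz":0,"fingers":0.5}
    - {"tx":0,"ty":0,"tz":-0.015,"wx":0,"wy":0,"wz":0,"fingers":0.5}
    - {"tx":0,"ty":0,"tz":-0.015,"wx":0,"wy":0,"wz":0,"fingers":0.5}
    - {"tx":0,"ty":0,"tz":-0.015,"wx":0,"wy":0,"wz":0,"fingers":0.5}
    - {"tx":0,"ty":0,"tz":-0.015,"wx":0,"wy":0,"wz":0,"fingers":0.5}

```text
time: 40.5
ee_pos: [0.5988, 0.2876, 0.112]
eef_rot: [0.215, 3.134, 0.001]
ft_force: [-3.2, -1.8, 4.6]
width: 0.663
```

>>> send_rows:
  deltas:
    - {"tx":0,"ty":0,"tz":0,"wx":0,"wy":0,"wz":0,"fingers":0.75}
    - {"tx":0,"ty":0,"tz":0,"wx":0,"wy":0,"wz":0,"fingers":0.9}
    - {"tx":0,"ty":0,"tz":0.05,"wx":0,"wy":0,"wz":0,"fingers":1}
    - {"tx":0,"ty":0,"tz":0.3,"wx":0,"wy":0,"wz":0,"fingers":1}
    - {"tx":0,"ty":0,"tz":0.6,"wx":0,"wy":0,"wz":0,"fingers":1}

```text
time: 41.12
ee_pos: [0.5984, 0.2874, 0.1714]
eef_rot: [-0.215, -3.134, 0.001]
ft_force: [-0.4, -0.2, 0.8]
width: 0.993
```

>>> send_rows:
  deltas:
    - {"tx":0,"ty":0,"tz":0.15,"wx":0,"wy":0,"wz":0,"fingers":1}
    - {"tx":-0.02,"ty":-0.2,"tz":0.2,"wx":0,"wy":0,"wz":0,"fingers":1}
    - {"tx":-0.04,"ty":-0.4,"tz":0.2,"wx":0,"wy":0,"wz":0,"fingers":1}
    - {"tx":-0.06,"ty":-0.6,"tz":0.2,"wx":0,"wy":0,"wz":0,"fingers":1}
    - {"tx":-0.1,"ty":-0.8,"tz":0.2,"wx":0,"wy":0,"wz":0,"fingers":1}

```text
time: 41.75
ee_pos: [0.5882, 0.2053, 0.1903]
eef_rot: [-0.216, -3.133, 0.001]
ft_force: [-0.5, -0.6, 0.0]
width: 1.0
```

```bash
python3 - <<'E'
from h import *
s=ctrl.read_state(); print(s['time'],s['ee_pos'],s['ft_force'],s['width']*87)
d=cap('scene','s13'); cv2.imwrite('pics/s13c.png',cv2.resize(d['img'][60:300,360:600],(600,600)))
E
```

```text
41.75 [0.58816585 0.20532158 0.19027797] [-0.49841161 -0.61805239  0.03571968] 87.00830465083189
```

View pics/s13c.png

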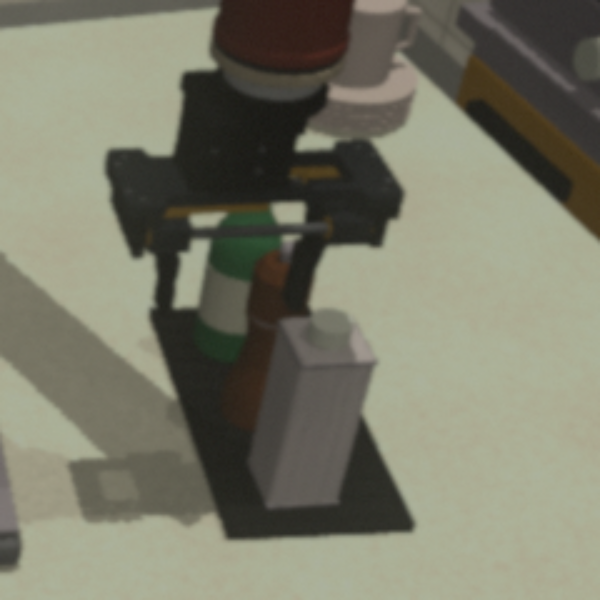

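All three stand upright on the mat. Now the jar.

>>> send_rows:
  deltas:
    - {"tx":-0.03,"ty":-0.2,"tz":0,"wx":0,"wy":0,"wz":0,"fingers":1}
    - {"tx":-0.06,"ty":-0.4,"tz":0,"wx":0,"wy":0,"wz":0,"fingers":1}
    - {"tx":-0.09,"ty":-0.6,"tz":0,"wx":0,"wy":0,"wz":0,"fingers":1}
    - {"tx":-0.12,"ty":-0.8,"tz":0,"wx":0,"wy":0,"wz":0,"fingers":1}
    - {"tx":-0.15,"ty":-1,"tz":0,"wx":0,"wy":0,"wz":0,"fingers":1}

```text
time: 42.42
ee_pos: [0.5734, 0.1061, 0.191]
eef_rot: [0.215, 3.134, 0.0]
ft_force: [0.4, -0.1, 0.0]
width: 1.002
```

>>> send_rows:
  deltas:
    - {"tx":-0.03,"ty":-0.2,"tz":0,"wx":0,"wy":0,"wz":0,"fingers":1}
    - {"tx":-0.06,"ty":-0.4,"tz":0,"wx":0,"wy":0,"wz":0,"fingers":1}
    - {"tx":-0.09,"ty":-0.6,"tz":0,"wx":0,"wy":0,"wz":0,"fingers":1}
    - {"tx":-0.12,"ty":-0.8,"tz":0,"wx":0,"wy":0,"wz":0,"fingers":1}
    - {"tx":-0.15,"ty":-1,"tz":0,"wx":0,"wy":0,"wz":0,"fingers":1}

```text
time: 43.05
ee_pos: [0.5584, 0.0062, 0.191]
eef_rot: [0.215, 3.134, -0.0]
ft_force: [0.4, 0.3, 0.1]
width: 1.003
```

>>> send_rows:
  deltas:
    - {"tx":-0.03,"ty":-0.2,"tz":0,"wx":0,"wy":0,"wz":0,"fingers":1}
    - {"tx":-0.06,"ty":-0.4,"tz":0,"wx":0,"wy":0,"wz":0,"fingers":1}
    - {"tx":-0.09,"ty":-0.6,"tz":0,"wx":0,"wy":0,"wz":0,"fingers":1}
    - {"tx":-0.12,"ty":-0.8,"tz":0,"wx":0,"wy":0,"wz":0,"fingers":1}
    - {"tx":-0.15,"ty":-1,"tz":0,"wx":0,"wy":0,"wz":0,"fingers":1}

```text
time: 43.68
ee_pos: [0.5434, -0.0938, 0.1909]
eef_rot: [0.215, 3.134, -0.0]
ft_force: [0.2, 1.5, -0.4]
width: 1.006
```

>>> send_rows:
  deltas:
    - {"tx":-0.02,"ty":-0.2,"tz":0,"wx":0,"wy":0,"wz":0,"fingers":1}
    - {"tx":-0.04,"ty":-0.4,"tz":0,"wx":0,"wy":0,"wz":0,"fingers":1}
    - {"tx":-0.06,"ty":-0.6,"tz":0,"wx":0,"wy":0,"wz":0,"fingers":1}
    - {"tx":-0.06,"ty":-0.8,"tz":0,"wx":0,"wy":0,"wz":0,"fingers":1}
    - {"tx":-0.06,"ty":-1,"tz":0,"wx":0,"wy":0,"wz":0,"fingers":1}

```text
time: 44.3
ee_pos: [0.5373, -0.1937, 0.191]
eef_rot: [0.215, 3.134, -0.0]
ft_force: [0.2, 0.4, -0.3]
width: 0.999
```

>>> send_rows:
  deltas:
    - {"tx":0,"ty":-0.2,"tz":0,"wx":0,"wy":0,"wz":0,"fingers":1}
    - {"tx":0,"ty":-0.4,"tz":0,"wx":0,"wy":0,"wz":0,"fingers":1}
    - {"tx":0,"ty":-0.6,"tz":0,"wx":0,"wy":0,"wz":0,"fingers":1}
    - {"tx":0,"ty":-0.8,"tz":0,"wx":0,"wy":0,"wz":0,"fingers":1}
    - {"tx":0,"ty":-1,"tz":0,"wx":0,"wy":0,"wz":0,"fingers":1}

```text
time: 44.92
ee_pos: [0.5373, -0.2937, 0.1909]
eef_rot: [-0.215, -3.134, 0.0]
ft_force: [0.7, -0.1, 0.5]
width: 1.002
```

```bash
python3 - <<'E'
from h import *
s=ctrl.read_state(); print(s['time'],s['ee_pos'],s['eef_rot'],s['width']*87)
d=cap('wrist','w14'); print(proj(d,[.5366,-.321,.089]))
t=cap('top','t14')
E
```

```text
44.925 [ 0.53728481 -0.29370412  0.19091822] [-2.14565985e-01 -3.13417665e+00  2.08199037e-04] 87.21058006390666
[279.7937637  245.18792023]
```

View pics/w14.png

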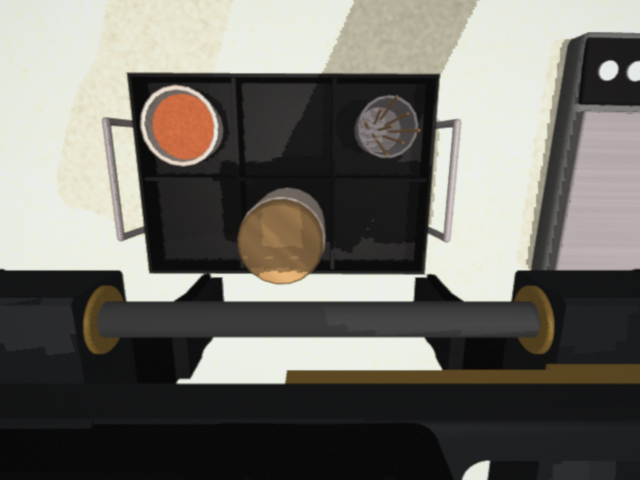

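View pics/t14.png

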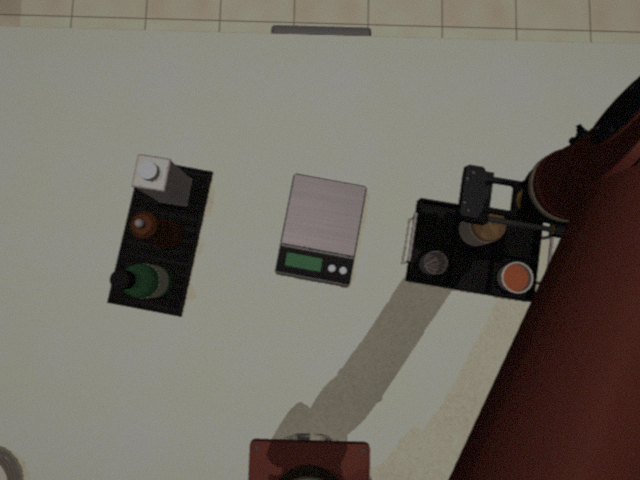

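The mat holds bottle, mill and tin, and the jar's neighbouring pockets are empty. In the wrist view the lid is at (281,240) against a predicted (280,245), which puts the jar about 2 mm nearer.

>>> send_rows:
  deltas:
    - {"tx":-0.02,"ty":-0.2,"tz":0,"wx":0,"wy":0,"wz":0,"fingers":1}
    - {"tx":-0.023,"ty":-0.268,"tz":-0.1,"wx":0,"wy":0,"wz":0,"fingers":1}
    - {"tx":-0.023,"ty":-0.268,"tz":-0.3,"wx":0,"wy":0,"wz":0,"fingers":1}
    - {"tx":-0.023,"ty":-0.268,"tz":-0.5,"wx":0,"wy":0,"wz":0,"fingers":1}
    - {"tx":-0.023,"ty":-0.268,"tz":-0.7,"wx":0,"wy":0,"wz":0,"fingers":1}

```text
time: 45.65
ee_pos: [0.5351, -0.3182, 0.1188]
eef_rot: [-0.213, -3.133, -0.001]
ft_force: [-0.5, -0.6, -0.6]
width: 0.999
```

>>> send_rows:
  deltas:
    - {"tx":0,"ty":0,"tz":-0.2,"wx":0,"wy":0,"wz":0,"fingers":1}
    - {"tx":0,"ty":0,"tz":-0.4,"wx":0,"wy":0,"wz":0,"fingers":1}
    - {"tx":0,"ty":0,"tz":-0.6,"wx":0,"wy":0,"wz":0,"fingers":1}
    - {"tx":0,"ty":0,"tz":-0.72,"wx":0,"wy":0,"wz":0,"fingers":1}
    - {"tx":0,"ty":0,"tz":-0.79,"wx":0,"wy":0,"wz":0,"fingers":1}
  grip_force: 25

```text
time: 46.28
ee_pos: [0.5352, -0.3193, 0.0412]
eef_rot: [-0.215, -3.134, 0.0]
ft_force: [-0.5, 0.6, 0.5]
width: 1.002
```

>>> send_rows:
  deltas:
    - {"tx":0,"ty":0,"tz":0,"wx":0,"wy":0,"wz":0,"fingers":0.85}
    - {"tx":0,"ty":0,"tz":0,"wx":0,"wy":0,"wz":0,"fingers":0.75}
    - {"tx":0,"ty":0,"tz":0,"wx":0,"wy":0,"wz":0,"fingers":0.65}
    - {"tx":0,"ty":0,"tz":0,"wx":0,"wy":0,"wz":0,"fingers":0.6}
    - {"tx":0,"ty":0,"tz":0,"wx":0,"wy":0,"wz":0,"fingers":0.6}

```text
time: 46.9
ee_pos: [0.5357, -0.3201, 0.0427]
eef_rot: [0.215, 3.133, -0.002]
ft_force: [0.0, -4.2, 4.7]
width: 0.751
```

>>> send_rows:
  deltas:
    - {"tx":0,"ty":0,"tz":0.03,"wx":0,"wy":0,"wz":0,"fingers":0.6}
    - {"tx":0,"ty":0,"tz":0.1,"wx":0,"wy":0,"wz":0,"fingers":0.6}
    - {"tx":0,"ty":0,"tz":0.2,"wx":0,"wy":0,"wz":0,"fingers":0.6}
    - {"tx":0,"ty":0,"tz":0.35,"wx":0,"wy":0,"wz":0,"fingers":0.6}
    - {"tx":0,"ty":0,"tz":0.5,"wx":0,"wy":0,"wz":0,"fingers":0.6}
  grip_force: 35

```text
time: 47.52
ee_pos: [0.5355, -0.3193, 0.0933]
eef_rot: [0.215, 3.134, -0.0]
ft_force: [0.4, 0.6, -3.9]
width: 0.749
```

```bash
python3 - <<'E'
from h import *
s=ctrl.read_state(); print(s['time'],s['ee_pos'],s['ft_force'],s['width']*87)
d=cap('wrist','w15'); t=cap('scene','s15');cv2.imwrite('pics/s15c.png',cv2.resize(t['img'][60:310,40:290],(600,600)))
E
```

```text
47.525 [ 0.53546742 -0.31933502  0.09330807] [ 0.35593803  0.59667643 -3.94951684] 65.17756236656865
```

View pics/w15.png

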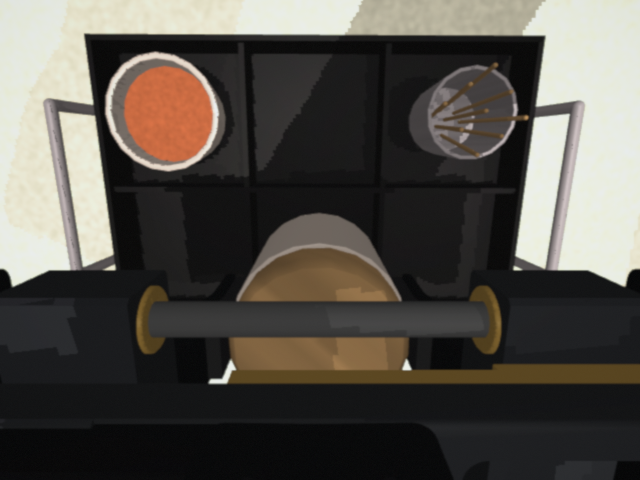

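View pics/s15c.png

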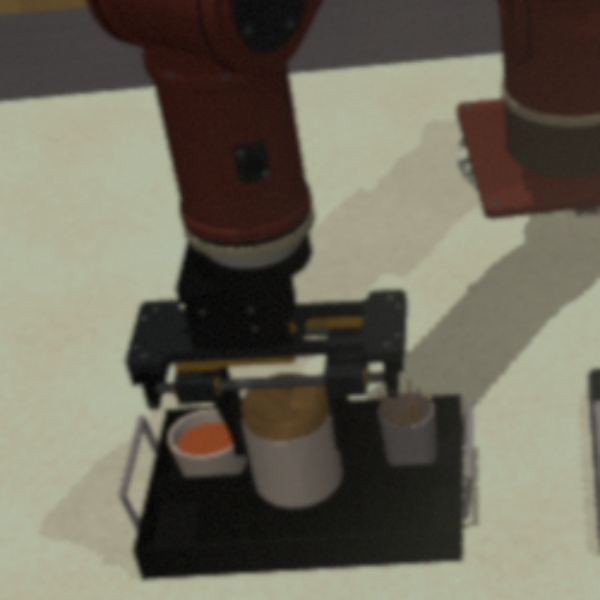

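>>> send_rows:
  deltas:
    - {"tx":0,"ty":0,"tz":0.2,"wx":0,"wy":0,"wz":0,"fingers":0.6}
    - {"tx":0,"ty":0.1,"tz":0.4,"wx":0,"wy":0,"wz":0,"fingers":0.6}
    - {"tx":0,"ty":0.25,"tz":0.5,"wx":0,"wy":0,"wz":0,"fingers":0.6}
    - {"tx":0.02,"ty":0.45,"tz":0.5,"wx":0,"wy":0,"wz":0,"fingers":0.6}
    - {"tx":0.04,"ty":0.65,"tz":0.5,"wx":0,"wy":0,"wz":0,"fingers":0.6}

```text
time: 48.25
ee_pos: [0.5395, -0.2523, 0.1424]
eef_rot: [0.213, 3.134, 0.001]
ft_force: [0.0, -0.1, -3.9]
width: 0.747
```

>>> send_rows:
  deltas:
    - {"tx":0.02,"ty":0.2,"tz":0,"wx":0,"wy":0,"wz":0,"fingers":0.6}
    - {"tx":0.04,"ty":0.4,"tz":0,"wx":0,"wy":0,"wz":0,"fingers":0.6}
    - {"tx":0.06,"ty":0.6,"tz":0,"wx":0,"wy":0,"wz":0,"fingers":0.6}
    - {"tx":0.08,"ty":0.8,"tz":0,"wx":0,"wy":0,"wz":0,"fingers":0.6}
    - {"tx":0.1,"ty":1,"tz":0,"wx":0,"wy":0,"wz":0,"fingers":0.6}

```text
time: 48.88
ee_pos: [0.5492, -0.1522, 0.1423]
eef_rot: [0.213, 3.134, 0.001]
ft_force: [1.3, -0.1, -3.9]
width: 0.748
```

>>> send_rows:
  deltas:
    - {"tx":0.02,"ty":0.2,"tz":0,"wx":0,"wy":0,"wz":0,"fingers":0.6}
    - {"tx":0.04,"ty":0.4,"tz":0,"wx":0,"wy":0,"wz":0,"fingers":0.6}
    - {"tx":0.04,"ty":0.6,"tz":0,"wx":0,"wy":0,"wz":0,"fingers":0.6}
    - {"tx":0.04,"ty":0.8,"tz":0,"wx":0,"wy":0,"wz":0,"fingers":0.6}
    - {"tx":0.04,"ty":1,"tz":0,"wx":0,"wy":0,"wz":0,"fingers":0.6}

```text
time: 49.5
ee_pos: [0.5529, -0.0523, 0.1423]
eef_rot: [0.213, 3.134, 0.001]
ft_force: [1.2, 0.3, -3.5]
width: 0.752
```

>>> send_rows:
  deltas:
    - {"tx":0,"ty":0.15,"tz":0,"wx":0,"wy":0,"wz":0,"fingers":0.6}
    - {"tx":0,"ty":0.3,"tz":-0.1,"wx":0,"wy":0,"wz":0,"fingers":0.6}
    - {"tx":0,"ty":0.39,"tz":-0.2,"wx":0,"wy":0,"wz":0,"fingers":0.6}
    - {"tx":0,"ty":0.39,"tz":-0.3,"wx":0,"wy":0,"wz":0,"fingers":0.6}
    - {"tx":0,"ty":0.39,"tz":-0.4,"wx":0,"wy":0,"wz":0,"fingers":0.6}

```text
time: 50.12
ee_pos: [0.5531, -0.0161, 0.101]
eef_rot: [-0.216, -3.134, 0.001]
ft_force: [0.5, 0.3, -3.8]
width: 0.754
```

```bash
python3 - <<'E'
from h import *
s=ctrl.read_state(); print(s['time'],s['ee_pos'],s['ft_force'],s['width']*87)
t=cap('scene','s16');cv2.imwrite('pics/s16c.png',cv2.resize(t['img'][100:320,220:440],(600,600)))
t=cap('top','t16');cv2.imwrite('pics/t16c.png',cv2.resize(t['img'][130:330,220:420],(600,600)))
E
```

```text
50.125 [ 0.55306393 -0.01610166  0.1009628 ] [ 0.51859217  0.29341112 -3.81230881] 65.55756634108106
```

View pics/s16c.png

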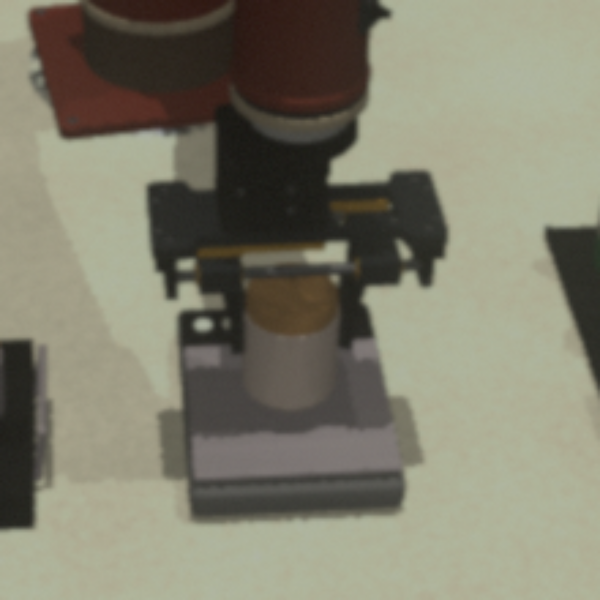

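View pics/t16c.png

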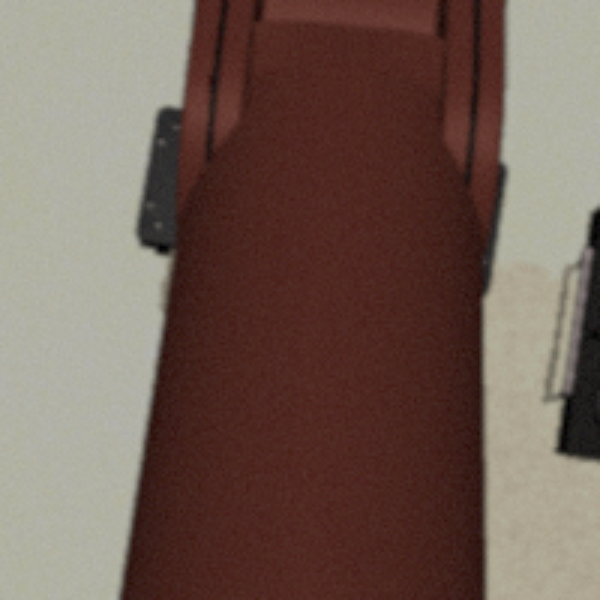

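>>> send_rows:
  deltas:
    - {"tx":0,"ty":0,"tz":-0.05,"wx":0,"wy":0,"wz":0,"fingers":0.6}
    - {"tx":0,"ty":0,"tz":-0.1,"wx":0,"wy":0,"wz":0,"fingers":0.6}
    - {"tx":0,"ty":0,"tz":-0.14,"wx":0,"wy":0,"wz":0,"fingers":0.6}
    - {"tx":0,"ty":0,"tz":-0.16,"wx":0,"wy":0,"wz":0,"fingers":0.6}
    - {"tx":0,"ty":0,"tz":-0.17,"wx":0,"wy":0,"wz":0,"fingers":0.6}

```text
time: 50.85
ee_pos: [0.5533, -0.0152, 0.0849]
eef_rot: [-0.215, -3.134, 0.0]
ft_force: [0.0, -0.1, -3.6]
width: 0.751
```

>>> send_rows:
  deltas:
    - {"tx":0,"ty":0,"tz":-0.005,"wx":0,"wy":0,"wz":0,"fingers":0.6}
    - {"tx":0,"ty":0,"tz":-0.01,"wx":0,"wy":0,"wz":0,"fingers":0.6}
    - {"tx":0,"ty":0,"tz":-0.015,"wx":0,"wy":0,"wz":0,"fingers":0.6}
    - {"tx":0,"ty":0,"tz":-0.02,"wx":0,"wy":0,"wz":0,"fingers":0.6}
    - {"tx":0,"ty":0,"tz":-0.02,"wx":0,"wy":0,"wz":0,"fingers":0.6}

```text
time: 51.48
ee_pos: [0.5533, -0.0153, 0.0829]
eef_rot: [-0.215, -3.134, 0.0]
ft_force: [-0.0, -0.3, -3.9]
width: 0.751
```

>>> send_rows:
  deltas:
    - {"tx":0,"ty":0,"tz":-0.005,"wx":0,"wy":0,"wz":0,"fingers":0.6}
    - {"tx":0,"ty":0,"tz":-0.01,"wx":0,"wy":0,"wz":0,"fingers":0.6}
    - {"tx":0,"ty":0,"tz":-0.015,"wx":0,"wy":0,"wz":0,"fingers":0.6}
    - {"tx":0,"ty":0,"tz":-0.015,"wx":0,"wy":0,"wz":0,"fingers":0.6}
    - {"tx":0,"ty":0,"tz":-0.015,"wx":0,"wy":0,"wz":0,"fingers":0.6}

```text
time: 52.1
ee_pos: [0.5534, -0.0153, 0.0817]
eef_rot: [0.215, 3.134, 0.0]
ft_force: [-1.5, -0.4, 1.8]
width: 0.752
```

>>> send_rows:
  deltas:
    - {"tx":0,"ty":0,"tz":0,"wx":0,"wy":0,"wz":0,"fingers":0.8}
    - {"tx":0,"ty":0,"tz":0,"wx":0,"wy":0,"wz":0,"fingers":0.9}
    - {"tx":0,"ty":0,"tz":0,"wx":0,"wy":0,"wz":0,"fingers":1}
    - {"tx":0,"ty":0,"tz":0.15,"wx":0,"wy":0,"wz":0,"fingers":1}
    - {"tx":0,"ty":0,"tz":0.4,"wx":0,"wy":0,"wz":0,"fingers":1}

```text
time: 52.72
ee_pos: [0.553, -0.0154, 0.1222]
eef_rot: [-0.215, -3.133, 0.001]
ft_force: [0.6, 0.9, -0.4]
width: 0.993
```

>>> send_rows:
  deltas:
    - {"tx":0,"ty":0,"tz":0.2,"wx":0,"wy":0,"wz":0,"fingers":1}
    - {"tx":0,"ty":0,"tz":0.4,"wx":0,"wy":0,"wz":0,"fingers":1}
    - {"tx":0.05,"ty":0.15,"tz":0.6,"wx":0,"wy":0,"wz":0,"fingers":1}
    - {"tx":0.1,"ty":0.3,"tz":0.75,"wx":0,"wy":0,"wz":0,"fingers":1}
    - {"tx":0.15,"ty":0.5,"tz":0.8,"wx":0,"wy":0,"wz":0,"fingers":1}

```text
time: 53.35
ee_pos: [0.5691, 0.0356, 0.2028]
eef_rot: [0.215, 3.132, 0.001]
ft_force: [-0.1, 0.3, 0.1]
width: 1.002
```

>>> send_rows:
  deltas:
    - {"tx":0.05,"ty":0.2,"tz":0,"wx":0,"wy":0,"wz":0,"fingers":1}
    - {"tx":0.1,"ty":0.4,"tz":0,"wx":0,"wy":0,"wz":0,"fingers":1}
    - {"tx":0.15,"ty":0.6,"tz":0,"wx":0,"wy":0,"wz":0,"fingers":1}
    - {"tx":0.2,"ty":0.8,"tz":0,"wx":0,"wy":0,"wz":0,"fingers":1}
    - {"tx":0.25,"ty":1,"tz":0,"wx":0,"wy":0,"wz":0,"fingers":1}

```text
time: 53.98
ee_pos: [0.5936, 0.1361, 0.2012]
eef_rot: [-0.215, -3.134, 0.0]
ft_force: [0.4, 0.5, -0.3]
width: 1.001
```

```bash
python3 - <<'E'
from h import *
s=ctrl.read_state(); print(s['time'],s['ee_pos'],s['ft_force'],s['width']*87)
t=cap('scene','s17');cv2.imwrite('pics/s17c.png',cv2.resize(t['img'][150:310,240:400],(600,600),interpolation=cv2.INTER_CUBIC))
t=cap('top','t17');cv2.imwrite('pics/t17c.png',cv2.resize(t['img'][150:300,250:400],(600,600),interpolation=cv2.INTER_CUBIC))
E
```

```text
53.975 [0.59357109 0.13610214 0.20124027] [ 0.44729638  0.45002626 -0.33881571] 87.08062783565873
```

View pics/s17c.png

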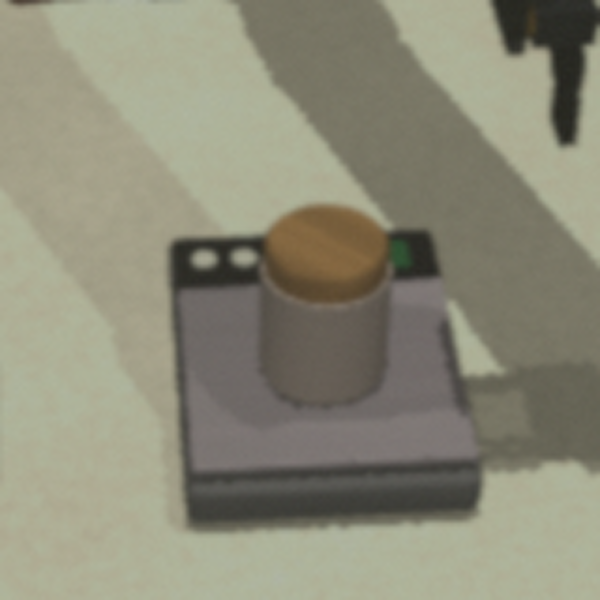

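View pics/t17c.png

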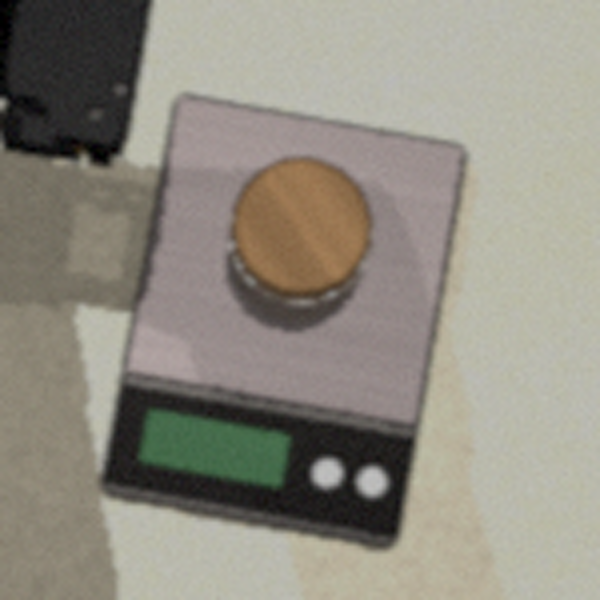

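```bash
python3 - <<'E'
from h import *
d=cap('top')
print(at_z(d,(302.5/4-.5+250,227.5/4-.5+150),.128))
# tin cap / mill / bottle on mat
cv2.imwrite('pics/t18c.png',cv2.resize(d['img'][140:320,90:270],(720,720)[:2],interpolation=cv2.INTER_CUBIC)[:600])
E
```

```text
[ 0.55338531 -0.01616965  0.128     ]
```

View pics/t18c.png

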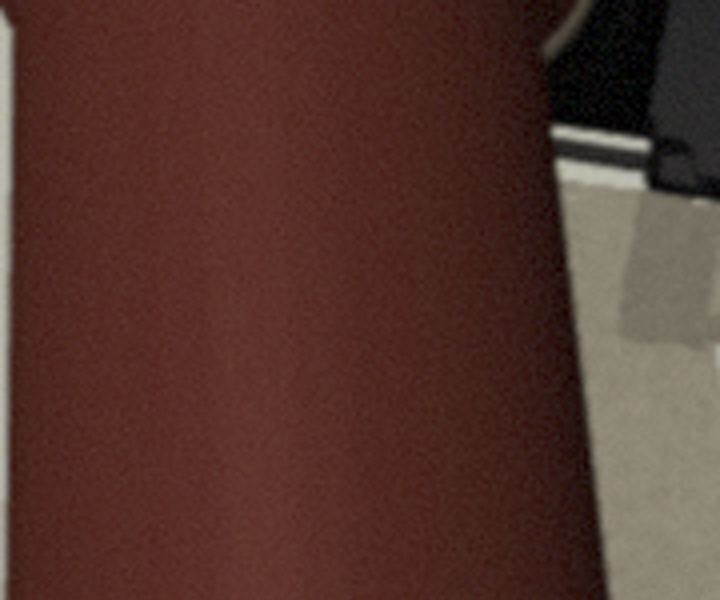

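The jar is centred on the platform to about 1 mm: the lid is at (0.553, -0.016) and the platform centre at (0.553, -0.015). I return the tin first.

>>> send_rows:
  deltas:
    - {"tx":0.02,"ty":0.2,"tz":0,"wx":0,"wy":0,"wz":0,"fingers":1}
    - {"tx":0.04,"ty":0.4,"tz":0,"wx":0,"wy":0,"wz":0,"fingers":1}
    - {"tx":0.05,"ty":0.6,"tz":0,"wx":0,"wy":0,"wz":0,"fingers":1}
    - {"tx":0.05,"ty":0.8,"tz":0,"wx":0,"wy":0,"wz":0,"fingers":1}
    - {"tx":0.05,"ty":1,"tz":0,"wx":0,"wy":0,"wz":0,"fingers":1}

```text
time: 54.75
ee_pos: [0.5982, 0.2363, 0.2014]
eef_rot: [-0.214, -3.134, 0.0]
ft_force: [-0.2, 0.2, 0.3]
width: 0.996
```

>>> send_rows:
  deltas:
    - {"tx":0,"ty":0.2,"tz":0,"wx":0,"wy":0,"wz":0,"fingers":1}
    - {"tx":0,"ty":0.4,"tz":0,"wx":0,"wy":0,"wz":0,"fingers":1}
    - {"tx":0,"ty":0.515,"tz":-0.05,"wx":0,"wy":0,"wz":0,"fingers":1}
    - {"tx":0,"ty":0.515,"tz":-0.2,"wx":0,"wy":0,"wz":0,"fingers":1}
    - {"tx":0,"ty":0.515,"tz":-0.4,"wx":0,"wy":0,"wz":0,"fingers":1}
  grip_force: 30

```text
time: 55.38
ee_pos: [0.5985, 0.2852, 0.1601]
eef_rot: [0.217, 3.134, -0.001]
ft_force: [0.0, 0.1, -0.7]
width: 0.999
```

>>> send_rows:
  deltas:
    - {"tx":0,"ty":0,"tz":-0.2,"wx":0,"wy":0,"wz":0,"fingers":1}
    - {"tx":0,"ty":0,"tz":-0.38,"wx":0,"wy":0,"wz":0,"fingers":1}
    - {"tx":0,"ty":0,"tz":-0.48,"wx":0,"wy":0,"wz":0,"fingers":0.9}
    - {"tx":0,"ty":0,"tz":-0.49,"wx":0,"wy":0,"wz":0,"fingers":0.75}
    - {"tx":0,"ty":0,"tz":-0.49,"wx":0,"wy":0,"wz":0,"fingers":0.6}

```text
time: 56.0
ee_pos: [0.5987, 0.2864, 0.113]
eef_rot: [0.215, 3.134, 0.001]
ft_force: [0.0, 0.8, 0.7]
width: 0.755
```

>>> send_rows:
  deltas:
    - {"tx":0,"ty":0,"tz":0,"wx":0,"wy":0,"wz":0,"fingers":0.5}
    - {"tx":0,"ty":0,"tz":0,"wx":0,"wy":0,"wz":0,"fingers":0.5}
    - {"tx":0,"ty":0,"tz":0.05,"wx":0,"wy":0,"wz":0,"fingers":0.5}
    - {"tx":0,"ty":0,"tz":0.15,"wx":0,"wy":0,"wz":0,"fingers":0.5}
    - {"tx":0,"ty":0,"tz":0.3,"wx":0,"wy":0,"wz":0,"fingers":0.5}
  grip_force: 40

```text
time: 56.62
ee_pos: [0.598, 0.286, 0.1428]
eef_rot: [-0.215, -3.133, 0.001]
ft_force: [0.9, -0.3, -5.3]
width: 0.665
```

```bash
python3 - <<'E'
from h import *
s=ctrl.read_state(); print(s['time'],s['ee_pos'],s['ft_force'],s['width']*87)
t=cap('scene','s19');cv2.imwrite('pics/s19c.png',cv2.resize(t['img'][60:300,360:600],(600,600),interpolation=cv2.INTER_CUBIC))
E
```

```text
56.625 [0.59795987 0.28595926 0.14277033] [ 0.87278889 -0.33492988 -5.27274549] 57.87523531711528
```

View pics/s19c.png

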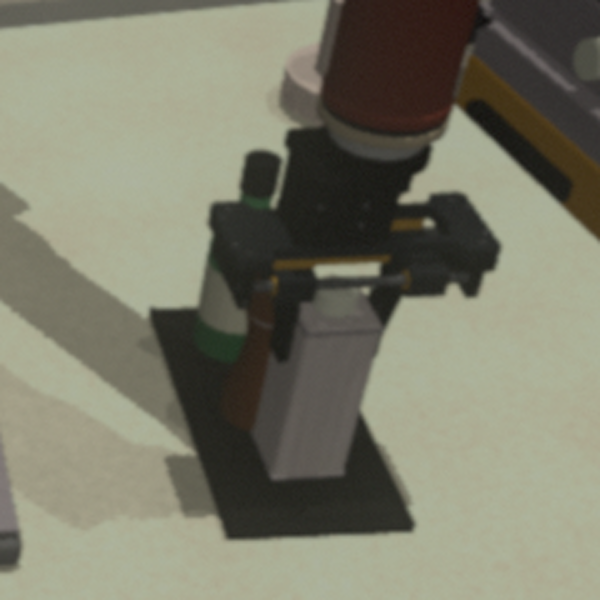

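>>> send_rows:
  deltas:
    - {"tx":0,"ty":0,"tz":0.22,"wx":0,"wy":0,"wz":0,"fingers":0.5}
    - {"tx":0,"ty":-0.1,"tz":0.44,"wx":0,"wy":0,"wz":0,"fingers":0.5}
    - {"tx":0,"ty":-0.25,"tz":0.66,"wx":0,"wy":0,"wz":0,"fingers":0.5}
    - {"tx":0,"ty":-0.45,"tz":0.88,"wx":0,"wy":0,"wz":0,"fingers":0.5}
    - {"tx":0,"ty":-0.65,"tz":1,"wx":0,"wy":0,"wz":0,"fingers":0.5}

```text
time: 57.3
ee_pos: [0.5989, 0.219, 0.2446]
eef_rot: [0.217, 3.132, 0.001]
ft_force: [0.2, -0.1, -5.2]
width: 0.664
```

>>> send_rows:
  deltas:
    - {"tx":0,"ty":-0.2,"tz":0.1,"wx":0,"wy":0,"wz":0,"fingers":0.5}
    - {"tx":0,"ty":-0.4,"tz":0.2,"wx":0,"wy":0,"wz":0,"fingers":0.5}
    - {"tx":0,"ty":-0.6,"tz":0.2,"wx":0,"wy":0,"wz":0,"fingers":0.5}
    - {"tx":0,"ty":-0.8,"tz":0.2,"wx":0,"wy":0,"wz":0,"fingers":0.5}
    - {"tx":0,"ty":-1,"tz":0.2,"wx":0,"wy":0,"wz":0,"fingers":0.5}

```text
time: 57.92
ee_pos: [0.598, 0.1199, 0.2619]
eef_rot: [-0.215, -3.133, 0.001]
ft_force: [0.5, -0.1, -4.4]
width: 0.667
```

>>> send_rows:
  deltas:
    - {"tx":0,"ty":-0.2,"tz":0,"wx":0,"wy":0,"wz":0,"fingers":0.5}
    - {"tx":0,"ty":-0.4,"tz":0,"wx":0,"wy":0,"wz":0,"fingers":0.5}
    - {"tx":0,"ty":-0.6,"tz":0,"wx":0,"wy":0,"wz":0,"fingers":0.5}
    - {"tx":0,"ty":-0.8,"tz":0,"wx":0,"wy":0,"wz":0,"fingers":0.5}
    - {"tx":0,"ty":-1,"tz":0,"wx":0,"wy":0,"wz":0,"fingers":0.5}

```text
time: 58.55
ee_pos: [0.5983, 0.0199, 0.2625]
eef_rot: [0.215, 3.134, 0.0]
ft_force: [0.3, -0.4, -5.3]
width: 0.666
```

>>> send_rows:
  deltas:
    - {"tx":-0.03,"ty":-0.2,"tz":0,"wx":0,"wy":0,"wz":0,"fingers":0.5}
    - {"tx":-0.06,"ty":-0.4,"tz":0,"wx":0,"wy":0,"wz":0,"fingers":0.5}
    - {"tx":-0.09,"ty":-0.6,"tz":0,"wx":0,"wy":0,"wz":0,"fingers":0.5}
    - {"tx":-0.12,"ty":-0.8,"tz":0,"wx":0,"wy":0,"wz":0,"fingers":0.5}
    - {"tx":-0.15,"ty":-1,"tz":0,"wx":0,"wy":0,"wz":0,"fingers":0.5}

```text
time: 59.18
ee_pos: [0.5831, -0.0801, 0.2625]
eef_rot: [0.215, 3.134, 0.0]
ft_force: [-0.0, 0.3, -4.4]
width: 0.668
```

>>> send_rows:
  deltas:
    - {"tx":-0.07,"ty":-0.2,"tz":0,"wx":0,"wy":0,"wz":0,"fingers":0.5}
    - {"tx":-0.14,"ty":-0.4,"tz":0,"wx":0,"wy":0,"wz":0,"fingers":0.5}
    - {"tx":-0.21,"ty":-0.6,"tz":0,"wx":0,"wy":0,"wz":0,"fingers":0.5}
    - {"tx":-0.28,"ty":-0.8,"tz":-0.1,"wx":0,"wy":0,"wz":0,"fingers":0.5}
    - {"tx":-0.35,"ty":-1,"tz":-0.2,"wx":0,"wy":0,"wz":0,"fingers":0.5}

```text
time: 59.8
ee_pos: [0.5478, -0.1801, 0.2423]
eef_rot: [0.215, 3.134, 0.0]
ft_force: [-0.0, -0.2, -5.1]
width: 0.668
```

```bash
python3 - <<'E'
from h import *
s=ctrl.read_state(); print(s['time'],s['ee_pos'],s['ft_force'],s['width']*87)
E
```

```text
59.8 [ 0.54777959 -0.18007064  0.24234314] [-0.0209176  -0.18257607 -5.12744359] 58.080498108068994
```

>>> send_rows:
  deltas:
    - {"tx":0,"ty":-0.2,"tz":-0.1,"wx":0,"wy":0,"wz":0,"fingers":0.5}
    - {"tx":-0.01,"ty":-0.4,"tz":-0.25,"wx":0,"wy":0,"wz":0,"fingers":0.5}
    - {"tx":-0.01,"ty":-0.55,"tz":-0.45,"wx":0,"wy":0,"wz":0,"fingers":0.5}
    - {"tx":-0.01,"ty":-0.595,"tz":-0.65,"wx":0,"wy":0,"wz":0,"fingers":0.5}
    - {"tx":-0.01,"ty":-0.595,"tz":-0.8,"wx":0,"wy":0,"wz":0,"fingers":0.5}

```text
time: 60.42
ee_pos: [0.5469, -0.2382, 0.1612]
eef_rot: [-0.215, -3.133, -0.0]
ft_force: [-0.1, 0.6, -4.7]
width: 0.663
```

```bash
python3 - <<'E'
from h import *
s=ctrl.read_state(); print(s['time'],s['ee_pos'],s['ft_force'],s['width']*87)
t=cap('scene','s20');cv2.imwrite('pics/s20c.png',cv2.resize(t['img'][100:310,70:280],(600,600),interpolation=cv2.INTER_CUBIC))
d=cap('wrist','w20')
E
```

```text
60.425 [ 0.54691742 -0.23818618  0.16117536] [-0.08572575  0.60452075 -4.70149562] 57.689801065179324
```

View pics/s20c.png

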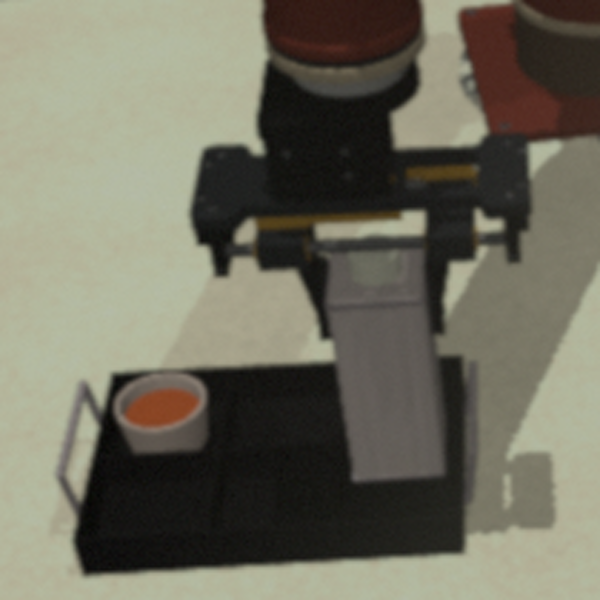

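View pics/w20.png

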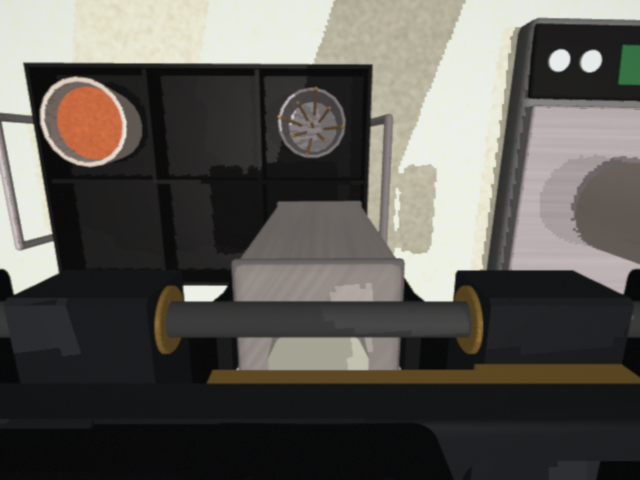

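```bash
python3 - <<'E'
from h import *
d=cap('wrist')
def caddy(p): 
    v=np.array(p[:2])-[.497,-.3145]; c,s=np.cos(-.137),np.sin(-.137); return np.array([c*v[0]+s*v[1],-s*v[0]+c*v[1]])
for px in [(277,202),(361,202)]: print(caddy(at_z(d,px,.0565)))
# divider top crossing/outer rim check
for px in [(25,64),(371,66),(262,181),(153,181)]: print('rim',caddy(at_z(d,px,.033)))
E
```

```text
[0.0102346  0.05505012]
[0.01016526 0.11440219]
rim [-0.08403962 -0.12282448]
rim [-0.08311781  0.12139732]
rim [-0.00246963  0.04153116]
rim [-0.00236773 -0.04110921]
```

>>> send_rows:
  deltas:
    - {"tx":0,"ty":-0.03,"tz":-0.05,"wx":0,"wy":0,"wz":0,"fingers":0.5}
    - {"tx":0,"ty":-0.03,"tz":-0.18,"wx":0,"wy":0,"wz":0,"fingers":0.5}
    - {"tx":0,"ty":-0.03,"tz":-0.32,"wx":0,"wy":0,"wz":0,"fingers":0.5}
    - {"tx":0,"ty":-0.03,"tz":-0.43,"wx":0,"wy":0,"wz":0,"fingers":0.5}
    - {"tx":0,"ty":-0.03,"tz":-0.48,"wx":0,"wy":0,"wz":0,"fingers":0.5}

```text
time: 61.2
ee_pos: [0.5469, -0.241, 0.1133]
eef_rot: [-0.215, -3.133, -0.0]
ft_force: [-0.1, -0.8, -4.1]
width: 0.663
```

>>> send_rows:
  deltas:
    - {"tx":0,"ty":0,"tz":-0.01,"wx":0,"wy":0,"wz":0,"fingers":0.5}
    - {"tx":0,"ty":0,"tz":-0.02,"wx":0,"wy":0,"wz":0,"fingers":0.5}
    - {"tx":0,"ty":0,"tz":-0.03,"wx":0,"wy":0,"wz":0,"fingers":0.5}
    - {"tx":0,"ty":0,"tz":-0.035,"wx":0,"wy":0,"wz":0,"fingers":0.5}
    - {"tx":0,"ty":0,"tz":-0.035,"wx":0,"wy":0,"wz":0,"fingers":0.5}

```text
time: 61.82
ee_pos: [0.5474, -0.2413, 0.111]
eef_rot: [0.215, 3.134, -0.0]
ft_force: [-0.2, -0.2, -4.8]
width: 0.661
```

>>> send_rows:
  deltas:
    - {"tx":0,"ty":0,"tz":-0.01,"wx":0,"wy":0,"wz":0,"fingers":0.5}
    - {"tx":0,"ty":0,"tz":-0.02,"wx":0,"wy":0,"wz":0,"fingers":0.5}
    - {"tx":0,"ty":0,"tz":-0.03,"wx":0,"wy":0,"wz":0,"fingers":0.5}
    - {"tx":0,"ty":0,"tz":-0.03,"wx":0,"wy":0,"wz":0,"fingers":0.5}
    - {"tx":0,"ty":0,"tz":-0.03,"wx":0,"wy":0,"wz":0,"fingers":0.5}

```text
time: 62.45
ee_pos: [0.5474, -0.2413, 0.1083]
eef_rot: [0.215, 3.134, 0.0]
ft_force: [-2.3, 0.4, 1.9]
width: 0.662
```

>>> send_rows:
  deltas:
    - {"tx":0,"ty":0,"tz":0,"wx":0,"wy":0,"wz":0,"fingers":0.75}
    - {"tx":0,"ty":0,"tz":0,"wx":0,"wy":0,"wz":0,"fingers":0.9}
    - {"tx":0,"ty":0,"tz":0.05,"wx":0,"wy":0,"wz":0,"fingers":1}
    - {"tx":0,"ty":0,"tz":0.3,"wx":0,"wy":0,"wz":0,"fingers":1}
    - {"tx":0,"ty":0,"tz":0.6,"wx":0,"wy":0,"wz":0,"fingers":1}

```text
time: 63.08
ee_pos: [0.5471, -0.2413, 0.1686]
eef_rot: [-0.215, -3.133, 0.0]
ft_force: [-0.4, 0.1, -0.3]
width: 0.993
```

>>> send_rows:
  deltas:
    - {"tx":0,"ty":0,"tz":0.2,"wx":0,"wy":0,"wz":0,"fingers":1}
    - {"tx":-0.02,"ty":0.2,"tz":0.4,"wx":0,"wy":0,"wz":0,"fingers":1}
    - {"tx":-0.04,"ty":0.4,"tz":0.5,"wx":0,"wy":0,"wz":0,"fingers":1}
    - {"tx":-0.06,"ty":0.6,"tz":0.5,"wx":0,"wy":0,"wz":0,"fingers":1}
    - {"tx":-0.08,"ty":0.8,"tz":0.5,"wx":0,"wy":0,"wz":0,"fingers":1}

```text
time: 63.7
ee_pos: [0.5394, -0.1608, 0.2186]
eef_rot: [0.215, 3.133, -0.0]
ft_force: [-0.0, 0.4, -0.1]
width: 1.001
```

>>> send_rows:
  deltas:
    - {"tx":-0.02,"ty":0.2,"tz":0,"wx":0,"wy":0,"wz":0,"fingers":1}
    - {"tx":-0.04,"ty":0.4,"tz":0,"wx":0,"wy":0,"wz":0,"fingers":1}
    - {"tx":-0.06,"ty":0.6,"tz":0,"wx":0,"wy":0,"wz":0,"fingers":1}
    - {"tx":-0.08,"ty":0.8,"tz":0,"wx":0,"wy":0,"wz":0,"fingers":1}
    - {"tx":-0.1,"ty":1,"tz":0,"wx":0,"wy":0,"wz":0,"fingers":1}

```text
time: 64.32
ee_pos: [0.5294, -0.0608, 0.2184]
eef_rot: [0.215, 3.133, 0.0]
ft_force: [1.1, -0.1, 0.2]
width: 0.998
```

>>> send_rows:
  deltas:
    - {"tx":-0.02,"ty":0.2,"tz":0,"wx":0,"wy":0,"wz":0,"fingers":1}
    - {"tx":-0.04,"ty":0.4,"tz":0,"wx":0,"wy":0,"wz":0,"fingers":1}
    - {"tx":-0.06,"ty":0.6,"tz":0,"wx":0,"wy":0,"wz":0,"fingers":1}
    - {"tx":-0.08,"ty":0.8,"tz":0,"wx":0,"wy":0,"wz":0,"fingers":1}
    - {"tx":-0.1,"ty":1,"tz":0,"wx":0,"wy":0,"wz":0,"fingers":1}

```text
time: 64.95
ee_pos: [0.5194, 0.0392, 0.2184]
eef_rot: [0.215, 3.133, 0.0]
ft_force: [-0.7, -0.3, 0.0]
width: 0.998
```

```bash
python3 - <<'E'
from h import *
s=ctrl.read_state(); print(s['time'],s['ee_pos'],s['ft_force'],s['width']*87,s['q'])
t=cap('scene','s21')
d=cap('top','t21')
cv2.imwrite('pics/t21c.png',cv2.resize(d['img'][170:320,390:580],(760,600),interpolation=cv2.INTER_CUBIC))
E
```

```text
64.95 [0.51939822 0.03921739 0.21843026] [-0.66276915 -0.25414427  0.00923227] 86.83394196051012 [-0.55874286  0.06445071  0.41949928  1.8011845  -0.02739468  1.28089339
  1.30136436]
```

View pics/s21.png

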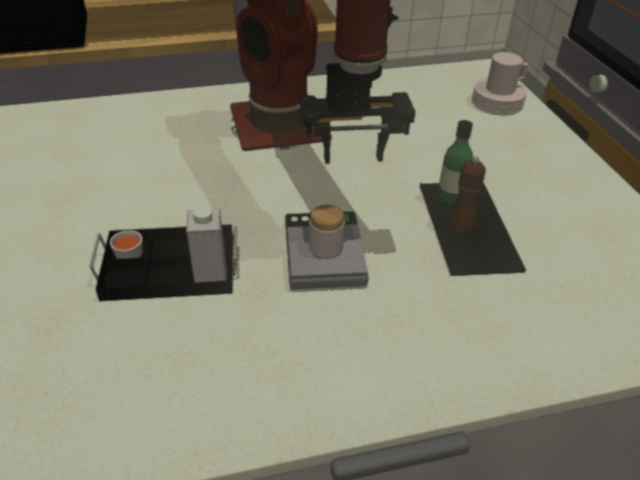

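View pics/t21c.png

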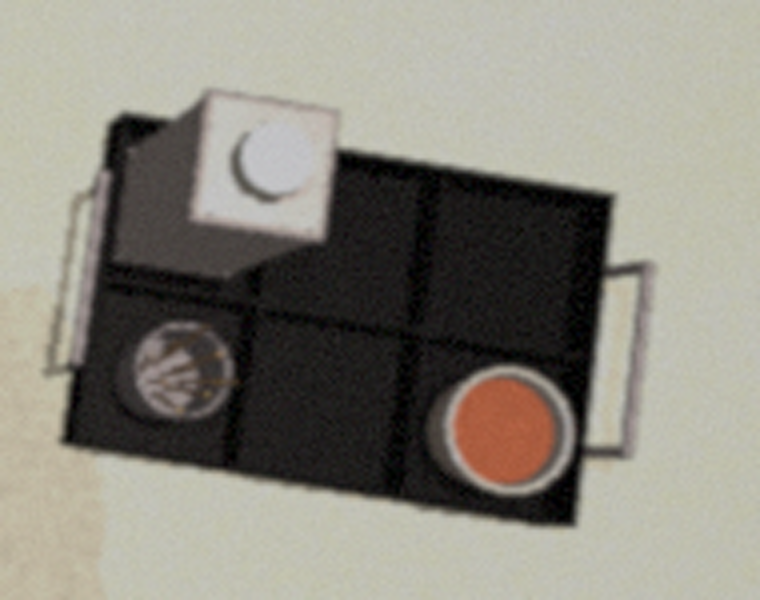

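The tin is back in its pocket, upright. The mill comes next.

>>> send_rows:
  deltas:
    - {"tx":-0.02,"ty":0.2,"tz":0,"wx":0,"wy":0,"wz":0,"fingers":1}
    - {"tx":-0.04,"ty":0.4,"tz":0,"wx":0,"wy":0,"wz":0,"fingers":1}
    - {"tx":-0.06,"ty":0.6,"tz":0,"wx":0,"wy":0,"wz":0,"fingers":1}
    - {"tx":-0.08,"ty":0.8,"tz":0,"wx":0,"wy":0,"wz":0,"fingers":1}
    - {"tx":-0.1,"ty":1,"tz":0,"wx":0,"wy":0,"wz":0,"fingers":1}

```text
time: 65.68
ee_pos: [0.5096, 0.1385, 0.2182]
eef_rot: [0.217, 3.134, -0.0]
ft_force: [0.8, 0.3, -0.2]
width: 1.0
```

>>> send_rows:
  deltas:
    - {"tx":0,"ty":0.2,"tz":0,"wx":0,"wy":0,"wz":0,"fingers":1}
    - {"tx":0,"ty":0.4,"tz":0,"wx":0,"wy":0,"wz":0,"fingers":1}
    - {"tx":0,"ty":0.6,"tz":0,"wx":0,"wy":0,"wz":0,"fingers":1}
    - {"tx":0,"ty":0.8,"tz":0,"wx":0,"wy":0,"wz":0,"fingers":1}
    - {"tx":0,"ty":1,"tz":0,"wx":0,"wy":0,"wz":0,"fingers":1}

```text
time: 66.3
ee_pos: [0.5093, 0.2401, 0.2179]
eef_rot: [-0.215, -3.134, 0.0]
ft_force: [-0.5, 0.3, -0.2]
width: 1.001
```

>>> send_rows:
  deltas:
    - {"tx":0,"ty":0.2,"tz":0,"wx":0,"wy":0,"wz":0,"fingers":1}
    - {"tx":0,"ty":0.4,"tz":0,"wx":0,"wy":0,"wz":0,"fingers":1}
    - {"tx":0,"ty":0.56,"tz":-0.05,"wx":0,"wy":0,"wz":0,"fingers":1}
    - {"tx":0,"ty":0.56,"tz":-0.2,"wx":0,"wy":0,"wz":0,"fingers":1}
    - {"tx":0,"ty":0.56,"tz":-0.4,"wx":0,"wy":0,"wz":0,"fingers":1}
  grip_force: 30

```text
time: 66.92
ee_pos: [0.5095, 0.294, 0.1767]
eef_rot: [0.216, 3.134, -0.001]
ft_force: [1.0, 0.4, -0.8]
width: 0.999
```

>>> send_rows:
  deltas:
    - {"tx":0,"ty":0,"tz":-0.2,"wx":0,"wy":0,"wz":0,"fingers":1}
    - {"tx":0,"ty":0,"tz":-0.4,"wx":0,"wy":0,"wz":0,"fingers":1}
    - {"tx":0,"ty":0,"tz":-0.55,"wx":0,"wy":0,"wz":0,"fingers":1}
    - {"tx":0,"ty":0,"tz":-0.61,"wx":0,"wy":0,"wz":0,"fingers":0.8}
    - {"tx":0,"ty":0,"tz":-0.61,"wx":0,"wy":0,"wz":0,"fingers":0.6}

```text
time: 67.55
ee_pos: [0.5093, 0.2945, 0.1168]
eef_rot: [-0.215, -3.134, 0.001]
ft_force: [-0.1, -0.8, 0.5]
width: 0.857
```

>>> send_rows:
  deltas:
    - {"tx":0,"ty":0,"tz":0,"wx":0,"wy":0,"wz":0,"fingers":0.5}
    - {"tx":0,"ty":0,"tz":0,"wx":0,"wy":0,"wz":0,"fingers":0.4}
    - {"tx":0,"ty":0,"tz":0,"wx":0,"wy":0,"wz":0,"fingers":0.4}
    - {"tx":0,"ty":0,"tz":0,"wx":0,"wy":0,"wz":0,"fingers":0.4}
    - {"tx":0,"ty":0,"tz":0.1,"wx":0,"wy":0,"wz":0,"fingers":0.4}
  grip_force: 35

```text
time: 68.18
ee_pos: [0.5085, 0.2943, 0.1263]
eef_rot: [-0.215, -3.132, 0.002]
ft_force: [0.3, 0.2, -2.4]
width: 0.539
```

```bash
python3 - <<'E'
from h import *
s=ctrl.read_state(); print(s['time'],s['ee_pos'],s['ft_force'],s['width']*87)
E
```

```text
68.175 [0.50853305 0.29430491 0.12625611] [ 0.25589229  0.18894226 -2.43065587] 46.862702544663755
```

>>> send_rows:
  deltas:
    - {"tx":0,"ty":0,"tz":0.2,"wx":0,"wy":0,"wz":0,"fingers":0.4}
    - {"tx":0,"ty":-0.1,"tz":0.4,"wx":0,"wy":0,"wz":0,"fingers":0.4}
    - {"tx":0,"ty":-0.25,"tz":0.6,"wx":0,"wy":0,"wz":0,"fingers":0.4}
    - {"tx":0,"ty":-0.45,"tz":0.8,"wx":0,"wy":0,"wz":0,"fingers":0.4}
    - {"tx":0,"ty":-0.65,"tz":1,"wx":0,"wy":0,"wz":0,"fingers":0.4}

```text
time: 68.8
ee_pos: [0.5094, 0.2276, 0.2284]
eef_rot: [0.216, 3.134, -0.0]
ft_force: [0.8, 0.7, -2.9]
width: 0.543
```

>>> send_rows:
  deltas:
    - {"tx":0,"ty":-0.2,"tz":0.2,"wx":0,"wy":0,"wz":0,"fingers":0.4}
    - {"tx":0,"ty":-0.4,"tz":0.4,"wx":0,"wy":0,"wz":0,"fingers":0.4}
    - {"tx":0,"ty":-0.6,"tz":0.6,"wx":0,"wy":0,"wz":0,"fingers":0.4}
    - {"tx":0,"ty":-0.8,"tz":0.68,"wx":0,"wy":0,"wz":0,"fingers":0.4}
    - {"tx":0,"ty":-1,"tz":0.68,"wx":0,"wy":0,"wz":0,"fingers":0.4}

```text
time: 69.42
ee_pos: [0.5094, 0.1281, 0.2954]
eef_rot: [0.216, 3.134, 0.001]
ft_force: [-0.6, 0.6, -3.2]
width: 0.537
```

>>> send_rows:
  deltas:
    - {"tx":0,"ty":-0.2,"tz":0,"wx":0,"wy":0,"wz":0,"fingers":0.4}
    - {"tx":0,"ty":-0.4,"tz":0,"wx":0,"wy":0,"wz":0,"fingers":0.4}
    - {"tx":0,"ty":-0.6,"tz":0,"wx":0,"wy":0,"wz":0,"fingers":0.4}
    - {"tx":0,"ty":-0.8,"tz":0,"wx":0,"wy":0,"wz":0,"fingers":0.4}
    - {"tx":0,"ty":-1,"tz":0,"wx":0,"wy":0,"wz":0,"fingers":0.4}

```text
time: 70.05
ee_pos: [0.5093, 0.0284, 0.2949]
eef_rot: [-0.215, -3.134, 0.0]
ft_force: [0.1, 0.1, -2.4]
width: 0.538
```

>>> send_rows:
  deltas:
    - {"tx":0,"ty":-0.2,"tz":0,"wx":0,"wy":0,"wz":0,"fingers":0.4}
    - {"tx":0,"ty":-0.4,"tz":0,"wx":0,"wy":0,"wz":0,"fingers":0.4}
    - {"tx":0,"ty":-0.6,"tz":0,"wx":0,"wy":0,"wz":0,"fingers":0.4}
    - {"tx":0,"ty":-0.8,"tz":0,"wx":0,"wy":0,"wz":0,"fingers":0.4}
    - {"tx":0,"ty":-1,"tz":0,"wx":0,"wy":0,"wz":0,"fingers":0.4}

```text
time: 70.68
ee_pos: [0.5092, -0.0716, 0.295]
eef_rot: [0.215, 3.134, 0.0]
ft_force: [1.0, -0.3, -3.6]
width: 0.543
```

>>> send_rows:
  deltas:
    - {"tx":0,"ty":-0.2,"tz":0,"wx":0,"wy":0,"wz":0,"fingers":0.4}
    - {"tx":0.02,"ty":-0.4,"tz":0,"wx":0,"wy":0,"wz":0,"fingers":0.4}
    - {"tx":0.04,"ty":-0.6,"tz":0,"wx":0,"wy":0,"wz":0,"fingers":0.4}
    - {"tx":0.06,"ty":-0.8,"tz":0,"wx":0,"wy":0,"wz":0,"fingers":0.4}
    - {"tx":0.08,"ty":-1,"tz":0,"wx":0,"wy":0,"wz":0,"fingers":0.4}

```text
time: 71.3
ee_pos: [0.5171, -0.1715, 0.295]
eef_rot: [0.215, 3.134, -0.0]
ft_force: [0.9, -0.4, -2.2]
width: 0.54
```

>>> send_rows:
  deltas:
    - {"tx":0.02,"ty":-0.2,"tz":0,"wx":0,"wy":0,"wz":0,"fingers":0.4}
    - {"tx":0.04,"ty":-0.4,"tz":0,"wx":0,"wy":0,"wz":0,"fingers":0.4}
    - {"tx":0.06,"ty":-0.6,"tz":0,"wx":0,"wy":0,"wz":0,"fingers":0.4}
    - {"tx":0.08,"ty":-0.8,"tz":0,"wx":0,"wy":0,"wz":0,"fingers":0.4}
    - {"tx":0.08,"ty":-1,"tz":0,"wx":0,"wy":0,"wz":0,"fingers":0.4}

```text
time: 71.92
ee_pos: [0.5251, -0.2714, 0.2949]
eef_rot: [-0.214, -3.134, 0.0]
ft_force: [0.1, -0.3, -2.7]
width: 0.543
```

>>> send_rows:
  deltas:
    - {"tx":0,"ty":-0.2,"tz":0,"wx":0,"wy":0,"wz":0,"fingers":0.4}
    - {"tx":0,"ty":-0.4,"tz":-0.05,"wx":0,"wy":0,"wz":0,"fingers":0.4}
    - {"tx":0,"ty":-0.6,"tz":-0.15,"wx":0,"wy":0,"wz":0,"fingers":0.4}
    - {"tx":0,"ty":-0.8,"tz":-0.3,"wx":0,"wy":0,"wz":0,"fingers":0.4}
    - {"tx":0,"ty":-1,"tz":-0.45,"wx":0,"wy":0,"wz":0,"fingers":0.4}

```text
time: 72.55
ee_pos: [0.525, -0.3714, 0.2495]
eef_rot: [-0.214, -3.134, 0.0]
ft_force: [0.5, 0.9, -2.5]
width: 0.542
```

```bash
python3 - <<'E'
from h import *
s=ctrl.read_state(); print(s['time'],s['ee_pos'],s['ft_force'],s['width']*87,s['q'])
E
```

```text
72.55 [ 0.52503984 -0.37140083  0.24945747] [ 0.48452317  0.94941631 -2.49316189] 47.118781080631884 [-0.01037776  0.36641304  0.74168634  1.47244913 -0.24798902  1.39858089
  2.1749189 ]
```

>>> send_rows:
  deltas:
    - {"tx":0,"ty":-0.15,"tz":-0.15,"wx":0,"wy":0,"wz":0,"fingers":0.4}
    - {"tx":0.005,"ty":-0.29,"tz":-0.35,"wx":0,"wy":0,"wz":0,"fingers":0.4}
    - {"tx":0.01,"ty":-0.29,"tz":-0.55,"wx":0,"wy":0,"wz":0,"fingers":0.4}
    - {"tx":0.01,"ty":-0.29,"tz":-0.75,"wx":0,"wy":0,"wz":0,"fingers":0.4}
    - {"tx":0.01,"ty":-0.29,"tz":-0.88,"wx":0,"wy":0,"wz":0,"fingers":0.4}

```text
time: 73.18
ee_pos: [0.5264, -0.3981, 0.1602]
eef_rot: [-0.213, -3.133, -0.002]
ft_force: [-0.2, 0.6, -2.5]
width: 0.541
```

```bash
python3 - <<'E'
from h import *
s=ctrl.read_state(); print(s['time'],s['ee_pos'],s['ft_force'],s['width']*87)
d=cap('wrist','w22')
t=cap('scene','s22');cv2.imwrite('pics/s22c.png',cv2.resize(t['img'][100:310,70:280],(600,600),interpolation=cv2.INTER_CUBIC))
E
```

```text
73.175 [ 0.52636048 -0.39807402  0.16021217] [-0.15043356  0.63597981 -2.54403782] 47.097247219348645
```

View pics/w22.png

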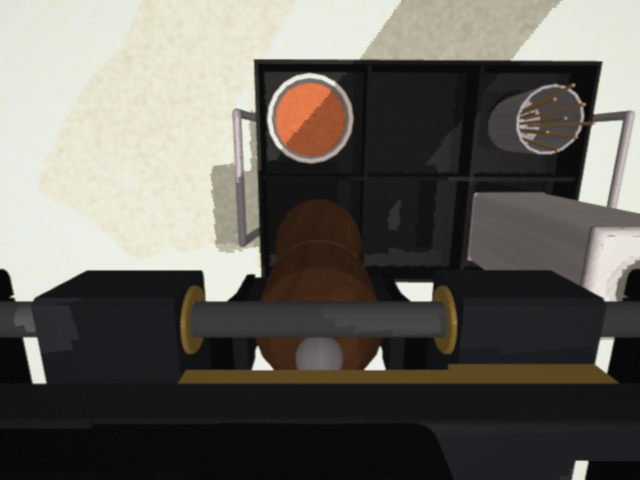

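View pics/s22c.png

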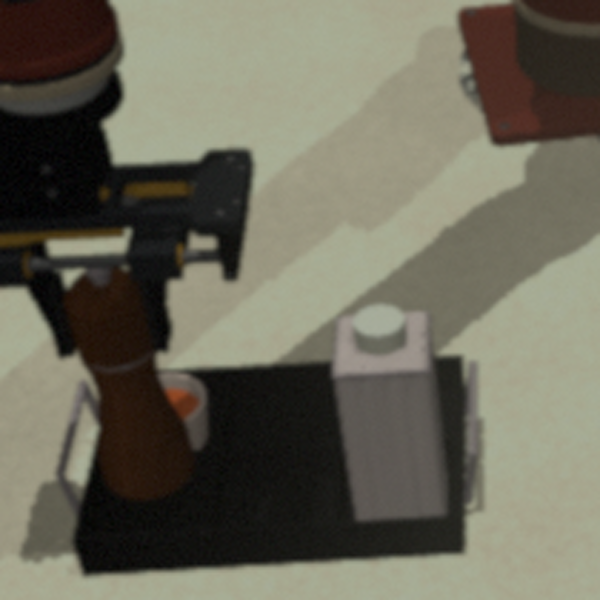

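```bash
python3 - <<'E'
from h import *
d=cap('wrist')
def caddy(p): 
    v=np.array(p[:2])-[.497,-.3145]; c,s=np.cos(-.137),np.sin(-.137); return np.array([c*v[0]+s*v[1],-s*v[0]+c*v[1]])
print(caddy(at_z(d,(320,199),.052)),caddy(at_z(d,(256,61),.033)),caddy(at_z(d,(362,178),.033)))
s=ctrl.read_state(); print(s['ee_pos'],caddy(s['ee_pos']))
E
```

```text
[ 0.01041968 -0.07679506] [-0.08434328 -0.12194396] [-0.00302153 -0.04493964]
[ 0.52630037 -0.3985803   0.16140291] [ 0.04050883 -0.07929088]
```

>>> send_rows:
  deltas:
    - {"tx":0,"ty":-0.02,"tz":-0.05,"wx":0,"wy":0,"wz":0,"fingers":0.4}
    - {"tx":0,"ty":-0.02,"tz":-0.18,"wx":0,"wy":0,"wz":0,"fingers":0.4}
    - {"tx":0,"ty":-0.02,"tz":-0.3,"wx":0,"wy":0,"wz":0,"fingers":0.4}
    - {"tx":0,"ty":-0.02,"tz":-0.4,"wx":0,"wy":0,"wz":0,"fingers":0.4}
    - {"tx":0,"ty":-0.02,"tz":-0.45,"wx":0,"wy":0,"wz":0,"fingers":0.4}

```text
time: 73.95
ee_pos: [0.526, -0.401, 0.1159]
eef_rot: [-0.215, -3.133, -0.001]
ft_force: [-0.0, 0.3, -3.2]
width: 0.541
```

>>> send_rows:
  deltas:
    - {"tx":0,"ty":0,"tz":-0.01,"wx":0,"wy":0,"wz":0,"fingers":0.4}
    - {"tx":0,"ty":0,"tz":-0.02,"wx":0,"wy":0,"wz":0,"fingers":0.4}
    - {"tx":0,"ty":0,"tz":-0.03,"wx":0,"wy":0,"wz":0,"fingers":0.4}
    - {"tx":0,"ty":0,"tz":-0.03,"wx":0,"wy":0,"wz":0,"fingers":0.4}
    - {"tx":0,"ty":0,"tz":-0.03,"wx":0,"wy":0,"wz":0,"fingers":0.4}

```text
time: 74.58
ee_pos: [0.5264, -0.4013, 0.1141]
eef_rot: [0.215, 3.134, -0.0]
ft_force: [-0.2, -0.1, -3.9]
width: 0.542
```

>>> send_rows:
  deltas:
    - {"tx":0,"ty":0,"tz":-0.01,"wx":0,"wy":0,"wz":0,"fingers":0.4}
    - {"tx":0,"ty":0,"tz":-0.02,"wx":0,"wy":0,"wz":0,"fingers":0.4}
    - {"tx":0,"ty":0,"tz":-0.025,"wx":0,"wy":0,"wz":0,"fingers":0.4}
    - {"tx":0,"ty":0,"tz":-0.025,"wx":0,"wy":0,"wz":0,"fingers":0.4}
    - {"tx":0,"ty":0,"tz":-0.025,"wx":0,"wy":0,"wz":0,"fingers":0.4}

```text
time: 75.2
ee_pos: [0.5266, -0.4015, 0.1125]
eef_rot: [0.215, 3.133, -0.0]
ft_force: [-1.5, 1.4, 5.8]
width: 0.539
```

>>> send_rows:
  deltas:
    - {"tx":0,"ty":0,"tz":0,"wx":0,"wy":0,"wz":0,"fingers":0.6}
    - {"tx":0,"ty":0,"tz":0,"wx":0,"wy":0,"wz":0,"fingers":0.8}
    - {"tx":0,"ty":0,"tz":0.05,"wx":0,"wy":0,"wz":0,"fingers":0.9}
    - {"tx":0,"ty":0,"tz":0.3,"wx":0,"wy":0,"wz":0,"fingers":1}
    - {"tx":0,"ty":0,"tz":0.6,"wx":0,"wy":0,"wz":0,"fingers":1}

```text
time: 75.82
ee_pos: [0.5261, -0.4011, 0.1719]
eef_rot: [-0.215, -3.133, -0.0]
ft_force: [-0.2, -0.8, -0.2]
width: 0.951
```

>>> send_rows:
  deltas:
    - {"tx":0,"ty":0,"tz":0.25,"wx":0,"wy":0,"wz":0,"fingers":1}
    - {"tx":0,"ty":0.1,"tz":0.45,"wx":0,"wy":0,"wz":0,"fingers":1}
    - {"tx":0,"ty":0.3,"tz":0.6,"wx":0,"wy":0,"wz":0,"fingers":1}
    - {"tx":0,"ty":0.5,"tz":0.6,"wx":0,"wy":0,"wz":0,"fingers":1}
    - {"tx":0,"ty":0.7,"tz":0.6,"wx":0,"wy":0,"wz":0,"fingers":1}

```text
time: 76.45
ee_pos: [0.5264, -0.3299, 0.2317]
eef_rot: [0.214, 3.134, 0.0]
ft_force: [0.6, 0.5, -0.1]
width: 1.001
```

>>> send_rows:
  deltas:
    - {"tx":0,"ty":0.2,"tz":0,"wx":0,"wy":0,"wz":0,"fingers":1}
    - {"tx":0,"ty":0.4,"tz":0,"wx":0,"wy":0,"wz":0,"fingers":1}
    - {"tx":0,"ty":0.6,"tz":0,"wx":0,"wy":0,"wz":0,"fingers":1}
    - {"tx":0,"ty":0.8,"tz":0,"wx":0,"wy":0,"wz":0,"fingers":1}
    - {"tx":0,"ty":1,"tz":0,"wx":0,"wy":0,"wz":0,"fingers":1}

```text
time: 77.08
ee_pos: [0.5262, -0.2299, 0.2315]
eef_rot: [-0.214, -3.134, -0.001]
ft_force: [0.7, 0.7, -1.2]
width: 0.998
```

>>> send_rows:
  deltas:
    - {"tx":-0.02,"ty":0.2,"tz":0,"wx":0,"wy":0,"wz":0,"fingers":1}
    - {"tx":-0.04,"ty":0.4,"tz":0,"wx":0,"wy":0,"wz":0,"fingers":1}
    - {"tx":-0.06,"ty":0.6,"tz":0,"wx":0,"wy":0,"wz":0,"fingers":1}
    - {"tx":-0.08,"ty":0.8,"tz":0,"wx":0,"wy":0,"wz":0,"fingers":1}
    - {"tx":-0.1,"ty":1,"tz":0,"wx":0,"wy":0,"wz":0,"fingers":1}

```text
time: 77.7
ee_pos: [0.5159, -0.13, 0.2316]
eef_rot: [-0.214, -3.134, -0.0]
ft_force: [-0.1, -0.5, 0.8]
width: 1.0
```

>>> send_rows:
  deltas:
    - {"tx":-0.03,"ty":0.2,"tz":0,"wx":0,"wy":0,"wz":0,"fingers":1}
    - {"tx":-0.06,"ty":0.4,"tz":0,"wx":0,"wy":0,"wz":0,"fingers":1}
    - {"tx":-0.09,"ty":0.6,"tz":0,"wx":0,"wy":0,"wz":0,"fingers":1}
    - {"tx":-0.12,"ty":0.8,"tz":0,"wx":0,"wy":0,"wz":0,"fingers":1}
    - {"tx":-0.15,"ty":1,"tz":0,"wx":0,"wy":0,"wz":0,"fingers":1}

```text
time: 78.32
ee_pos: [0.5008, -0.0301, 0.2316]
eef_rot: [-0.214, -3.134, -0.0]
ft_force: [0.5, 0.6, 0.1]
width: 1.001
```

>>> send_rows:
  deltas:
    - {"tx":-0.05,"ty":0.2,"tz":0,"wx":0,"wy":0,"wz":0,"fingers":1}
    - {"tx":-0.1,"ty":0.4,"tz":0,"wx":0,"wy":0,"wz":0,"fingers":1}
    - {"tx":-0.15,"ty":0.6,"tz":0,"wx":0,"wy":0,"wz":0,"fingers":1}
    - {"tx":-0.2,"ty":0.8,"tz":0,"wx":0,"wy":0,"wz":0,"fingers":1}
    - {"tx":-0.25,"ty":1,"tz":0,"wx":0,"wy":0,"wz":0,"fingers":1}

```text
time: 78.95
ee_pos: [0.4757, 0.0698, 0.2316]
eef_rot: [0.214, 3.134, 0.0]
ft_force: [0.4, -0.7, -0.6]
width: 1.001
```

```bash
python3 - <<'E'
from h import *
s=ctrl.read_state(); print(s['time'],s['ee_pos'],s['ft_force'],s['width']*87,s['q'])
d=cap('top','t23')
cv2.imwrite('pics/t23c.png',cv2.resize(d['img'][170:320,390:580],(760,600),interpolation=cv2.INTER_CUBIC))
E
```

```text
78.95 [0.47566282 0.06975505 0.23159206] [ 0.41509784 -0.66247209 -0.58945188] 87.05478917000308 [-0.65729975 -0.03708224  0.41230884  1.86628542  0.01530933  1.30928391
  1.18522452]
```

View pics/t23c.png

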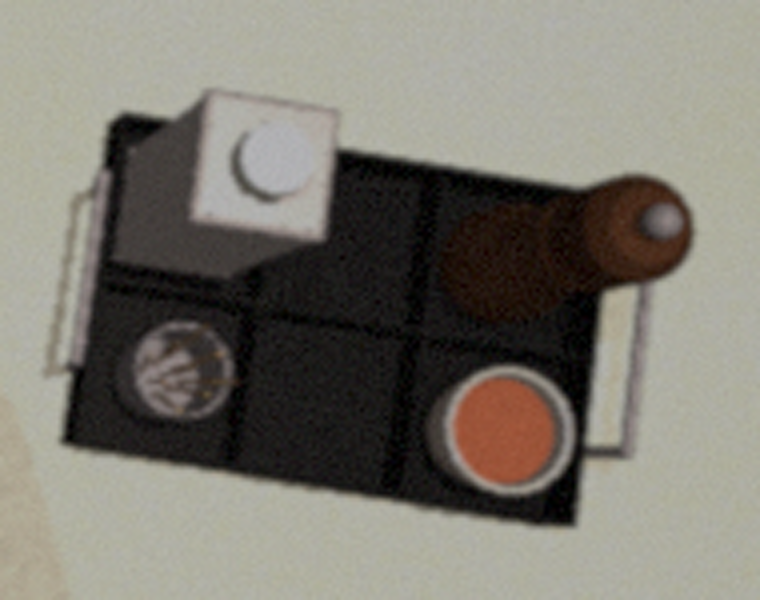

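The tin and mill are back in their pockets, upright. The bottle is last.

>>> send_rows:
  deltas:
    - {"tx":-0.04,"ty":0.2,"tz":0,"wx":0,"wy":0,"wz":0,"fingers":0.9}
    - {"tx":-0.08,"ty":0.4,"tz":0,"wx":0,"wy":0,"wz":0,"fingers":0.85}
    - {"tx":-0.12,"ty":0.6,"tz":0,"wx":0,"wy":0,"wz":0,"fingers":0.85}
    - {"tx":-0.16,"ty":0.8,"tz":0,"wx":0,"wy":0,"wz":0,"fingers":0.85}
    - {"tx":-0.2,"ty":1,"tz":0,"wx":0,"wy":0,"wz":0,"fingers":0.85}

```text
time: 79.62
ee_pos: [0.4559, 0.1692, 0.2315]
eef_rot: [0.215, 3.134, -0.0]
ft_force: [-0.6, -0.1, 0.5]
width: 0.849
```

>>> send_rows:
  deltas:
    - {"tx":-0.08,"ty":0.2,"tz":0,"wx":0,"wy":0,"wz":0,"fingers":0.85}
    - {"tx":-0.16,"ty":0.4,"tz":0,"wx":0,"wy":0,"wz":0,"fingers":0.85}
    - {"tx":-0.24,"ty":0.6,"tz":0,"wx":0,"wy":0,"wz":0,"fingers":0.85}
    - {"tx":-0.32,"ty":0.8,"tz":0,"wx":0,"wy":0,"wz":0,"fingers":0.85}
    - {"tx":-0.4,"ty":1,"tz":0,"wx":0,"wy":0,"wz":0,"fingers":0.85}

```text
time: 80.25
ee_pos: [0.4158, 0.2691, 0.2316]
eef_rot: [0.215, 3.134, -0.0]
ft_force: [-0.3, 0.6, -0.1]
width: 0.853
```

```bash
python3 - <<'E'
from h import *
s=ctrl.read_state(); print(s['time'],s['ee_pos'],s['eef_rot'],s['width']*87,s['q'])
d=cap('wrist','w24'); print(proj(d,[.4132,.3130,.198]))
E
```

```text
80.25 [0.41583366 0.26914234 0.23158434] [ 2.14570855e-01  3.13411575e+00 -3.13387901e-04] 74.17456349204784 [-8.62167376e-01  6.95077296e-03  1.99570397e-01  1.82688007e+00
 -1.17609649e-03  1.30792861e+00  7.71787703e-01]
[397.14678659 256.31942704]
```

View pics/w24.png

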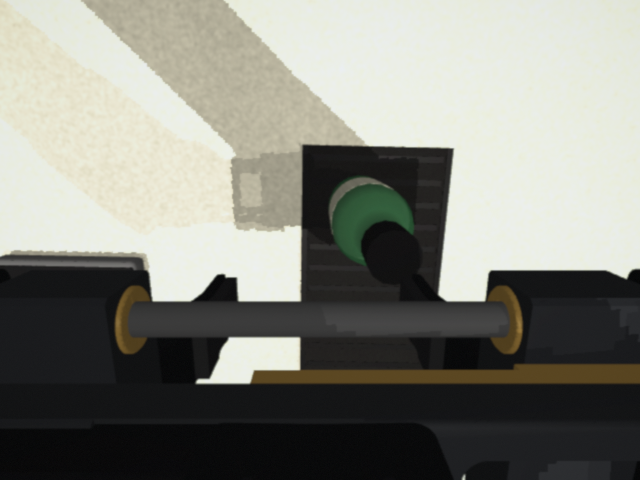

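>>> send_rows:
  deltas:
    - {"tx":-0.015,"ty":0.22,"tz":0,"wx":0,"wy":0,"wz":0,"fingers":0.85}
    - {"tx":-0.026,"ty":0.438,"tz":0,"wx":0,"wy":0,"wz":0,"fingers":0.85}
    - {"tx":-0.026,"ty":0.438,"tz":-0.05,"wx":0,"wy":0,"wz":0,"fingers":0.85}
    - {"tx":-0.026,"ty":0.438,"tz":-0.2,"wx":0,"wy":0,"wz":0,"fingers":0.85}
    - {"tx":-0.026,"ty":0.438,"tz":-0.4,"wx":0,"wy":0,"wz":0,"fingers":0.85}
  grip_force: 30

```text
time: 80.92
ee_pos: [0.4141, 0.3117, 0.1903]
eef_rot: [0.217, 3.134, -0.001]
ft_force: [-0.1, 0.5, -0.6]
width: 0.85
```

>>> send_rows:
  deltas:
    - {"tx":0,"ty":0,"tz":-0.15,"wx":0,"wy":0,"wz":0,"fingers":0.85}
    - {"tx":0,"ty":0,"tz":-0.25,"wx":0,"wy":0,"wz":0,"fingers":0.7}
    - {"tx":0,"ty":0,"tz":-0.26,"wx":0,"wy":0,"wz":0,"fingers":0.5}
    - {"tx":0,"ty":0,"tz":-0.26,"wx":0,"wy":0,"wz":0,"fingers":0.35}
    - {"tx":0,"ty":0,"tz":-0.26,"wx":0,"wy":0,"wz":0,"fingers":0.2}

```text
time: 81.55
ee_pos: [0.414, 0.3128, 0.1661]
eef_rot: [0.215, 3.134, 0.001]
ft_force: [-0.4, -0.2, -0.5]
width: 0.484
```

>>> send_rows:
  deltas:
    - {"tx":0,"ty":0,"tz":0,"wx":0,"wy":0,"wz":0,"fingers":0.2}
    - {"tx":0,"ty":0,"tz":0,"wx":0,"wy":0,"wz":0,"fingers":0.2}
    - {"tx":0,"ty":0,"tz":0,"wx":0,"wy":0,"wz":0,"fingers":0.2}
    - {"tx":0,"ty":0,"tz":0.05,"wx":0,"wy":0,"wz":0,"fingers":0.2}
    - {"tx":0,"ty":0,"tz":0.15,"wx":0,"wy":0,"wz":0,"fingers":0.2}
  grip_force: 40

```text
time: 82.18
ee_pos: [0.4132, 0.3122, 0.1801]
eef_rot: [-0.215, -3.133, 0.002]
ft_force: [-0.0, -0.1, -3.8]
width: 0.346
```

```bash
python3 - <<'E'
from h import *
s=ctrl.read_state(); print(s['time'],s['ee_pos'],s['ft_force'],s['width']*87)
t=cap('scene','s25');cv2.imwrite('pics/s25c.png',cv2.resize(t['img'][60:300,360:600],(600,600),interpolation=cv2.INTER_CUBIC))
E
```

```text
82.175 [0.41316018 0.3121951  0.18012637] [-0.01395388 -0.14921026 -3.8089184 ] 30.08483145175616
```

View pics/s25c.png

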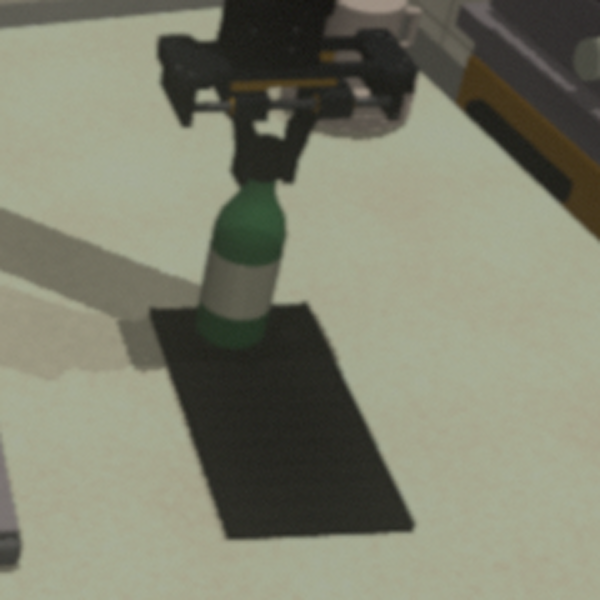

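>>> send_rows:
  deltas:
    - {"tx":0.04,"ty":0,"tz":0.2,"wx":0,"wy":0,"wz":0,"fingers":0.2}
    - {"tx":0.1,"ty":-0.1,"tz":0.4,"wx":0,"wy":0,"wz":0,"fingers":0.2}
    - {"tx":0.2,"ty":-0.25,"tz":0.6,"wx":0,"wy":0,"wz":0,"fingers":0.2}
    - {"tx":0.3,"ty":-0.45,"tz":0.75,"wx":0,"wy":0,"wz":0,"fingers":0.2}
    - {"tx":0.4,"ty":-0.65,"tz":0.85,"wx":0,"wy":0,"wz":0,"fingers":0.2}

```text
time: 82.85
ee_pos: [0.4541, 0.2471, 0.2665]
eef_rot: [0.214, 3.134, 0.001]
ft_force: [0.5, 0.1, -3.1]
width: 0.343
```

>>> send_rows:
  deltas:
    - {"tx":0,"ty":-0.2,"tz":0,"wx":0,"wy":0,"wz":0,"fingers":0.2}
    - {"tx":0,"ty":-0.4,"tz":0,"wx":0,"wy":0,"wz":0,"fingers":0.2}
    - {"tx":0,"ty":-0.6,"tz":0,"wx":0,"wy":0,"wz":0,"fingers":0.2}
    - {"tx":0,"ty":-0.8,"tz":0,"wx":0,"wy":0,"wz":0,"fingers":0.2}
    - {"tx":0,"ty":-1,"tz":0,"wx":0,"wy":0,"wz":0,"fingers":0.2}

```text
time: 83.48
ee_pos: [0.4536, 0.1462, 0.2654]
eef_rot: [-0.215, -3.134, -0.0]
ft_force: [0.6, 0.1, -2.2]
width: 0.342
```

>>> send_rows:
  deltas:
    - {"tx":0,"ty":-0.2,"tz":0,"wx":0,"wy":0,"wz":0,"fingers":0.2}
    - {"tx":0,"ty":-0.4,"tz":0,"wx":0,"wy":0,"wz":0,"fingers":0.2}
    - {"tx":0,"ty":-0.6,"tz":0,"wx":0,"wy":0,"wz":0,"fingers":0.2}
    - {"tx":0,"ty":-0.8,"tz":0,"wx":0,"wy":0,"wz":0,"fingers":0.2}
    - {"tx":0,"ty":-1,"tz":0,"wx":0,"wy":0,"wz":0,"fingers":0.2}

```text
time: 84.1
ee_pos: [0.4537, 0.0462, 0.2655]
eef_rot: [0.215, 3.134, -0.0]
ft_force: [0.8, 0.3, -3.0]
width: 0.345
```

>>> send_rows:
  deltas:
    - {"tx":0,"ty":-0.2,"tz":0,"wx":0,"wy":0,"wz":0,"fingers":0.2}
    - {"tx":0,"ty":-0.4,"tz":0,"wx":0,"wy":0,"wz":0,"fingers":0.2}
    - {"tx":0,"ty":-0.6,"tz":0,"wx":0,"wy":0,"wz":0,"fingers":0.2}
    - {"tx":0,"ty":-0.8,"tz":0,"wx":0,"wy":0,"wz":0,"fingers":0.2}
    - {"tx":0,"ty":-1,"tz":0,"wx":0,"wy":0,"wz":0,"fingers":0.2}

```text
time: 84.72
ee_pos: [0.4536, -0.0538, 0.2655]
eef_rot: [0.215, 3.134, 0.0]
ft_force: [-0.2, 0.2, -3.2]
width: 0.344
```

>>> send_rows:
  deltas:
    - {"tx":0,"ty":-0.2,"tz":0,"wx":0,"wy":0,"wz":0,"fingers":0.2}
    - {"tx":0,"ty":-0.4,"tz":0,"wx":0,"wy":0,"wz":0,"fingers":0.2}
    - {"tx":0,"ty":-0.6,"tz":0,"wx":0,"wy":0,"wz":0,"fingers":0.2}
    - {"tx":0,"ty":-0.8,"tz":0,"wx":0,"wy":0,"wz":0,"fingers":0.2}
    - {"tx":0,"ty":-1,"tz":0,"wx":0,"wy":0,"wz":0,"fingers":0.2}

```text
time: 85.35
ee_pos: [0.4534, -0.1538, 0.2655]
eef_rot: [0.215, 3.134, 0.0]
ft_force: [-0.3, 0.0, -3.4]
width: 0.347
```

>>> send_rows:
  deltas:
    - {"tx":0,"ty":-0.2,"tz":0,"wx":0,"wy":0,"wz":0,"fingers":0.2}
    - {"tx":0,"ty":-0.4,"tz":0,"wx":0,"wy":0,"wz":0,"fingers":0.2}
    - {"tx":0,"ty":-0.6,"tz":0,"wx":0,"wy":0,"wz":0,"fingers":0.2}
    - {"tx":0,"ty":-0.8,"tz":0,"wx":0,"wy":0,"wz":0,"fingers":0.2}
    - {"tx":0,"ty":-1,"tz":0,"wx":0,"wy":0,"wz":0,"fingers":0.2}

```text
time: 85.98
ee_pos: [0.4533, -0.2537, 0.2655]
eef_rot: [0.215, 3.134, -0.0]
ft_force: [-0.0, -0.4, -3.9]
width: 0.341
```

```bash
python3 - <<'E'
from h import *
s=ctrl.read_state(); print(s['time'],s['ee_pos'],s['ft_force'],s['width']*87,s['q'])
E
```

```text
85.975 [ 0.45329725 -0.25371706  0.26552935] [-2.95050863e-03 -4.09713640e-01 -3.92547289e+00] 29.677091783589358 [-0.37174923  0.02683321  0.82485268  1.74672078 -0.02009215  1.37651996
  1.89084827]
```

>>> send_rows:
  deltas:
    - {"tx":0.005,"ty":-0.2,"tz":0,"wx":0,"wy":0,"wz":0,"fingers":0.2}
    - {"tx":0.01,"ty":-0.4,"tz":0,"wx":0,"wy":0,"wz":0,"fingers":0.2}
    - {"tx":0.02,"ty":-0.548,"tz":-0.05,"wx":0,"wy":0,"wz":0,"fingers":0.2}
    - {"tx":0.02,"ty":-0.548,"tz":-0.25,"wx":0,"wy":0,"wz":0,"fingers":0.2}
    - {"tx":0.02,"ty":-0.548,"tz":-0.45,"wx":0,"wy":0,"wz":0,"fingers":0.2}

```text
time: 86.6
ee_pos: [0.4553, -0.3081, 0.22]
eef_rot: [0.215, 3.134, -0.001]
ft_force: [0.6, 0.4, -3.4]
width: 0.345
```

```bash
python3 - <<'E'
from h import *
s=ctrl.read_state(); print(s['time'],s['ee_pos'],s['ft_force'],s['width']*87)
d=cap('wrist','w26')
t=cap('scene','s26');cv2.imwrite('pics/s26c.png',cv2.resize(t['img'][100:310,70:280],(600,600),interpolation=cv2.INTER_CUBIC))
E
```

```text
86.6 [ 0.45532843 -0.30807747  0.2199959 ] [ 0.55125892  0.39712775 -3.36313611] 29.98804540424244
```

View pics/w26.png

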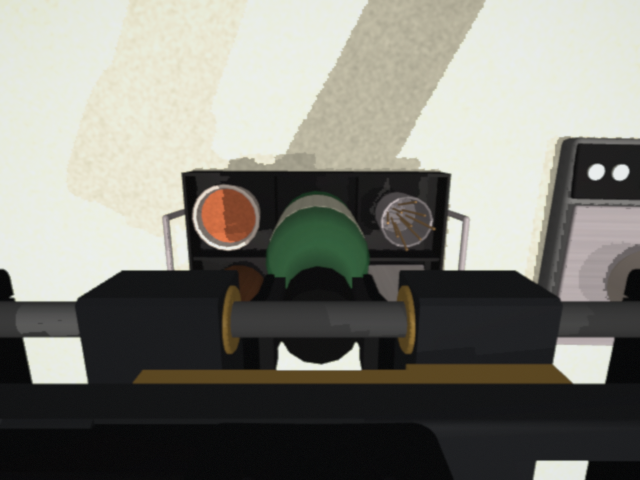

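View pics/s26c.png

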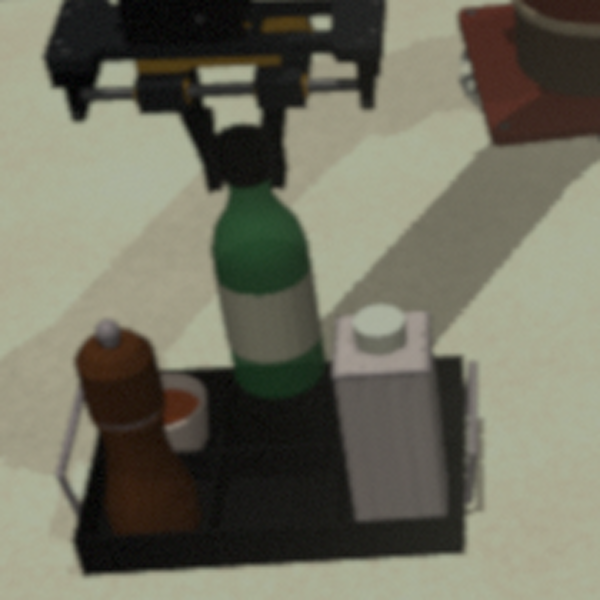

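```bash
python3 - <<'E'
from h import *
d=cap('wrist')
def caddy(p): 
    v=np.array(p[:2])-[.497,-.3145]; c,s=np.cos(-.137),np.sin(-.137); return np.array([c*v[0]+s*v[1],-s*v[0]+c*v[1]])
cv2.imwrite('pics/w27c.png',cv2.resize(d['img'][150:300,220:420],(800,600),interpolation=cv2.INTER_CUBIC))
for r in (190,192,194): print(caddy(at_z(d,(318,r),.063)))
s=ctrl.read_state(); print(s['ee_pos'],caddy(s['ee_pos']))
E
```

```text
[-0.07440751  0.0020704 ]
[-0.07273711  0.00207074]
[-0.07106244  0.00207109]
[ 0.45488714 -0.30734603  0.21993771] [-0.0426953   0.00133551]
```

View pics/w27c.png

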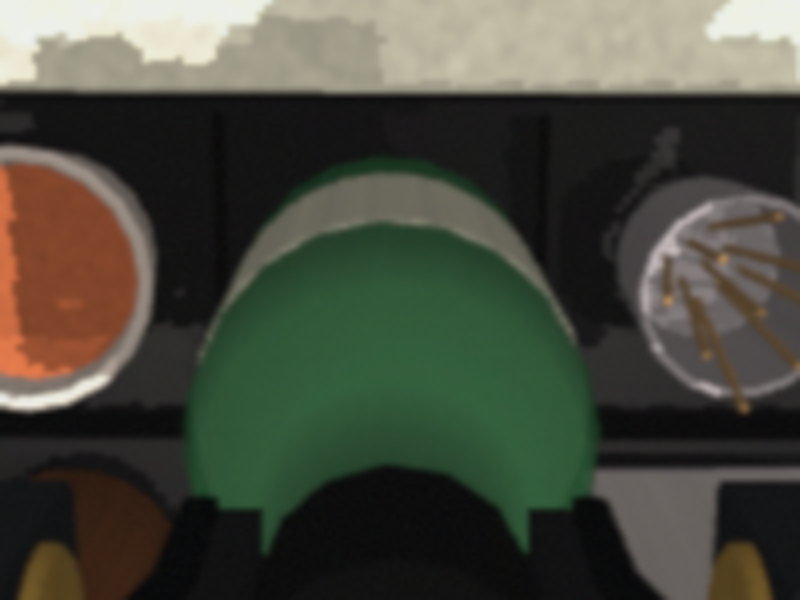

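>>> send_rows:
  deltas:
    - {"tx":0.02,"ty":-0.01,"tz":-0.08,"wx":0,"wy":0,"wz":0,"fingers":0.2}
    - {"tx":0.02,"ty":-0.01,"tz":-0.22,"wx":0,"wy":0,"wz":0,"fingers":0.2}
    - {"tx":0.02,"ty":-0.01,"tz":-0.36,"wx":0,"wy":0,"wz":0,"fingers":0.2}
    - {"tx":0.02,"ty":-0.01,"tz":-0.49,"wx":0,"wy":0,"wz":0,"fingers":0.2}
    - {"tx":0.02,"ty":-0.01,"tz":-0.55,"wx":0,"wy":0,"wz":0,"fingers":0.2}

```text
time: 87.38
ee_pos: [0.4572, -0.308, 0.1643]
eef_rot: [-0.215, -3.133, -0.0]
ft_force: [-0.5, -0.1, -2.9]
width: 0.344
```

>>> send_rows:
  deltas:
    - {"tx":0,"ty":0,"tz":-0.01,"wx":0,"wy":0,"wz":0,"fingers":0.2}
    - {"tx":0,"ty":0,"tz":-0.02,"wx":0,"wy":0,"wz":0,"fingers":0.2}
    - {"tx":0,"ty":0,"tz":-0.03,"wx":0,"wy":0,"wz":0,"fingers":0.2}
    - {"tx":0,"ty":0,"tz":-0.03,"wx":0,"wy":0,"wz":0,"fingers":0.2}
    - {"tx":0,"ty":0,"tz":-0.03,"wx":0,"wy":0,"wz":0,"fingers":0.2}

```text
time: 88.0
ee_pos: [0.4578, -0.3083, 0.1626]
eef_rot: [0.215, 3.134, -0.0]
ft_force: [-0.0, -0.6, -3.1]
width: 0.344
```

>>> send_rows:
  deltas:
    - {"tx":0,"ty":0,"tz":-0.01,"wx":0,"wy":0,"wz":0,"fingers":0.2}
    - {"tx":0,"ty":0,"tz":-0.02,"wx":0,"wy":0,"wz":0,"fingers":0.2}
    - {"tx":0,"ty":0,"tz":-0.025,"wx":0,"wy":0,"wz":0,"fingers":0.2}
    - {"tx":0,"ty":0,"tz":-0.025,"wx":0,"wy":0,"wz":0,"fingers":0.2}
    - {"tx":0,"ty":0,"tz":-0.025,"wx":0,"wy":0,"wz":0,"fingers":0.2}

```text
time: 88.62
ee_pos: [0.4582, -0.3088, 0.1608]
eef_rot: [0.215, 3.133, -0.001]
ft_force: [-0.8, -0.1, 6.5]
width: 0.345
```

Contact. I release and withdraw upward.

>>> send_rows:
  deltas:
    - {"tx":0,"ty":0,"tz":0.005,"wx":0,"wy":0,"wz":0,"fingers":0.5}
    - {"tx":0,"ty":0,"tz":0.005,"wx":0,"wy":0,"wz":0,"fingers":0.8}
    - {"tx":0,"ty":0,"tz":0.005,"wx":0,"wy":0,"wz":0,"fingers":0.8}
    - {"tx":0,"ty":0,"tz":0.1,"wx":0,"wy":0,"wz":0,"fingers":0.8}
    - {"tx":0,"ty":0,"tz":0.35,"wx":0,"wy":0,"wz":0,"fingers":0.8}

```text
time: 89.25
ee_pos: [0.4571, -0.308, 0.195]
eef_rot: [-0.215, -3.132, -0.0]
ft_force: [1.2, -1.0, 0.7]
width: 0.771
```

>>> send_rows:
  deltas:
    - {"tx":0,"ty":0,"tz":0.2,"wx":0,"wy":0,"wz":0,"fingers":0.8}
    - {"tx":0,"ty":0,"tz":0.4,"wx":0,"wy":0,"wz":0,"fingers":0.8}
    - {"tx":0,"ty":0.2,"tz":0.6,"wx":0,"wy":0,"wz":0,"fingers":0.8}
    - {"tx":0,"ty":0.4,"tz":0.7,"wx":0,"wy":0,"wz":0,"fingers":0.8}
    - {"tx":0,"ty":0.6,"tz":0.7,"wx":0,"wy":0,"wz":0,"fingers":0.8}

```text
time: 89.88
ee_pos: [0.4581, -0.2481, 0.2664]
eef_rot: [0.216, 3.132, -0.0]
ft_force: [0.1, 0.8, -0.4]
width: 0.8
```

>>> send_rows:
  deltas:
    - {"tx":0,"ty":0.2,"tz":0,"wx":0,"wy":0,"wz":0,"fingers":0.8}
    - {"tx":0,"ty":0.4,"tz":0,"wx":0,"wy":0,"wz":0,"fingers":0.8}
    - {"tx":0,"ty":0.6,"tz":0,"wx":0,"wy":0,"wz":0,"fingers":0.8}
    - {"tx":0,"ty":0.8,"tz":0,"wx":0,"wy":0,"wz":0,"fingers":0.8}
    - {"tx":0,"ty":1,"tz":0,"wx":0,"wy":0,"wz":0,"fingers":0.8}

```text
time: 90.5
ee_pos: [0.4577, -0.1478, 0.2656]
eef_rot: [0.215, 3.133, 0.0]
ft_force: [-0.1, -0.1, -0.2]
width: 0.801
```

>>> send_rows:
  deltas:
    - {"tx":0,"ty":0.2,"tz":0,"wx":0,"wy":0,"wz":0,"fingers":0.8}
    - {"tx":0,"ty":0.4,"tz":0,"wx":0,"wy":0,"wz":0,"fingers":0.8}
    - {"tx":0,"ty":0.6,"tz":0,"wx":0,"wy":0,"wz":0,"fingers":0.8}
    - {"tx":0,"ty":0.8,"tz":0,"wx":0,"wy":0,"wz":0,"fingers":0.8}
    - {"tx":0,"ty":1,"tz":0,"wx":0,"wy":0,"wz":0,"fingers":0.8}

```text
time: 91.12
ee_pos: [0.4578, -0.0478, 0.2656]
eef_rot: [0.215, 3.133, 0.0]
ft_force: [0.0, -0.1, -0.0]
width: 0.8
```

>>> send_rows:
  deltas:
    - {"tx":0,"ty":0.2,"tz":0,"wx":0,"wy":0,"wz":0,"fingers":0.8}
    - {"tx":0,"ty":0.4,"tz":0,"wx":0,"wy":0,"wz":0,"fingers":0.8}
    - {"tx":0,"ty":0.6,"tz":0,"wx":0,"wy":0,"wz":0,"fingers":0.8}
    - {"tx":0,"ty":0.8,"tz":0,"wx":0,"wy":0,"wz":0,"fingers":0.8}
    - {"tx":0,"ty":1,"tz":0,"wx":0,"wy":0,"wz":0,"fingers":0.8}

```text
time: 91.75
ee_pos: [0.4578, 0.0522, 0.2656]
eef_rot: [0.215, 3.133, 0.0]
ft_force: [-0.4, -0.8, 0.5]
width: 0.799
```

>>> send_rows:
  deltas:
    - {"tx":0,"ty":0.2,"tz":0,"wx":0,"wy":0,"wz":0,"fingers":0.8}
    - {"tx":0,"ty":0.4,"tz":0,"wx":0,"wy":0,"wz":0,"fingers":0.8}
    - {"tx":0,"ty":0.6,"tz":0,"wx":0,"wy":0,"wz":0,"fingers":0.8}
    - {"tx":0,"ty":0.8,"tz":0,"wx":0,"wy":0,"wz":0,"fingers":0.8}
    - {"tx":0,"ty":1,"tz":0,"wx":0,"wy":0,"wz":0,"fingers":0.8}

```text
time: 92.38
ee_pos: [0.4577, 0.1531, 0.2649]
eef_rot: [-0.215, -3.134, 0.0]
ft_force: [0.5, 0.1, 0.0]
width: 0.799
```

```bash
python3 - <<'E'
from h import *
s=ctrl.read_state(); print(s['time'],s['ee_pos'],s['ft_force'],s['width']*87)
t=cap('scene','s28')
d=cap('top','t28')
cv2.imwrite('pics/t28c.png',cv2.resize(d['img'][170:320,390:580],(760,600),interpolation=cv2.INTER_CUBIC))
cv2.imwrite('pics/s28c.png',cv2.resize(t['img'][150:310,80:250],None,fx=3.75,fy=3.75,interpolation=cv2.INTER_CUBIC))
E
```

```text
92.375 [0.45770217 0.15305947 0.26492106] [0.49708766 0.05926856 0.0334445 ] 69.50190501359971
```

View pics/s28.png

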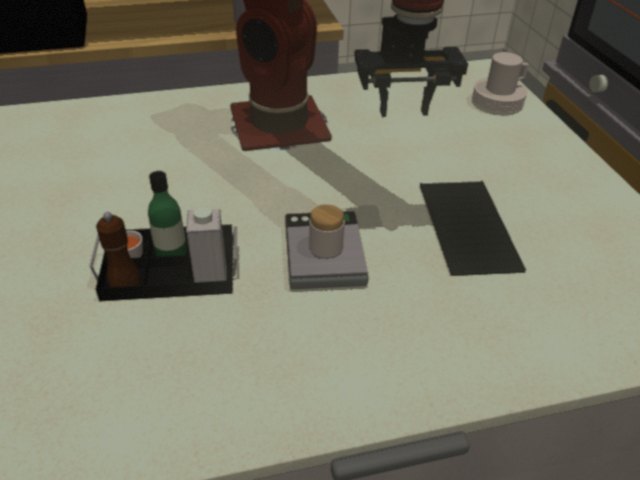

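View pics/t28c.png

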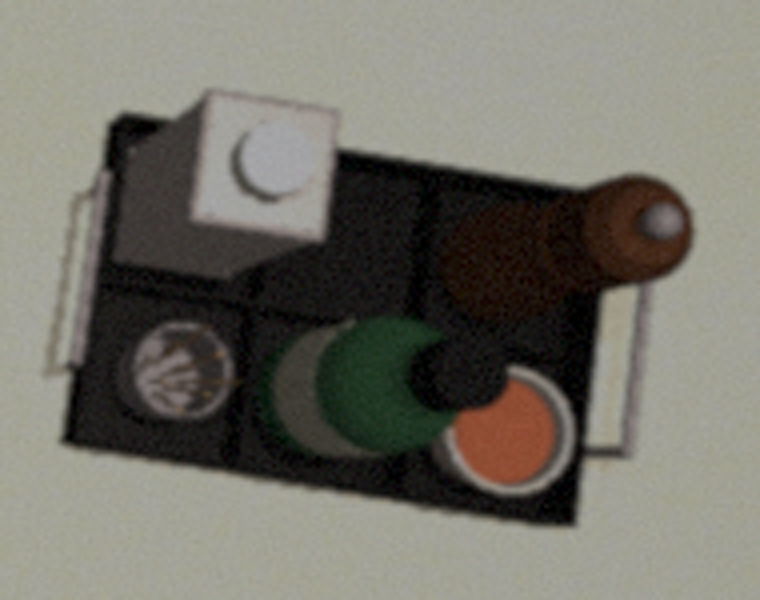

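View pics/s28c.png

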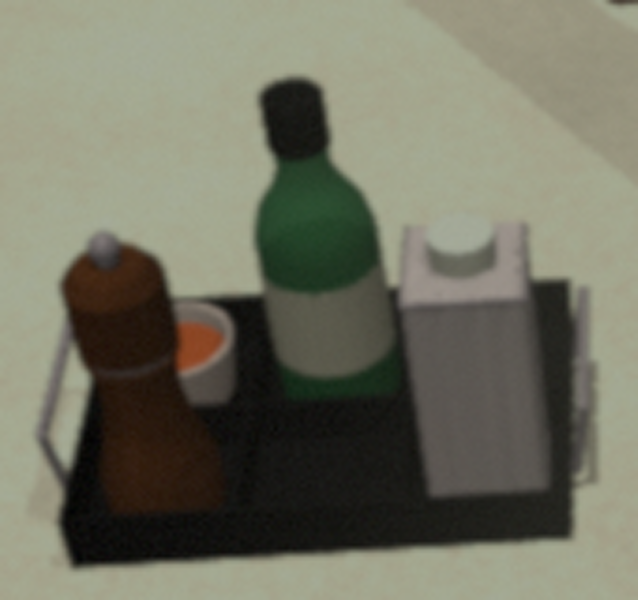

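View pics/t28.png

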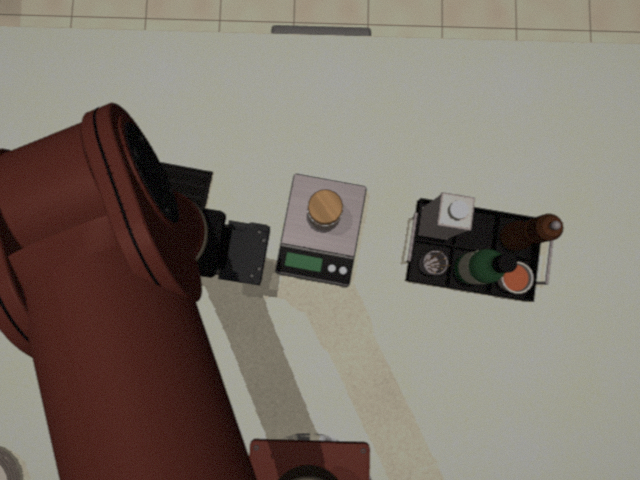

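The jar is on the scale at (325,232) in the scene view. Bottle, mill and tin are upright in their own pockets, the mat is empty, and the cup and ramekin have not moved. I let the arm settle, then hand in.

>>> send_rows:
  deltas:
    - {"tx":0,"ty":0,"tz":0,"wx":0,"wy":0,"wz":0,"fingers":0.8}
    - {"tx":0,"ty":0,"tz":0,"wx":0,"wy":0,"wz":0,"fingers":0.8}
    - {"tx":0,"ty":0,"tz":0,"wx":0,"wy":0,"wz":0,"fingers":0.8}
    - {"tx":0,"ty":0,"tz":0,"wx":0,"wy":0,"wz":0,"fingers":0.8}
    - {"tx":0,"ty":0,"tz":0,"wx":0,"wy":0,"wz":0,"fingers":0.8}

```text
time: 93.1
ee_pos: [0.4577, 0.1516, 0.265]
eef_rot: [0.215, 3.134, 0.0]
ft_force: [-0.1, 0.1, 0.1]
width: 0.796
```

```bash
python3 - <<'E'
from cell import ctrl
print(ctrl.close_job(), ctrl.read_state()['time'])
E
```

```text
the job is handed in; nothing more can be done
the job is handed in; nothing more can be done
```

The salt jar is on the scale, and the bottle, mill and tin are back in their own pockets. I handed the job in at about 93 s of the 144 s allowed.

I stood the bottle, the mill and then the tin on the mat. I lifted the jar out, set it on the platform, and put the three back in the order tin, mill, bottle.

**Last checks:** After release, the jar's lid measured about 1 mm from the platform's centre. The final scene and top pictures, taken with the arm clear, show:
- The jar is on the platform.
- The bottle, mill and tin are upright in their pockets.
- The mat is empty.
- The toothpick cup and ramekin are where they started.

**What went wrong:** The tin came down too fast on the mat, and the wrist force read about 46 N at the end of that move. I raised it 3 mm and set it down again gently. The load went through the held tin, not the gripper's body, and stayed well under the 120 N wrist limit. I saw no damage or tilt afterwards. All other contacts while setting things down were below 7 N.

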